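Rebuild and clamp the screen stack on the sizing shaker

ROBOT

A 7-joint arm with a two-finger parallel gripper is mounted at the origin on a cart in front of the work surface, level with it; the furniture and walls round the work are solid. World frame = base frame: x ahead of the robot, y to its left, z up, the work surface at z = 0. Lengths are in m, angles in rad, forces in N, time in s.
With the tool pointing down it reaches from about 0.4 to 0.875 m from the base axis. Payload 19.3 kg.
Tool frame: the origin (TCP) lies on the centre line of the jaws, within the pads' length; the fingertips stand 25 mm ahead of it and the grasp point (between the pads) lies 6 mm ahead of it (tips_ahead is the distance from the TCP to the fingertips, in m); z points along the fingers, y is the direction in which the jaws open and shut (so a half turn about z gives the same grasp; the last joint's range is limited). The gripper opens to 85 mm and grips with 20 to 120 N. Pads are 22 mm wide; open, the fingers measure 114 mm over their backs; the gripper's body (76 mm by 85 mm) begins 54 mm behind the grasp point. The pads swing forward as they close: fully open they stand 13 mm farther back than shut.
Start: joints at [1.074, 0.521, -0.036, 1.599, 0.021, 1.021, -0.113], TCP at [0.259, -0.569, 0.256] pointing down, gripper open.
Joint ranges: [-2.91, 2.91], [-0.3, 2.13], [-1.5, 1.42], [0.17, 2.43], [-1.26, 4.41], [0.16, 1.93], [-2.52, 2.52]. Speed limits (rad/s): [1.89, 1.89, 2.39, 2.39, 3.01, 3.01, 3.01].

INTERFACE

Orientations are given as [roll, pitch, yaw] about the fixed x, y, z axes, in that order (R = Rz(yaw) Ry(pitch) Rx(roll)).
In Python, from workcell import observe, grab_frame, job_done, outline_of, tips_ahead gives the robot as it stands. The module is installed in compiled form; this text tells all that it offers.
- The arm moves only by the tool move_arm, never from a script. Its argument "motion" is a list of rows, each a list of 2 entries, a list of its own where there are three numbers: the shift along the world's x, y, z in mm, then the turn, a rotation vector about the world's x, y, z in rad. A call has 1 to 12 rows; each row is the pose to reach, as a shift and turn from the pose commanded when the call began; what a row does not reach only later rows make up. A row lasts 1/8 s, in which the tool goes at most 62.5 mm and 10.7 degrees, less where a joint would pass 70% of its speed; a pose out of reach is approached as far as the arm can. A call with a gripper value outside its range is refused whole. "jaw" is the finger opening in mm, from 0 to 85.4, set as the call begins (left out, the last holds). The fingers move at their own pace and stop on an object; "grip_force" is the grip in N (left out, the last holds). Time passes only in rows, so rows that repeat a pose let the fingers close. It gives the time, the measured TCP pose, the force and the opening at its end, in the units of the state.
- observe(): the state, without advancing time (a new reading comes with each control period).
- grab_frame(name): name is "side" or "top" or "wrist"; returns a dict with "frame" (400x640x3 uint8, red, green, blue), "fx", "fy", "cx", "cy" (pixels), "T" (4x4, takes a point from camera to world coordinates); the wrist camera has in their place "mount" (4x4, takes a point from camera to tool coordinates, whose origin is the TCP and whose axes are the flange's). Camera axes: x right, y down, z forward; pixel columns grow to the right and rows downward; lengths in m; the calibration is good to about 2 mm. A picture is of the moment at which its call begins: read the wrist's pose just before it. There is no depth.
- job_done(): hands the job in, once; it reports no verdict.
Trained networks look in the newest picture that a camera, given by its name, has taken for a name from the list of things; names that differ only in an ending like _2 or _b are one class to them, and where a whole thing is asked for, a point or a joint stands for the part that bears it (a point fixed in the world has none). Each returns a list of dicts, best first, with "score" (0 to 1); they miss things now and then, are a little off and sometimes report something else, mostly with a low value. They report only what shows in the picture. A call takes as long as a camera call. They do not tell look-alikes from the thing itself.
- outline_of(label, camera): "pixels" (400x640 bool, what is visible of it) and "pixel" ([column, row] in pixels, amid what is visible of it).
The state is a dict: "clock": time; "qpos": joint angles; "qd": joint speeds; "joint_efforts": joint torques, N m; "position": TCP position; "tool_rot": TCP orientation; "force": force on the tool from outside, world axes, zero at the start; "moment": the same for the moment, N m; "grip_width": finger opening in m.
Only numpy, scipy, OpenCV 4.12 (cv2) and the standard library are available. Lean on these libraries where they do the work, as an engineer would, in place of code of your own. Each camera call takes 0.05 s, during which the arm holds its last target.

TASK

The brushed sizing screens get one more empty shake: stack all that lie on the counter on the shaker's pan, coarser holes above finer, each fully home, put the lid on top, swing the clamp bar over the stack and flip the latch down over its nose. Then unfold the crank handle upright, wind the screw down with it until the foot meets the lid's boss and half a turn more, and fold the handle flat again. Leave the brush and the tray of green beans where they are.

Things in the scene. Friction and masses are not known exactly. Their poses are not given: they have to be found in the camera images.
- shaker: Small screen shaker, fixed: grey housing 250 x 144 mm, deck on springs (top 49 mm high), round pan in its middle. Origin on the counter under the pan's axis; x points from the pan to the pillar (roughly away from the robot), z up. Pillar 20 mm thick, 193 mm high, at x = +92 mm; latch post 12 mm thick at x = -101 mm with a head 26 x 30 mm, top 193 mm high. Heights are above the counter.
- pan_rim (a point): Centre of the mouth of the steel receiver pan, level with its rim, 75 mm high. Pan 92 mm across, wall 8 mm, inside diameter 76 mm, 26 mm deep. The lowest screen's skirt goes into it and the screen's frame rests on its rim.
- screen_coarse_mid (a point): Round screen, aluminium frame, steel plate with 8 mm round holes (coarsest); may be absent. 92 mm across, 28 mm high, wall 8 mm: take it by the wall, inside has 12 flats (76 mm, at 0, 30, 60.. deg from its x). Plate 18 mm below the rim. Lower 8 mm: skirt 72 mm, nests below with 2 mm play. Each adds 20 mm. Point: on its axis, 14 mm above underside, 6 mm above the rim it rests on. 110 g.
- screen_medium_mid (a point): Round screen, aluminium frame, steel plate with 5.5 mm round holes (middle); may be absent. 92 mm across, 28 mm high, wall 8 mm: take it by the wall, inside has 12 flats (76 mm, at 0, 30, 60.. deg from its x). Plate 18 mm below the rim. Lower 8 mm: skirt 72 mm, nests below with 2 mm play. Each adds 20 mm. Point: on its axis, 14 mm above underside, 6 mm above the rim it rests on. 110 g.
- screen_fine_mid (a point): Round screen, aluminium frame, steel plate with 3.2 mm round holes (finest); may be absent. 92 mm across, 28 mm high, wall 8 mm: take it by the wall, inside has 12 flats (76 mm, at 0, 30, 60.. deg from its x). Plate 18 mm below the rim. Lower 8 mm: skirt 72 mm, nests below with 2 mm play. Each adds 20 mm. Point: on its axis, 14 mm above underside, 6 mm above the rim it rests on. 110 g.
- lid_boss (a point): Lid: aluminium disc 92 mm, 6 mm thick, below it a skirt (72 mm, 8 mm deep) that nests like a screen's, on top a black boss 26 mm across, 20 mm tall: lift it by this; the clamp's foot presses on it. Point: centre of the boss, 24 mm above the lid's underside, 10 mm below its flat top, 16 mm above the rim on which the lid rests. 130 g.
- clamp_bar (a joint): Swing of the clamp bar about the pillar, rad: 0 = closed over the stack at its stop, nose over the latch post; grows as it swings aside to the shaker's +y side, clockwise from above (1.2 to 1.4 at the start, clear of loading). Takes 0.2 N m, stays where left.
- bar_hinge (a point): On the pillar's axis at mid-height of the bar, 202 mm high. The bar is 196 mm long from here, 14 mm thick (195 to 209 mm high), 22 mm wide, its last 40 mm (nose) 12 mm wide. Can be pushed home on its side. The screw passes through it 92 mm from here.
- bar_nose (a point): Middle of the bar's nose, 172 mm from the pillar's axis, at mid-height of the bar.
- latch (a joint): Latch fork on the latch post, rad: 0 = down, lying towards the pillar, its cheeks either side of the bar's nose so that the bar is locked; grows when lifted and tipped back away from the pillar (leans back at 1.6 to 1.9 at the start). Stays where left, goes down with 0.035 N m; blocked unless the bar is closed.
- latch_ball (a point): Centre of the black ball (20 mm across) at the end of the latch fork: 46 mm along the fork from its hinge pin and 20 mm to the side that is on top when the fork is down.
- latch_hinge (a point): Middle of the latch fork's level hinge pin, at x = -112 mm of the shaker, 205 mm high; the pin runs along the shaker's y axis.
- handle (a joint): Folding crank handle, rad: 0 = folded flat, its ball over the hub on the screw's axis (no leverage); 1.57 = unfolded, upright at its stop on the end of the crank arm. Swings through a quarter circle in the upright plane of the crank arm. Takes 0.02 N m, stays where left.
- handle_ball (a point): Centre of the black ball (22 mm across) on the handle, 34 mm from the handle's hinge pin. Folded it is level with the pin, 290 mm high before winding, hub (18 mm across) right below it; upright it is 34 mm higher and 34 mm off the screw's axis. The ball revolves freely about its stem, so the gripper need not turn with the crank.
- handle_hinge (a point): Middle of the handle's hinge pin at the end of the crank arm, 34 mm from the screw's axis. The arm (12 mm wide, 6 mm thick, top 12 mm below the pin) points from the screw's axis to here.
- crank_axis (a point): Point on the screw's upright axis, level with the handle's hinge pin; goes down with the screw.
- crank (a joint): Turn of the crank, rad, 0 to 29.3 (4.66 turns), growing clockwise from above. Crank, handle, screw and foot go down together, 12 mm per turn. Takes 0.05 N m, a little more once the spring is pressed; holds where left.
- foot (a joint): How far the sprung rubber foot (32 mm) under the screw is pushed up against its spring, m: 0 = free, 0.013 = solid; 1.5 N per mm. Half a turn past touching it reads 0.006. At crank 0 its underside is 167 mm high, 6 to 46 mm above the boss of a lid that is on, by the number of screens.
- brush_mid (a point): Middle of a flat brush (202 mm long, wooden handle), a loose bystander left of the middle.
- tray_mid (a point): Middle of the floor of a white sample tray of green beans (108 x 153 x 28 mm), a loose bystander to the left behind the shaker, below the parked bar.
Not all that is in view belongs to the job. What is shaped like the part that bears screen_fine_mid but red is not meant. What is shaped like the part that bears lid_boss but blue is not meant.

How it is judged:
By the outcome, as a careful person would: the job done as asked, in the order asked, and still so for the second after the job is handed in, with the robot touching nothing.
Of screen_coarse, screen_medium, screen_fine only 1 to 3 are there at a start; the rules pass over those that are not, and their reading is None.
At some moment in a run one of screen_coarse, screen_medium, screen_fine, screen_lid may be knocked a few centimetres aside while the robot is not near it.
It also fails if it takes over 210 s, if anything falls off the work surface, if the arm or the gripper's body presses on something with over 40 N, if the wrist force passes 120 N, or if a joint passes its speed limit or range.

## Working session

There is one attempt and no reset: what is moved stays moved. The work goes in short steps, Python scripts to look and compute and a tool call to move; the robot and the scene stay as the last step left them, time stands still between calls to the robot, and variables do not carry over. Pictures are saved under pics/ and viewed, and the job is handed in when it is done.

Besides the shell and the picture viewer there is one more tool, called after "Emit:" in YAML: its name, and indented under it one key for each argument. move_arm: Moves the arm, as the interface text tells. Its arguments: {"type":"object","properties":{"motion":{"type":"array"},"jaw":{"type":"number"},"grip_force":{"type":"number"}},"required":["motion"]}

```bash
mkdir -p pics; ls
python3 - <<'E'
from workcell import *
import cv2
print(observe())
print(tips_ahead)
for n in ["side","top","wrist"]:
    g=grab_frame(n)
    cv2.imwrite(f"pics/{n}0.png",g["frame"][:,:,::-1])
    print(n,{k:v for k,v in g.items() if k!="frame"})
E
```

```text
pics
{'clock': 0.0, 'qpos': array([ 1.07379875,  0.52203393, -0.03631213,  1.59995691,  0.02118888,
        1.0211219 , -0.11276724]), 'qd': array([-0.00085928,  0.00115205, -0.00021   , -0.00055281,  0.00074308,
       -0.0006092 ,  0.00095143]), 'joint_efforts': array([ 5.13440518e-04, -9.27096248e+01,  1.98013455e+00, -3.69926226e+01,
        1.79118913e-02,  8.11289123e-03, -4.55775501e-05]), 'position': array([ 0.25856601, -0.56868429,  0.25573177]), 'tool_rot': array([-3.14045989e+00,  7.88228934e-05,  4.26800421e-01]), 'force': array([ 0.82175316, -0.54955762, -0.38411021]), 'moment': array([ 0.01434681,  0.00286404, -0.03596664]), 'grip_width': 0.08541346096904545}
0.025
side {'fx': 400.148000657855, 'fy': 400.148000657855, 'cx': 322.6857954314375, 'cy': 204.06331666594485, 'T': array([[ 0.9997891 ,  0.0044176 ,  0.02005615,  0.48219816],
       [-0.01341265, -0.5990889 ,  0.80057016, -1.53050516],
       [ 0.01555201, -0.80067032, -0.5989033 ,  1.21597986],
       [ 0.        ,  0.        ,  0.        ,  1.        ]])}
top {'fx': 473.3314248346083, 'fy': 473.3314248346083, 'cx': 322.61977928113737, 'cy': 200.13135199800587, 'T': array([[-0.00403494, -0.98351122,  0.1808021 ,  0.2210387 ],
       [-0.99997658,  0.00296878, -0.00616706, -0.15606669],
       [ 0.00552861, -0.18082275, -0.98350016,  1.82856801],
       [ 0.        ,  0.        ,  0.        ,  1.        ]])}
wrist {'fx': 300.3447633256121, 'fy': 300.3447633256121, 'cx': 319.5195028215344, 'cy': 198.74575228507234, 'mount': array([[-2.06758823e-04, -9.49628441e-01, -3.13378016e-01,
         8.07119475e-02],
       [ 9.99999969e-01, -1.52655873e-04, -1.97181852e-04,
         1.05168764e-03],
       [ 1.39410501e-04, -3.13378047e-01,  9.49628443e-01,
        -1.18283039e-01],
       [ 0.00000000e+00,  0.00000000e+00,  0.00000000e+00,
         1.00000000e+00]])}
```

View pics/top0.png

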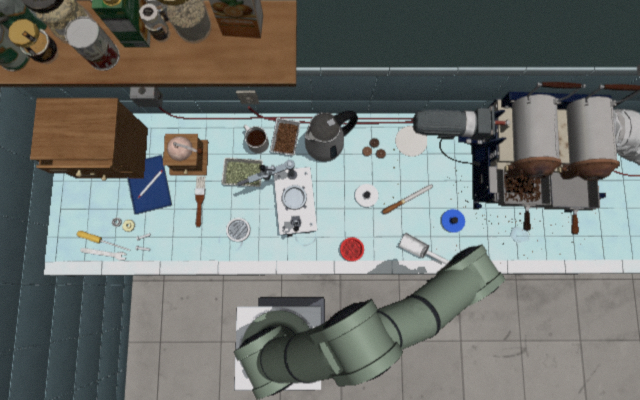

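View pics/side0.png

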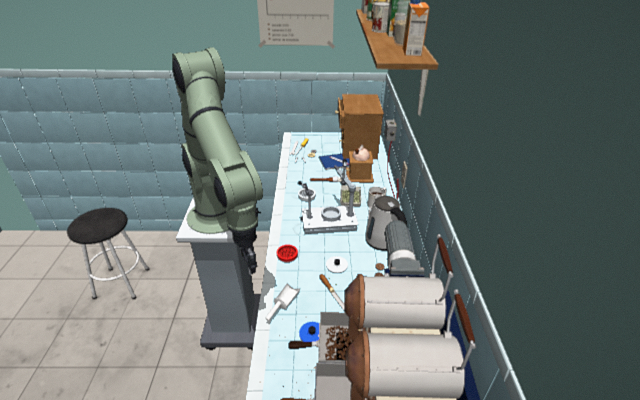

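View pics/wrist0.png

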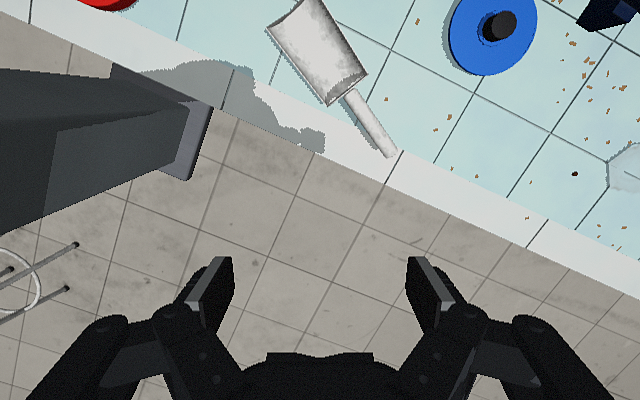

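```bash
cat > h.py <<'E'
import numpy as np, cv2
from workcell import *
from scipy.spatial.transform import Rotation as R
def pose(s=None):
    s=s or observe(); T=np.eye(4); T[:3,:3]=R.from_euler('xyz',s['tool_rot']).as_matrix(); T[:3,3]=s['position']; return T
def cam(name):
    P=pose(); g=grab_frame(name)
    g['Tw']=g['T'] if name!='wrist' else P@g['mount']
    return g
def ray(g,px):
    d=np.array([(px[0]-g['cx'])/g['fx'],(px[1]-g['cy'])/g['fy'],1.]); return g['Tw'][:3,3],g['Tw'][:3,:3]@d
def onz(g,px,z):
    o,d=ray(g,px); return o+d*(z-o[2])/d[2]
def proj(g,p):
    q=np.linalg.inv(g['Tw'])@np.append(p,1); return np.array([g['fx']*q[0]/q[2]+g['cx'],g['fy']*q[1]/q[2]+g['cy']])
def tri(rays):
    A=np.zeros((3,3));b=np.zeros(3)
    for o,d in rays:
        d=d/np.linalg.norm(d);M=np.eye(3)-np.outer(d,d);A+=M;b+=M@o
    return np.linalg.solve(A,b)
def save(g,n,box=None,scale=1):
    im=g['frame'][:,:,::-1]
    if box: im=im[box[1]:box[3],box[0]:box[2]]
    im=cv2.resize(im,None,fx=scale,fy=scale,interpolation=cv2.INTER_CUBIC); cv2.imwrite('pics/'+n+'.png',im)
E
python3 - <<'E'
from h import *
g=cam('top'); save(g,'t1',(180,100,480,280),2.6); s=cam('side'); save(s,'s1',(270,140,410,300),4)
for l in ['screen_coarse_mid','screen_medium_mid','screen_fine_mid','lid_boss','pan_rim','shaker','bar_nose','latch_ball','handle_ball','brush_mid','tray_mid','clamp_bar','latch','handle']:
  for c in ['top','side']:
    print(l,c,[(round(o['score'],2),np.round(o['pixel']).tolist(),int(o['pixels'].sum())) for o in outline_of(l,c)][:4])
E
```

```text
screen_coarse_mid top [(0.37, [267.0, 170.0], 461)]
screen_coarse_mid side []
screen_medium_mid top [(0.4, [269.0, 170.0], 465)]
screen_medium_mid side []
screen_fine_mid top [(0.74, [352.0, 251.0], 446), (0.61, [236.0, 229.0], 448), (0.17, [240.0, 170.0], 885)]
screen_fine_mid side [(0.57, [284.0, 256.0], 272), (0.41, [307.0, 195.0], 102)]
lid_boss top [(0.79, [452.0, 220.0], 431), (0.78, [362.0, 196.0], 453), (0.2, [267.0, 168.0], 51)]
lid_boss side [(0.88, [310.0, 330.0], 361), (0.77, [335.0, 265.0], 292), (0.21, [331.0, 182.0], 129)]
pan_rim top [(0.64, [290.0, 195.0], 3014), (0.51, [269.0, 171.0], 404)]
pan_rim side [(0.89, [332.0, 215.0], 1679)]
shaker top [(0.78, [290.0, 197.0], 2955)]
shaker side [(0.62, [330.0, 216.0], 1871)]
bar_nose top [(0.89, [268.0, 170.0], 473)]
bar_nose side [(0.77, [345.0, 178.0], 235), (0.43, [342.0, 164.0], 21)]
latch_ball top [(0.38, [293.0, 229.0], 36)]
latch_ball side []
handle_ball top [(0.39, [262.0, 170.0], 36)]
handle_ball side []
brush_mid top [(0.7, [200.0, 196.0], 368)]
brush_mid side [(0.4, [326.0, 181.0], 146)]
tray_mid top [(0.79, [240.0, 170.0], 856)]
tray_mid side [(0.8, [346.0, 196.0], 319)]
clamp_bar top [(0.57, [268.0, 170.0], 450)]
clamp_bar side [(0.66, [342.0, 180.0], 177), (0.47, [341.0, 161.0], 44)]
latch top [(0.47, [295.0, 228.0], 17)]
latch side [(0.49, [304.0, 186.0], 19)]
handle top [(0.71, [264.0, 165.0], 71), (0.52, [268.0, 169.0], 58), (0.44, [263.0, 172.0], 449)]
handle side [(0.48, [332.0, 218.0], 1618)]
```

View pics/t1.png

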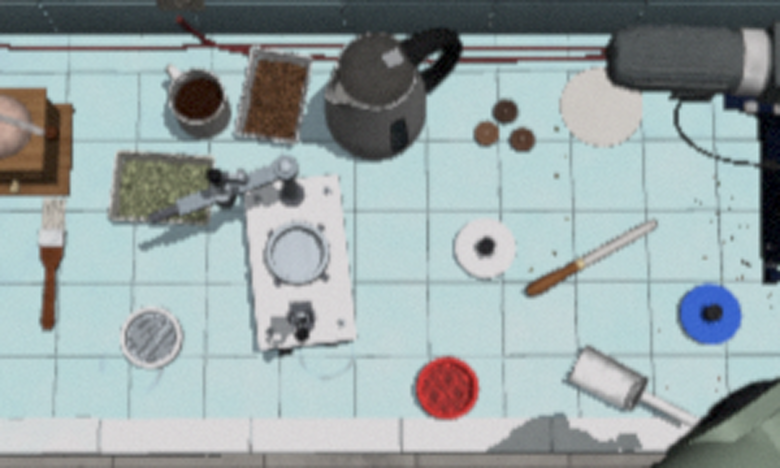

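View pics/s1.png

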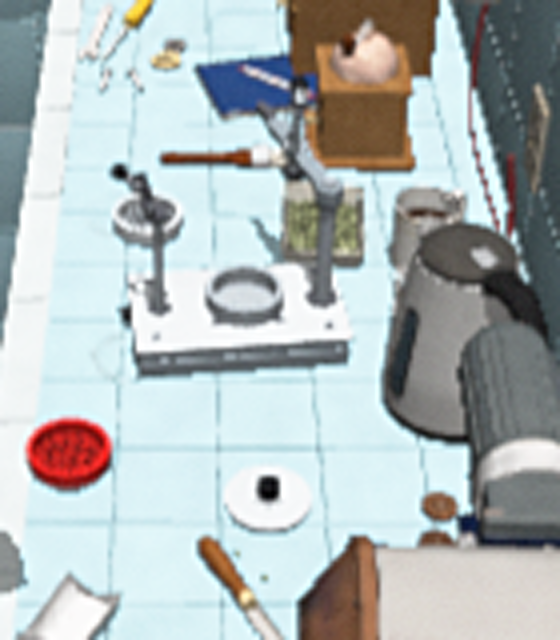

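Run:
```python
from h import *
g=cam('top'); 
def c(l,i,z):
    o=outline_of(l,'top')[i]; m=o['pixels']; ys,xs=np.nonzero(m)
    print(l,[round(o['score'],2)],np.round(onz(g,(xs.mean(),ys.mean()),z),3))
c('screen_fine_mid',1,0.02);c('lid_boss',1,0.008);c('brush_mid',0,0.01);c('tray_mid',0,0.02)
b=lambda u,v:(180+u/2.6,100+v/2.6)
print('pan',onz(g,b(297,253),0.075))
print('pillar',onz(g,b(284,168),0.209),'post',onz(g,b(302,315),.193), 'ball',onz(g,b(301,330),.23),'nose tip',onz(g,b(152,217),.202))
print('handleball',onz(g,b(216,176),.29))
print('deck',[np.round(onz(g,b(*p),.049),3) for p in [(246,190),(338,178),(355,338),(259,350)]])
print('red',onz(g,b(447,388),.02))
```

```text
screen_fine_mid [0.56] [ 0.362 -0.278  0.02 ]
lid_boss [0.59] [ 0.574 -0.338  0.008]
brush_mid [0.73] [0.561 0.314 0.01 ]
tray_mid [0.58] [0.669 0.155 0.02 ]
pan [ 0.55455237 -0.0600854   0.075     ]
pillar [ 0.64646563 -0.04899544  0.209     ] post [ 0.44752572 -0.07381727  0.193     ] ball [ 0.42263788 -0.07449164  0.23      ] nose tip [0.58049938 0.12917127 0.202     ]
handleball [0.61480364 0.03300303 0.29      ]
deck [array([0.655, 0.018, 0.049]), array([ 0.673, -0.119,  0.049]), array([ 0.434, -0.144,  0.049]), array([ 0.416, -0.005,  0.049])]
red [ 0.36279614 -0.27839237  0.02      ]
```

Run:
```python
from h import *
g=cam('top')
b=lambda u,v:(180+u/2.6,100+v/2.6)
print('screen',onz(g,b(152,337),0.028),'lid',onz(g,b(484,249),.006))
```

```text
screen [0.43849298 0.15461667 0.028     ] lid [ 0.57297829 -0.3383857   0.006     ]
```

Emit:
move_arm:
  motion:
    - [[20,30,30],[0,0,-0.05]]
    - [[50,70,60],[0,0,-0.12]]
    - [[82,115,90],[0,0,-0.2]]
    - [[114,160,118],[0,0,-0.27]]
    - [[146,205,145],[0,0,-0.35]]
    - [[175,245,160],[0,0,-0.4]]
    - [[191,269,164],[0,0,-0.427]]
    - [[191,269,164],[0,0,-0.427]]
    - [[191,269,164],[0,0,-0.427]]

```text
clock: 3.08
position: [0.4492, -0.3005, 0.4202]
tool_rot: [3.141, 0.0, -0.001]
force: [-0.5, -0.2, -1.1]
grip_width: 0.0854
```

Run:
```python
from h import *
g=cam('wrist'); save(g,'w1')
for l in ['lid_boss','screen_fine_mid','shaker']:
    print(l,[(round(o['score'],2),np.round(o['pixel']).tolist(),np.round(onz(g,o['pixel'],0.02),3)) for o in outline_of(l,'wrist')])
```

```text
lid_boss [(0.93, [538.0, 133.0], array([ 0.476, -0.672,  0.02 ])), (0.7, [345.0, 70.0], array([ 0.576, -0.342,  0.02 ]))]
screen_fine_mid [(0.94, [56.0, 153.0], array([0.442, 0.155, 0.02 ])), (0.57, [306.0, 196.0], array([ 0.364, -0.277,  0.02 ]))]
shaker [(0.6, [155.0, 87.0], array([ 0.55 , -0.036,  0.02 ])), (0.4, [10.0, 20.0], array([0.646, 0.168, 0.02 ]))]
```

View pics/w1.png

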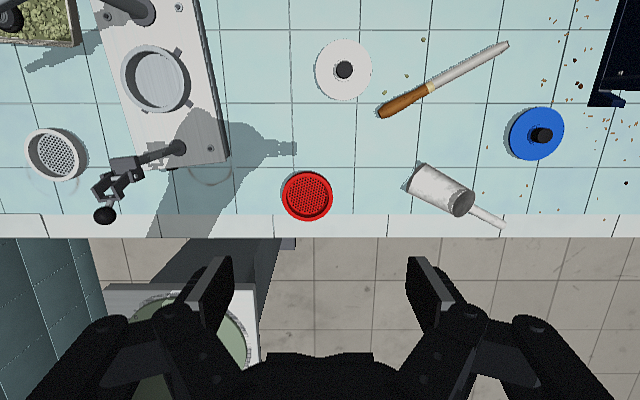

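Emit:
move_arm:
  motion:
    - [[0,40,0],[0,0,0]]
    - [[0,95,0],[0,0,0]]
    - [[0,155,0],[0,0,0]]
    - [[0,215,0],[0,0,0]]
    - [[0,275,0],[0,0,0]]
    - [[0,335,0],[0,0,0]]
    - [[0,390,-20],[0,0,0]]
    - [[-10,430,-60],[0,0,0]]
    - [[-15,450,-115],[0,0,0]]
    - [[-15,450,-130],[0,0,0]]
    - [[-15,450,-130],[0,0,0]]
    - [[-15,450,-130],[0,0,0]]

```text
clock: 4.78
position: [0.4357, 0.1494, 0.2918]
tool_rot: [-3.141, -0.002, -0.002]
force: [0.6, -0.1, 0.3]
grip_width: 0.0853
```

Run:
```python
from h import *
g=cam('wrist'); save(g,'w2')
for l in ['screen_fine_mid','screen_medium_mid','screen_coarse_mid']:
  for o in outline_of(l,'wrist'):
    ys,xs=np.nonzero(o['pixels']); c=(xs.mean(),ys.mean())
    print(l,round(o['score'],2),np.round(c),np.round(onz(g,c,0.02),4),xs.min(),xs.max(),ys.min(),ys.max())
```

```text
screen_fine_mid 0.78 [611. 229.] [ 0.3428 -0.2624  0.02  ] 587 639 182 247
screen_fine_mid 0.57 [313. 161.] [0.4409 0.1574 0.02  ] 277 348 126 196
```

View pics/w2.png

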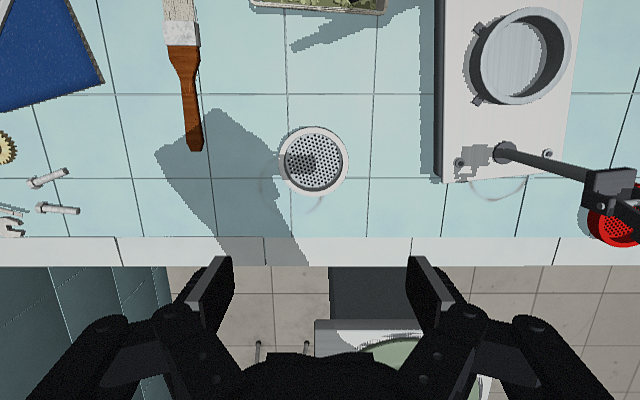

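Emit:
move_arm:
  motion:
    - [[0,0,-40],[0,0,0]]
    - [[0,5,-90],[0,0,0]]
    - [[0,8,-100],[0,0,0]]
    - [[0,8,-100],[0,0,0]]
    - [[0,8,-100],[0,0,0]]

```text
clock: 5.6
position: [0.4355, 0.1582, 0.1919]
tool_rot: [-3.141, -0.002, -0.001]
force: [0.2, -0.2, -0.1]
grip_width: 0.0857
```

Run:
```python
from h import *
g=cam('wrist'); print(observe()['position'])
for l in ['screen_fine_mid']:
  for o in outline_of(l,'wrist'):
    ys,xs=np.nonzero(o['pixels']); c=(xs.mean(),ys.mean())
    print(l,round(o['score'],2),np.round(c),np.round(onz(g,c,0.02),4),xs.min(),xs.max(),ys.min(),ys.max())
save(g,'w3',(250,100,390,240),4.2)
```

```text
[0.43545968 0.15817328 0.19178287]
screen_fine_mid 0.66 [320. 180.] [0.441  0.1573 0.02  ] 273 366 134 226
```

View pics/w3.png

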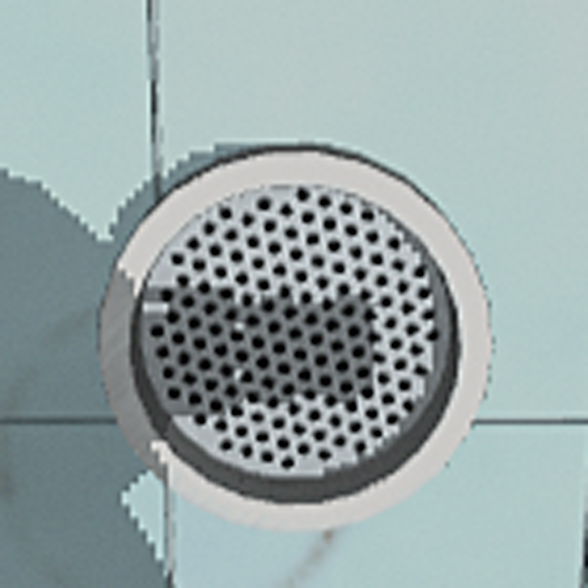

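Run:
```python
from h import *
g=cam('wrist')
im=cv2.cvtColor(g['frame'],cv2.COLOR_RGB2GRAY)
# rectify at z: 0.25mm/px, 110mm
def rect(z,c,half=.055,s=.00025):
    n=int(2*half/s); iy,ix=np.mgrid[0:n,0:n]
    X=c[0]+half-iy*s; Y=c[1]+half-ix*s   # up=+x, left=+y
    Q=np.linalg.inv(g['Tw'])@np.stack([X.ravel(),Y.ravel(),np.full(X.size,z),np.ones(X.size)])
    u=(g['fx']*Q[0]/Q[2]+g['cx']).reshape(n,n).astype(np.float32);v=(g['fy']*Q[1]/Q[2]+g['cy']).reshape(n,n).astype(np.float32)
    return cv2.remap(im,u,v,cv2.INTER_CUBIC)
c=(.441,.1573)
r=rect(.028,c); cv2.imwrite('pics/r28.png',r)
p=rect(.010,c,.0275,.00025); 
f=p.astype(float); f-=cv2.GaussianBlur(f,(0,0),12)
f*=np.outer(np.hanning(len(f)),np.hanning(len(f)))
F=np.abs(np.fft.fftshift(np.fft.fft2(f,(1024,1024))))
k=np.arange(1024)-512; kx,ky=np.meshgrid(k,k); rr=np.hypot(kx,ky)
F[(rr<20)|(rr>200)]=0
ang=np.degrees(np.arctan2(-ky,kx))%60
for _ in range(7):
    i=np.unravel_index(F.argmax(),F.shape); print(1024*.25/rr[i],ang[i],F[i]); F[(kx-kx[i])**2+(ky-ky[i])**2<400]=0
```

```text
4.71094725541963 12.757532160876679 249838.78169131887
4.71094725541963 12.75753216087665 249838.78169131884
4.698236413353009 12.768825391968761 240328.50558329537
4.698236413353009 12.768825391968747 240328.5055832953
4.705373581400369 12.897271030947635 219807.11440071763
4.705373581400369 12.897271030947635 219807.11440071763
10.24 30.0 30941.821628196933
```

View pics/r28.png

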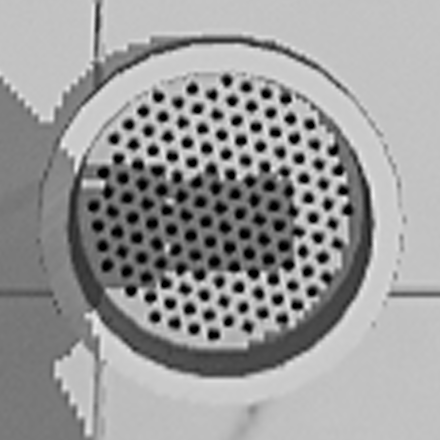

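Run:
```python
from h import *
g=grab_frame('wrist'); M=np.linalg.inv(g['mount'])
for z in (.0,.006,.012,.025,.038):
  for x in (-.011,.011):
    q=M@np.array([x,.0427,z,1]); print(z,x,np.round([g['fx']*q[0]/q[2]+g['cx'],g['fy']*q[1]/q[2]+g['cy']]))
```

```text
0.0 -0.011 [409. 306.]
0.0 0.011 [413. 265.]
0.006 -0.011 [405. 298.]
0.006 0.011 [409. 258.]
0.012 -0.011 [402. 291.]
0.012 0.011 [406. 252.]
0.025 -0.011 [396. 276.]
0.025 0.011 [399. 240.]
0.038 -0.011 [390. 264.]
0.038 0.011 [393. 230.]
```

Emit:
move_arm:
  motion:
    - [[5,-15,0],[0,0,0.1]]
    - [[15,-40,-20],[0,0,0.2]]
    - [[15,-42,-60],[0,0,0.223]]
    - [[15,-42,-112],[0,0,0.223]]
    - [[15,-42,-122],[0,0,0.223]]
    - [[15,-42,-122],[0,0,0.223]]
    - [[15,-42,-122],[0,0,0.223]]
  jaw: 30
  grip_force: 40

```text
clock: 6.68
position: [0.4506, 0.1164, 0.0699]
tool_rot: [-3.142, -0.002, 0.223]
force: [0.2, 0.2, -0.1]
grip_width: 0.0303
```

Run:
```python
from h import *
g=cam('wrist'); s=observe();print(s['position'],s['tool_rot'],s['grip_width'],s['clock'])
c=np.array([.441,.1573,.028])
for a in np.arange(0,360,10):
  for r in (.038,.046):
    q=proj(g,c+r*np.array([np.cos(np.radians(a)),np.sin(np.radians(a)),0]))
    cv2.circle(g['frame'],tuple(np.round(q).astype(int)),1,(255,0,0),-1)
M=np.linalg.inv(g['mount'])
save(g,'w4',(180,130,460,350),2.8)
```

```text
[0.45058146 0.11627281 0.06985242] [ 3.14159219e+00 -2.42933948e-03  2.22600120e-01] 0.03022434915828154 6.725
```

View pics/w4.png

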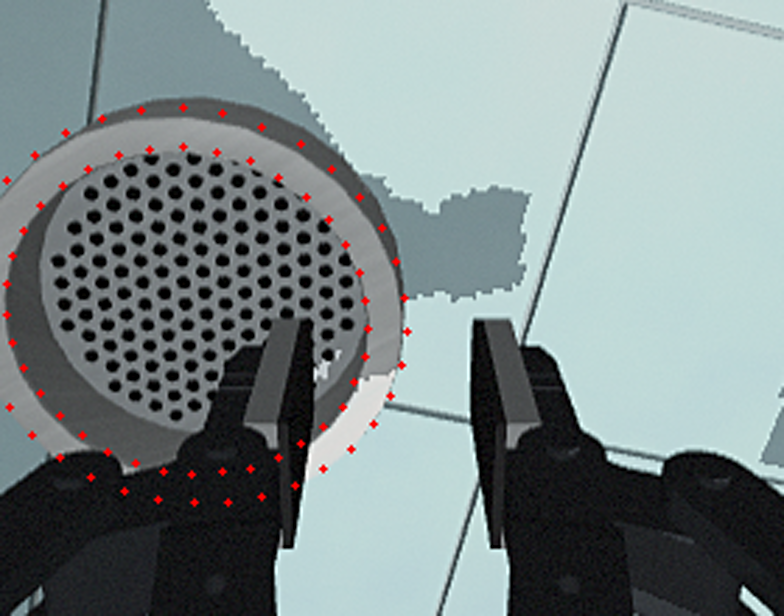

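Emit:
move_arm:
  motion:
    - [[0,0,-12],[0,0,0]]
    - [[0,0,-25],[0,0,0]]
    - [[0,0,-30],[0,0,0]]
    - [[0,0,-30],[0,0,0]]
    - [[0,0,-30],[0,0,0]]

```text
clock: 7.35
position: [0.4497, 0.1161, 0.0384]
tool_rot: [-3.142, -0.0, 0.223]
force: [0.7, -0.4, 1.0]
grip_width: 0.0298
```

Emit:
move_arm:
  motion:
    - [[0,0,0],[0,0,0]]
    - [[0,0,0],[0,0,0]]
    - [[0,0,0],[0,0,0]]
    - [[0,0,0],[0,0,0]]
    - [[0,0,0],[0,0,0]]
    - [[0,0,0],[0,0,0]]
  jaw: 2
  grip_force: 45

```text
clock: 8.1
position: [0.4499, 0.1161, 0.0386]
tool_rot: [3.142, -0.001, 0.223]
force: [-0.9, -1.0, 6.2]
grip_width: 0.0061
```

Emit:
move_arm:
  motion:
    - [[0,0,10],[0,0,0]]
    - [[0,0,40],[0,0,0]]
    - [[0,0,80],[0,0,0]]
    - [[0,0,110],[0,0,0]]
    - [[0,0,120],[0,0,0]]
    - [[0,0,120],[0,0,0]]
    - [[0,0,120],[0,0,0]]

```text
clock: 8.98
position: [0.4492, 0.1159, 0.1574]
tool_rot: [3.142, 0.001, 0.223]
force: [0.2, -0.0, -0.9]
grip_width: 0.006
```

Run:
```python
from h import *
g=cam('wrist'); s=observe();print(s['position'],s['tool_rot'],s['grip_width'],s['clock'],s['force'],s['moment'])
save(g,'w5')
t=cam('side'); save(t,'s5',(270,120,390,260),4)
```

```text
[0.44922997 0.11595214 0.15735881] [-3.14159197e+00  1.62517578e-03  2.22949705e-01] 0.006025687850341257 9.025 [ 0.20500588 -1.27506761 -0.73497112] [-0.01217761  0.03630767  0.03501853]
```

View pics/w5.png

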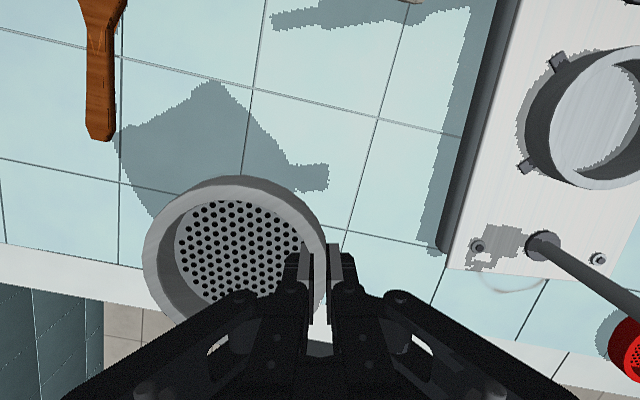

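View pics/s5.png

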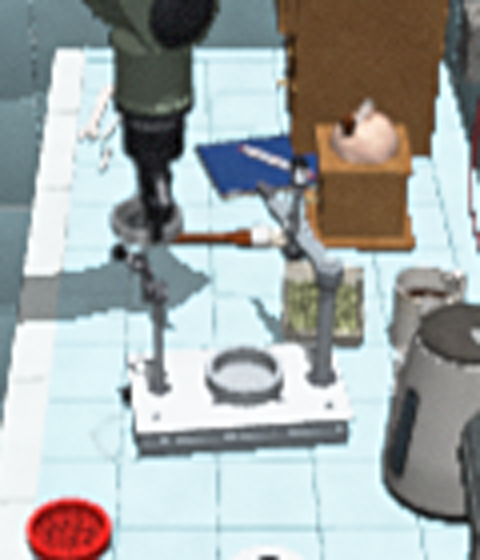

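```bash
cat >> h.py <<'E'
def ring(g,c,r,Rm=np.eye(3),n=72):
    a=np.linspace(0,2*np.pi,n,endpoint=False)
    P=c[:,None]+Rm@np.stack([r*np.cos(a),r*np.sin(a),0*a])
    q=np.linalg.inv(g['Tw'])@np.vstack([P,np.ones(n)])
    return np.stack([g['fx']*q[0]/q[2]+g['cx'],g['fy']*q[1]/q[2]+g['cy']],1)
def draw(g,pts,box,sc,im,col):
    for p in pts:
        q=((p-np.array(box[:2])+.5)*sc).astype(int); cv2.circle(im,tuple(int(v) for v in q),1,col,-1)
def crop(g,box,sc):
    return cv2.resize(np.ascontiguousarray(g['frame'][box[1]:box[3],box[0]:box[2],::-1]),None,fx=sc,fy=sc,interpolation=cv2.INTER_CUBIC)
E
python3 - <<'E'
from h import *
g=cam('wrist'); g['Tw']=g['mount']  # work in tool frame
box=(130,160,350,360); im=crop(g,box,3.4)
for tx,col in ((0,(0,0,255)),(.003,(0,200,0))):
    c=np.array([tx,-.042,.0106])
    draw(g,ring(g,c,.046),box,3.4,im,col); draw(g,ring(g,c,.038),box,3.4,im,col)
cv2.imwrite('pics/w6.png',im)
E
```

```text
(no output)
```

View pics/w6.png

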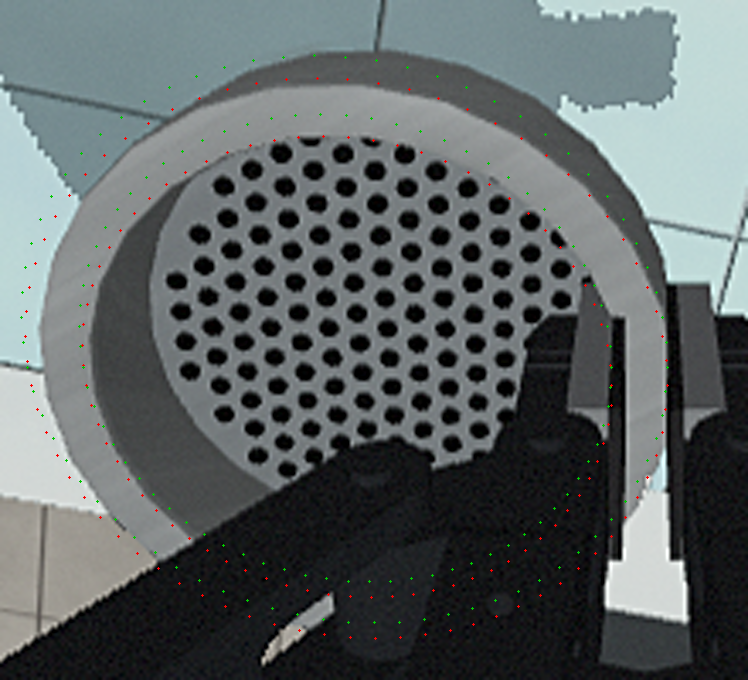

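Run:
```python
from h import *
from scipy.optimize import least_squares
g=cam('wrist'); g['Tw']=g['mount']
o=np.array([(42,330),(60,240),(100,175),(160,122),(240,93),(330,85),(430,105),(530,160),(600,215),(650,285),(665,340),(60,420),(100,500),(155,562)])/3.4+[130,160]
i=np.array([(92,340),(105,270),(150,205),(220,160),(300,137),(108,425),(150,500),(190,540)])/3.4+[130,160]
from scipy.spatial import cKDTree
def f(p,tilt=True):
    Rm=R.from_rotvec([p[3],p[4],0]).as_matrix()
    return np.r_[cKDTree(ring(g,p[:3],.046,Rm,1440)).query(o)[0],cKDTree(ring(g,p[:3],.0385,Rm,1440)).query(i)[0]]
for t in (0,1):
  s=least_squares(lambda p:f(np.r_[p[:3],p[3:] if t else [0,0]]),[0,-.042,.0106]+([0,0] if t else []),x_scale=[.01]*3+([.1]*2 if t else []),diff_step=1e-3)
  print(np.round(s.x,4),np.sqrt(np.mean(s.fun**2)))
```

```text
[-0.0019 -0.0418  0.0131] 1.1134338695450794
[-1.000e-04 -4.020e-02  6.800e-03 -1.025e-01 -9.600e-03] 0.5385160100530528
```

```bash
cat > lat.py <<'E'
from h import *
from scipy.optimize import least_squares
def plane(g,box,seed):
    im=cv2.cvtColor(g['frame'],cv2.COLOR_RGB2GRAY)[box[1]:box[3],box[0]:box[2]]
    im=cv2.resize(im,None,fx=4,fy=4,interpolation=cv2.INTER_CUBIC)
    p=cv2.SimpleBlobDetector_Params(); p.filterByArea=True;p.minArea=60;p.maxArea=900;p.filterByColor=True;p.blobColor=0;p.filterByCircularity=False;p.filterByConvexity=False;p.filterByInertia=False;p.minDistBetweenBlobs=8
    k=cv2.SimpleBlobDetector_create(p).detect(im)
    pts=np.array([q.pt for q in k])/4-.375+np.array(box[:2])
    c=pts[np.argmin(np.linalg.norm(pts-np.array(seed),axis=1))]
    d=pts-c; n=np.argsort(np.linalg.norm(d,axis=1))
    nb=d[n[1:7]]; a=nb[0]; 
    # second basis ~60deg
    an=[abs(np.degrees(np.arctan2(a[0]*v[1]-a[1]*v[0],a@v))-60) for v in nb]; b=nb[np.argmin(an)]
    idx={0:None}
    H=None; src=[(0,0),(1,0),(0,1)]; 
    ij=np.zeros((len(pts),2))*np.nan
    M=np.stack([a,b],1); known={}
    # grow
    start=int(n[0]); ij[start]=(0,0); queue=[(start,a,b)]
    from scipy.spatial import cKDTree
    T=cKDTree(pts)
    while queue:
        s,a1,b1=queue.pop(0)
        for (u,v) in ((1,0),(-1,0),(0,1),(0,-1)):
            dd,t=T.query(pts[s]+u*a1+v*b1)
            if dd<.25*np.linalg.norm(a1) and np.isnan(ij[t,0]):
                ij[t]=ij[s]+(u,v); 
                e=pts[t]-pts[s]
                a2,b2=a1,b1
                if u: a2=.6*a1+.4*e*u
                if v: b2=.6*b1+.4*e*v
                queue.append((t,a2,b2))
    ok=~np.isnan(ij[:,0]); return pts[ok],ij[ok]
def fit(g,pts,ij,pitch=.0054):
    L=np.stack([pitch*(ij[:,0]+.5*ij[:,1]),pitch*.8660254*ij[:,1],0*ij[:,0]],1)
    K=np.array([[g['fx'],0,g['cx']],[0,g['fy'],g['cy']],[0,0,1]])
    ok=np.ones(len(L),bool)
    for _ in range(3):
        r,rv,tv=cv2.solvePnP(L[ok],pts[ok],K,None,flags=cv2.SOLVEPNP_IPPE)
        q=cv2.projectPoints(L,rv,tv,K,None)[0][:,0]; e=np.linalg.norm(q-pts,axis=1); ok=e<max(1,2.5*np.median(e))
    r,rv,tv=cv2.solvePnP(L[ok],pts[ok],K,None,rv,tv,True)
    n=cv2.Rodrigues(rv)[0][:,2]; n=n*np.sign(n[2])
    return n,tv[:,0],ok.sum(),np.median(e)
E
python3 - <<'E'
from lat import *
g=cam('wrist'); pts,ij=plane(g,(180,190,310,310),(235,255))
n,t,k,e=fit(g,pts,ij); print(len(pts),k,e)
nt=g['mount'][:3,:3]@n; print('normal in tool',nt,'pt',(g['mount']@np.append(t,1))[:3])
print('world',pose()[:3,:3]@nt)
E
```

```text
114 110 0.05429730312244857
normal in tool [-2.68008351e-04 -5.42353881e-04  9.99999817e-01] pt [ 0.00242958 -0.04525956  0.02775139]
world [-1.31978682e-03  3.74616641e-04 -9.99999059e-01]
```

Run:
```python
from lat import *
g=cam('wrist'); pts,ij=plane(g,(180,190,310,310),(235,255))
g['Tw']=g['mount']
W=np.array([onz(g,p,.0286) for p in pts])
d=np.linalg.norm(W[:,:2]-[0,-.042],axis=1)
for i in np.argsort(d)[:4]: print(np.round(W[i]*1000,1))
# pitch
D=np.linalg.norm(W[:,None,:2]-W[None,:,:2],axis=2); D[D<1e-6]=9; print(np.median(D.min(1)))
c=np.array([0,-.042]); ang=[]
for v in (W[None]-W[:,None]).reshape(-1,3):
    r=np.hypot(*v[:2]); 
    if .004<r<.0065: ang.append(np.degrees(np.arctan2(v[1],v[0]))%60)
print(np.median(ang),np.std(ang))
# extent
print(W.min(0),W.max(0))
```

```text
[ -0.8 -40.8  28.6]
[  1.9 -45.5  28.6]
[  4.6 -40.8  28.6]
[ -3.5 -45.6  28.6]
0.005382791018300956
0.6840784757703844 16.01527645319003
[-0.02775367 -0.0738417   0.0286    ] [ 0.03111762 -0.00842139  0.0286    ]
```

Emit:
move_arm:
  motion:
    - [[10,-15,20],[0,0,0]]
    - [[30,-45,33],[0,0,0]]
    - [[50,-80,33],[0,0,0]]
    - [[70,-108,33],[0,0,0]]
    - [[76,-116,33],[0,0,0]]
    - [[76,-116,33],[0,0,0]]
    - [[76,-116,33],[0,0,0]]

```text
clock: 10.15
position: [0.5252, 0.0011, 0.1912]
tool_rot: [-3.141, 0.0, 0.224]
force: [0.8, 0.5, -1.7]
grip_width: 0.0063
```

Run:
```python
from h import *
g=cam('wrist'); s=observe();print(s['position'],s['tool_rot'],s['grip_width'],s['clock'])
save(g,'w7')
```

```text
[0.52523462 0.00110775 0.19129171] [-3.14128478e+00  2.17079839e-04  2.24198341e-01] 0.005988008777862678 10.2
```

View pics/w7.png

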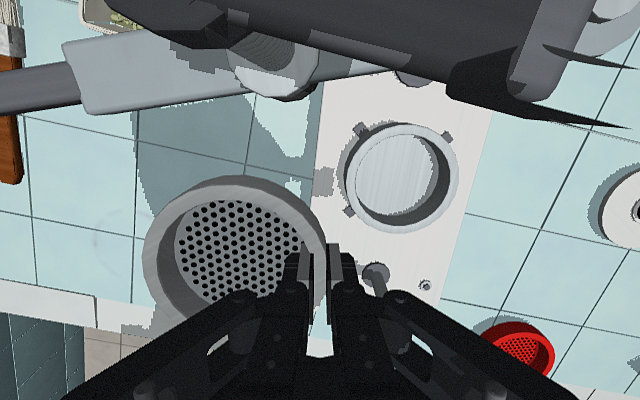

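Run:
```python
from h import *
g=cam('wrist')
box=(325,105,480,245); sc=5; im=crop(g,box,sc); raw=im.copy()
c=np.array([.5546,-.060,.075])
for r in (.046,.038): draw(g,ring(g,c,r),box,sc,im,(0,0,255))
cv2.imwrite('pics/w8.png',im)
```

View pics/w8.png

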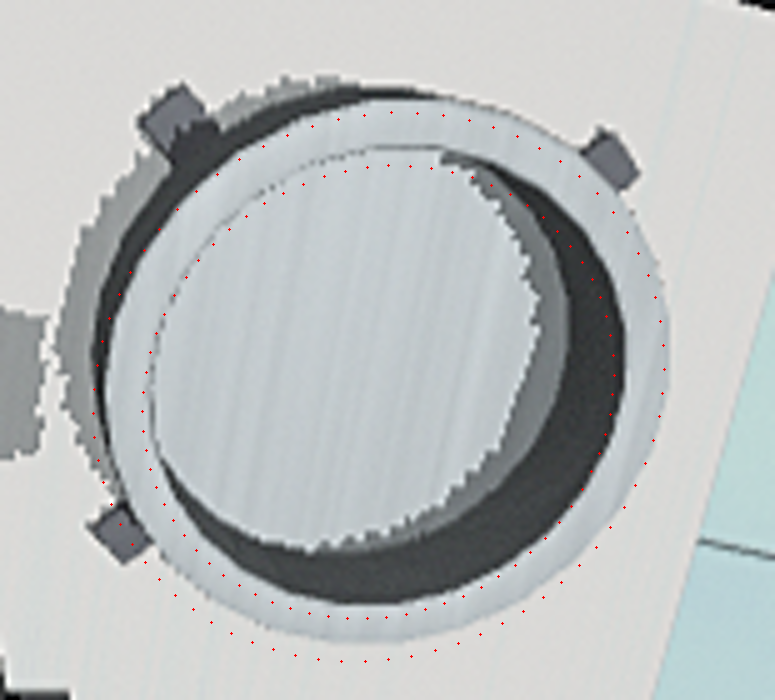

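Run:
```python
from h import *
from scipy.optimize import least_squares
from scipy.spatial import cKDTree
g=cam('wrist')
o=np.array([(107,350),(115,290),(150,210),(210,150),(300,108),(400,97),(500,118),(590,170),(640,235),(668,330),(655,430),(610,510),(520,590),(450,625),(360,642),(270,625),(190,575)])/5+[325,105]-.4
i=np.array([(626,350),(610,430),(570,500),(500,560),(430,595),(360,605),(290,590),(235,560),(600,270),(390,147),(250,200),(180,290)])/5+[325,105]-.4
def f(p):
    return np.r_[cKDTree(ring(g,p[:3],.046,n=1440)).query(o)[0],cKDTree(ring(g,p[:3],.038,n=1440)).query(i)[0]]
for z in (None,.075):
  s=least_squares(lambda p:f(np.r_[p[:2],p[2] if z is None else z]),[.5575,-.0607]+([.075] if z is None else []),diff_step=1e-3)
  print(s.x,np.sqrt(np.mean(s.fun**2)))
g2=dict(g)
P=pose()
c=np.r_[s.x[:2],.075]; print('TCP target', [ (c-P[:3,:3]@np.array([a,b,0]))[:2] for a,b in ((-.0008,-.0408),(-.001,-.042))], P[:3,3])
t=cam('top')
box=(265,165,320,235);im=crop(t,box,10)
draw(t,ring(t,c,.046),box,10,im,(0,0,255));cv2.imwrite('pics/t2.png',im)
```

```text
[ 0.55754556 -0.06050506  0.0732682 ] 1.04472970288729
[ 0.55782648 -0.05987155] 1.105326227062655
TCP target [array([ 0.56766855, -0.09947475]), array([ 0.56813008, -0.10060036])] [0.52540975 0.00082394 0.1913753 ]
```

Emit:
move_arm:
  motion:
    - [[10,-30,0],[0,0,0]]
    - [[30,-75,0],[0,0,0]]
    - [[42,-100,-10],[0,0,0]]
    - [[42,-101,-40],[0,0,0]]
    - [[42,-101,-65],[0,0,0]]
    - [[42,-101,-70],[0,0,0]]
    - [[42,-101,-70],[0,0,0]]
    - [[42,-101,-70],[0,0,0]]

```text
clock: 11.35
position: [0.5682, -0.1008, 0.1223]
tool_rot: [3.141, -0.001, 0.223]
force: [0.8, 0.3, -1.5]
grip_width: 0.006
```

Run:
```python
from h import *
g=cam('wrist'); s=observe();print(s['position'],s['tool_rot'],s['grip_width'],s['clock'],s['force'])
save(g,'w9')
t=cam('side'); save(t,'s9',(280,150,390,250),6)
```

```text
[ 0.56818552 -0.10094612  0.12229483] [ 3.14101720e+00 -1.34511091e-03  2.22743035e-01] 0.006420786748283136 11.4 [-0.21768949 -0.05615525 -1.24309054]
```

View pics/w9.png

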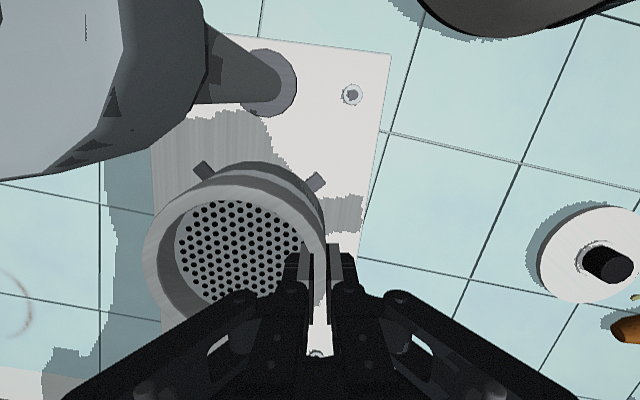

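View pics/s9.png

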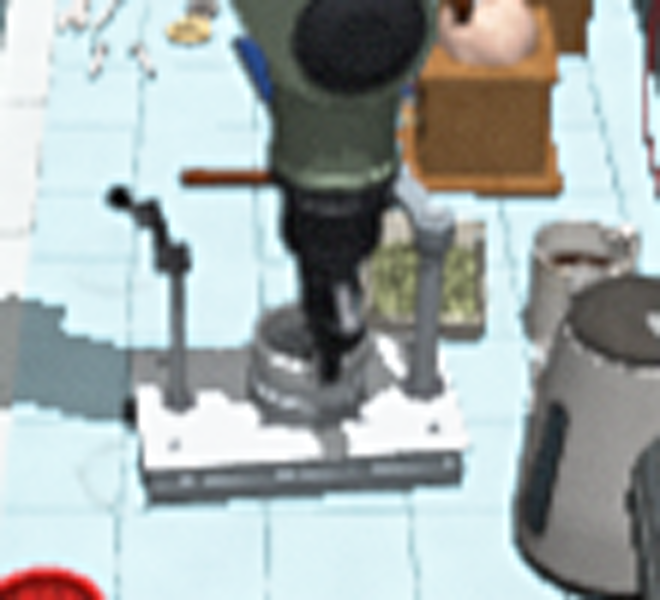

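Emit:
move_arm:
  motion:
    - [[0,1,-4],[0,0,0]]
    - [[0,1,-8],[0,0,0]]
    - [[0,1,-12],[0,0,0]]
    - [[0,1,-12],[0,0,0]]
    - [[0,1,-12],[0,0,0]]

```text
clock: 12.08
position: [0.5677, -0.0999, 0.1093]
tool_rot: [-3.142, 0.0, 0.223]
force: [-0.5, 0.4, -1.0]
grip_width: 0.0059
```

Emit:
move_arm:
  motion:
    - [[0,0,-2],[0,0,0]]
    - [[0,0,-3],[0,0,0]]
    - [[0,0,-4],[0,0,0]]
    - [[0,0,-4],[0,0,0]]

```text
clock: 12.58
position: [0.5677, -0.1, 0.1056]
tool_rot: [3.141, -0.0, 0.223]
force: [-3.2, 0.5, 7.3]
grip_width: 0.0059
```

Emit:
move_arm:
  motion:
    - [[0,0,0],[0,0,0]]
    - [[0,0,0],[0,0,0]]
    - [[0,0,0],[0,0,0]]
    - [[0,0,0],[0,0,0]]
    - [[0,0,20],[0,0,0]]
    - [[0,0,60],[0,0,0]]
    - [[0,-10,105],[0,0,0]]
    - [[-10,-40,120],[0,0,0]]
    - [[-20,-60,120],[0,0,0]]
    - [[-20,-60,120],[0,0,0]]
    - [[-20,-60,120],[0,0,0]]
  jaw: 28

```text
clock: 13.95
position: [0.5479, -0.1593, 0.2252]
tool_rot: [-3.141, -0.0, 0.223]
force: [0.8, -0.1, 0.6]
grip_width: 0.0282
```

Run:
```python
from h import *
g=cam('wrist'); s=observe();print(s['position'],s['tool_rot'],s['grip_width'],s['clock'],s['force'])
save(g,'w10')
t=cam('side'); save(t,'s10',(280,150,390,250),6)
for l in ['lid_boss','screen_fine_mid']:
  for o in outline_of(l,'wrist'): print(l,o['score'],o['pixel'],onz(g,o['pixel'],.02))
```

```text
[ 0.54795472 -0.15909695  0.22517827] [-3.14112860e+00 -7.36575224e-05  2.23712851e-01] 0.027567186034566055 14.0 [-0.09556689 -0.35266039  0.53584089]
lid_boss 0.92 [479.4, 179.8] [ 0.58379235 -0.33412412  0.02      ]
screen_fine_mid 0.96 [350.0, 333.6] [ 0.34748831 -0.24722764  0.02      ]
screen_fine_mid 0.74 [210.6, 156.6] [ 0.54366961 -0.04004259  0.02      ]
```

View pics/w10.png

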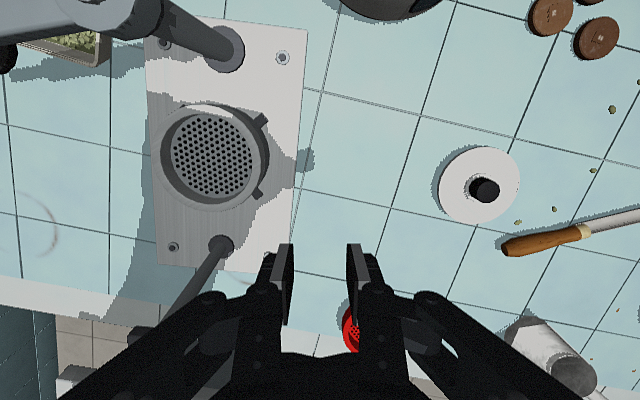

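View pics/s10.png

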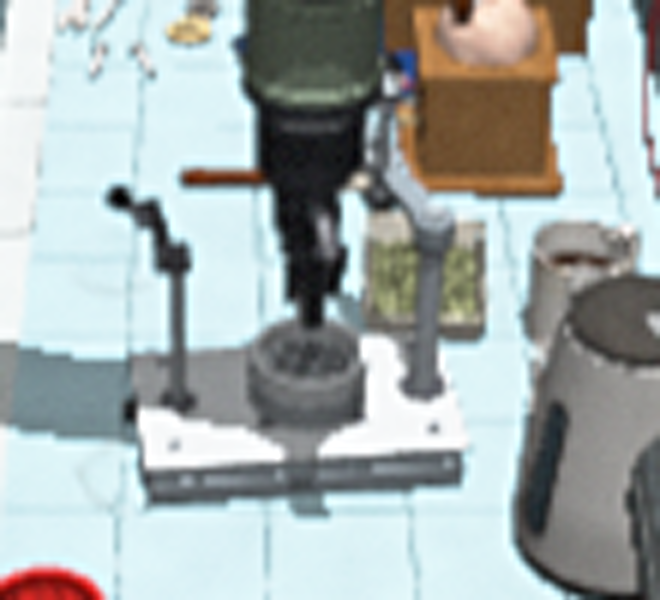

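Run:
```python
from lat import *
g=cam('wrist'); pts,ij=plane(g,(165,115,260,200),(212,156))
n,t,k,e=fit(g,pts,ij,.00538); print(len(pts),k,e)
print('world n',g['Tw'][:3,:3]@n,(g['Tw']@np.append(t,1))[:3])
W=np.array([onz(g,p,.077) for p in pts]); d=np.linalg.norm(W[:,:2]-[.5575,-.06],axis=1); print(W[np.argsort(d)[:3]])
```

```text
151 151 0.06857492816106266
world n [ 7.05197233e-04 -2.60792181e-03 -9.99996351e-01] [ 0.55876966 -0.06069096  0.07879533]
[[ 0.55828007 -0.06012321  0.077     ]
 [ 0.5529326  -0.0612461   0.077     ]
 [ 0.55465178 -0.05616923  0.077     ]]
```

Emit:
move_arm:
  motion:
    - [[5,-30,0],[0,0,-0.05]]
    - [[10,-85,0],[0,0,-0.15]]
    - [[18,-140,0],[0,0,-0.223]]
    - [[20,-172,0],[0,0,-0.223]]
    - [[20,-176,0],[0,0,-0.223]]
    - [[20,-176,0],[0,0,-0.223]]
    - [[20,-176,0],[0,0,-0.223]]
  jaw: 50

```text
clock: 15.08
position: [0.568, -0.3349, 0.2254]
tool_rot: [-3.141, -0.0, 0.001]
force: [0.6, -0.1, 0.0]
grip_width: 0.05
```

Run:
```python
from h import *
g=cam('wrist'); s=observe();print(s['position'],s['tool_rot'],s['grip_width'],s['clock'],s['force'])
save(g,'w11')
for l in ['lid_boss']:
  for o in outline_of(l,'wrist'):
    ys,xs=np.nonzero(o['pixels']); c=(xs.mean(),ys.mean()); print(l,o['score'],c,onz(g,c,.012))
```

```text
[ 0.56796383 -0.33494443  0.22548081] [-3.1413828e+00 -1.6884819e-04  9.4676664e-04] 0.04977888938678674 15.125 [0.07320053 0.04527271 0.07924022]
lid_boss 0.74 (np.float64(323.18291746641074), np.float64(167.08560460652592)) [ 0.57710837 -0.33974098  0.012     ]
lid_boss 0.68 (np.float64(594.5244307400379), np.float64(248.65156546489564)) [ 0.47530595 -0.67385988  0.012     ]
lid_boss 0.44 (np.float64(80.75146711378706), np.float64(189.8574422681198)) [ 0.55018603 -0.06053126  0.012     ]
```

View pics/w11.png

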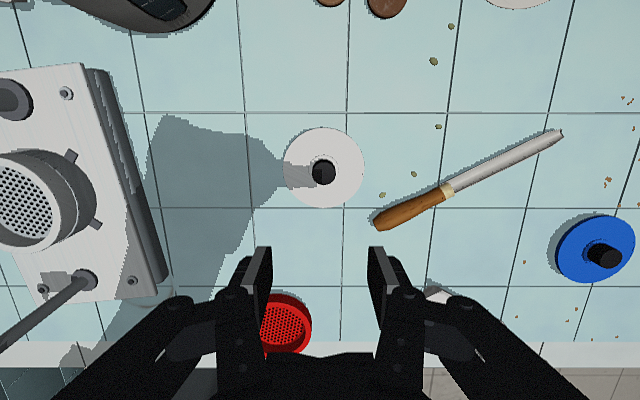

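Emit:
move_arm:
  motion:
    - [[5,-3,-40],[0,0,0]]
    - [[9,-4.5,-95],[0,0,0]]
    - [[9,-4.5,-135],[0,0,0]]
    - [[9,-4.5,-140],[0,0,0]]
    - [[9,-4.5,-140],[0,0,0]]
    - [[9,-4.5,-140],[0,0,0]]

```text
clock: 15.92
position: [0.5776, -0.3408, 0.0874]
tool_rot: [3.14, -0.002, -0.0]
force: [-0.1, -1.7, 0.8]
grip_width: 0.0501
```

Run:
```python
from h import *
g=cam('wrist'); s=observe();print(s['position'],s['tool_rot'],s['grip_width'],s['clock'],s['force'])
c=np.array([.577,-.3395,0])
box=(190,100,450,320); im=crop(g,box,3)
for z,r,k in ((.014,.046,(0,0,255)),(.034,.013,(0,200,0)),(.014,.013,(255,0,0))): draw(g,ring(g,c+[0,0,z],r),box,3,im,k)
cv2.imwrite('pics/w12.png',im)
```

```text
[ 0.57747404 -0.34083453  0.08720147] [ 3.14035249e+00 -2.22898601e-03 -3.81144732e-04] 0.05038376222363631 15.975 [ 0.4136164  -0.10785812  0.31420159]
```

View pics/w12.png

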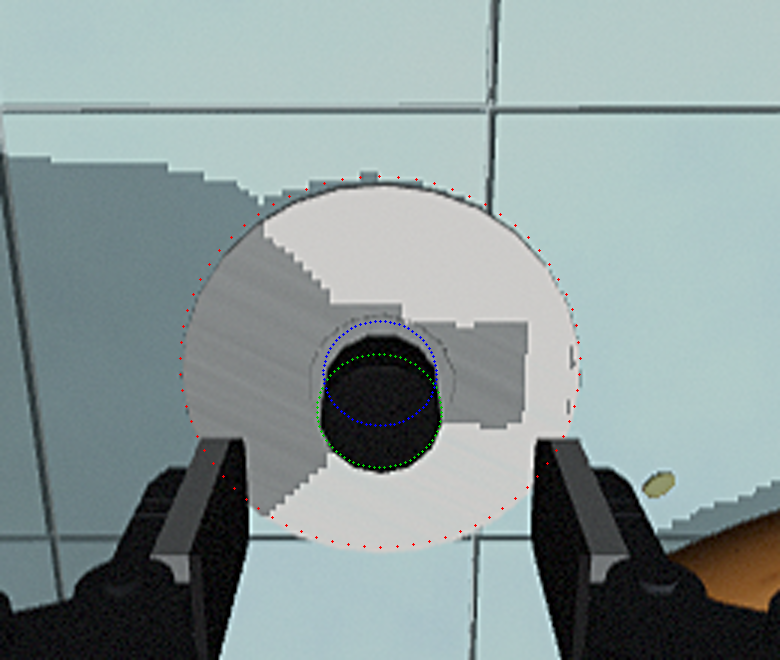

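Emit:
move_arm:
  motion:
    - [[0,1,-25],[0,0,0]]
    - [[0,1,-45],[0,0,0]]
    - [[0,1,-48],[0,0,0]]
    - [[0,1,-48],[0,0,0]]
    - [[0,1,-48],[0,0,0]]

```text
clock: 16.6
position: [0.5771, -0.3397, 0.0382]
tool_rot: [3.141, -0.001, -0.0]
force: [0.3, -0.2, 0.3]
grip_width: 0.0498
```

Emit:
move_arm:
  motion:
    - [[0,0,0],[0,0,0]]
    - [[0,0,0],[0,0,0]]
    - [[0,0,0],[0,0,0]]
    - [[0,0,0],[0,0,0]]
    - [[0,0,0],[0,0,0]]
    - [[0,0,0],[0,0,0]]
  jaw: 15
  grip_force: 45

```text
clock: 17.35
position: [0.5778, -0.3395, 0.0391]
tool_rot: [3.141, -0.002, -0.0]
force: [-2.6, 3.2, 17.8]
grip_width: 0.0245
```

Emit:
move_arm:
  motion:
    - [[0,0,20],[0,0,0]]
    - [[0,0,60],[0,0,0]]
    - [[0,0,115],[0,0,0]]
    - [[0,30,140],[0,0,0]]
    - [[-5,80,140],[0,0,0]]
    - [[-10,130,140],[0,0,0]]
    - [[-10,155,140],[0,0,0]]
    - [[-10,160,140],[0,0,0]]
    - [[-10,160,140],[0,0,0]]
    - [[-10,160,140],[0,0,0]]

```text
clock: 18.6
position: [0.5666, -0.1808, 0.1774]
tool_rot: [3.141, -0.0, -0.002]
force: [0.0, -0.4, -1.0]
grip_width: 0.024
```

Run:
```python
from h import *
g=cam('wrist'); s=observe();print(s['position'],s['tool_rot'],s['grip_width'],s['clock'],s['force'])
save(g,'w13')
```

```text
[ 0.56653414 -0.18066882  0.17731552] [ 3.14127257e+00  1.19417053e-04 -1.79641362e-03] 0.024312060153276204 18.65 [ 0.11947844  0.36787637 -0.73489109]
```

View pics/w13.png

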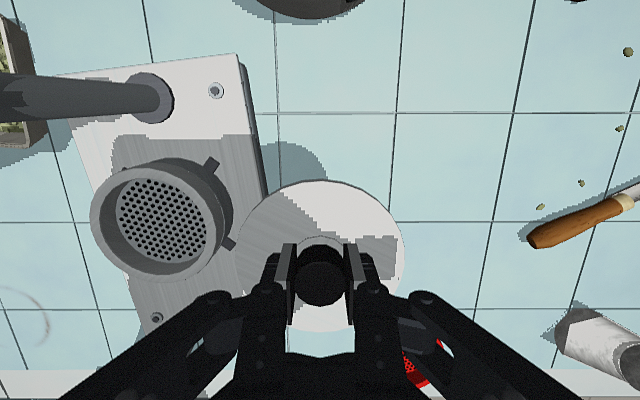

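Run:
```python
from h import *
g=cam('wrist'); gt=dict(g); gt['Tw']=g['mount']
box=(80,140,420,360); im=crop(g,box,2.3)
draw(gt,ring(gt,np.array([0,0,.025]),.046),box,2.3,im,(0,0,255))
c=np.array([.5583,-.0601,.095])
for r in (.046,.038): draw(g,ring(g,c,r),box,2.3,im,(0,200,0))
cv2.imwrite('pics/w14.png',im)
```

```text
(no output)
```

View pics/w14.png

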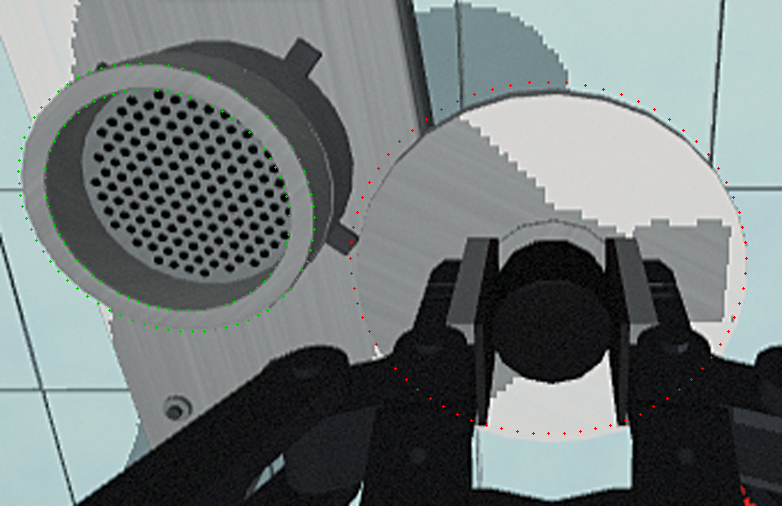

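Emit:
move_arm:
  motion:
    - [[0,30,0],[0,0,0]]
    - [[-4,80,0],[0,0,0]]
    - [[-7.5,112,-5],[0,0,0]]
    - [[-7.5,120.5,-25],[0,0,0]]
    - [[-7.5,120.5,-38],[0,0,0]]
    - [[-7.5,120.5,-38],[0,0,0]]
    - [[-7.5,120.5,-38],[0,0,0]]

```text
clock: 19.58
position: [0.5594, -0.0598, 0.1397]
tool_rot: [3.141, -0.0, -0.001]
force: [0.8, 0.1, -1.5]
grip_width: 0.0243
```

Run:
```python
from h import *
g=cam('wrist'); s=observe();print(s['position'],s['tool_rot'],s['grip_width'],s['clock'],s['force'])
save(g,'w15',(160,100,480,340),2.4)
```

```text
[ 0.55949569 -0.0596253   0.13980279] [ 3.14147566e+00 -6.71551175e-04 -1.29524978e-03] 0.024292580886424598 19.625 [ 0.78419102  0.81814486 -2.28006368]
```

View pics/w15.png

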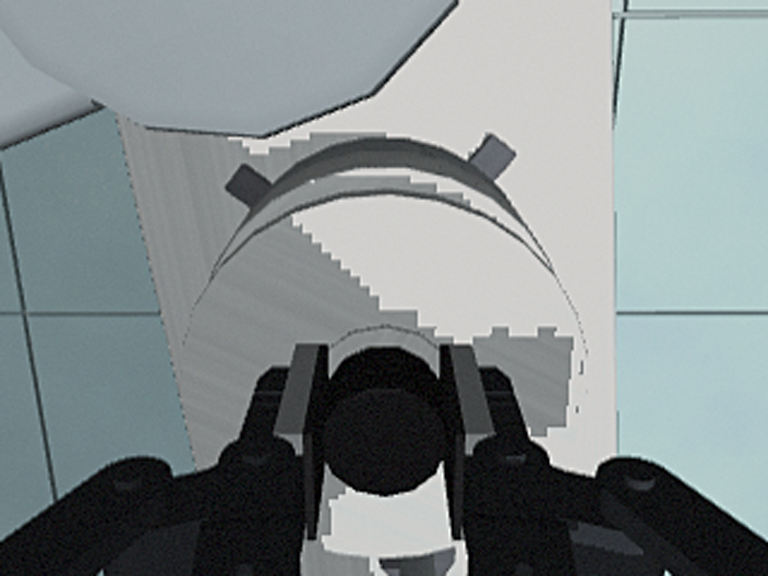

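Emit:
move_arm:
  motion:
    - [[0,0,-4],[0,0,0]]
    - [[0,0,-8],[0,0,0]]
    - [[0,0,-10],[0,0,0]]
    - [[0,0,-10],[0,0,0]]
    - [[0,0,-10],[0,0,0]]

```text
clock: 20.25
position: [0.5592, -0.0589, 0.1294]
tool_rot: [-3.142, -0.0, -0.0]
force: [0.8, -1.0, -0.7]
grip_width: 0.0247
```

Emit:
move_arm:
  motion:
    - [[0,0,-2],[0,0,0]]
    - [[0,0,-4],[0,0,0]]
    - [[0,0,-4.5],[0,0,0]]
    - [[0,0,-4.5],[0,0,0]]

```text
clock: 20.75
position: [0.5592, -0.0589, 0.126]
tool_rot: [3.141, -0.0, -0.0]
force: [-10.5, 0.9, 27.3]
grip_width: 0.0241
```

Emit:
move_arm:
  motion:
    - [[0,0,0],[0,0,0]]
    - [[0,0,0],[0,0,0]]
    - [[0,0,0],[0,0,0]]
    - [[0,0,0],[0,0,0]]
    - [[0,0,20],[0,0,0]]
    - [[0,0,60],[0,0,0]]
    - [[0,0,120],[0,0,0]]
    - [[-20,-10,175],[0,0,0]]
    - [[-60,-30,215],[0,0,0]]
    - [[-110,-50,234],[0,0,0]]
    - [[-110,-50,234],[0,0,0]]
    - [[-110,-50,234],[0,0,0]]
  jaw: 50

```text
clock: 22.25
position: [0.4495, -0.1088, 0.3588]
tool_rot: [3.142, -0.001, -0.0]
force: [-0.5, 0.0, 0.4]
grip_width: 0.0501
```

Run:
```python
from h import *
g=cam('wrist'); s=observe();print(s['position'],s['tool_rot'],s['grip_width'],s['clock'],s['force'])
save(g,'w16'); t=cam('side'); save(t,'s16',(280,130,400,250),5); t=cam('top');save(t,'t16',(220,140,330,250),6)
```

```text
[ 0.44969752 -0.10853044  0.35846337] [-3.14118765e+00  2.03491625e-04  3.23221942e-04] 0.04975857794778919 22.3 [-1.07182338  0.16797405  0.17826498]
```

View pics/w16.png

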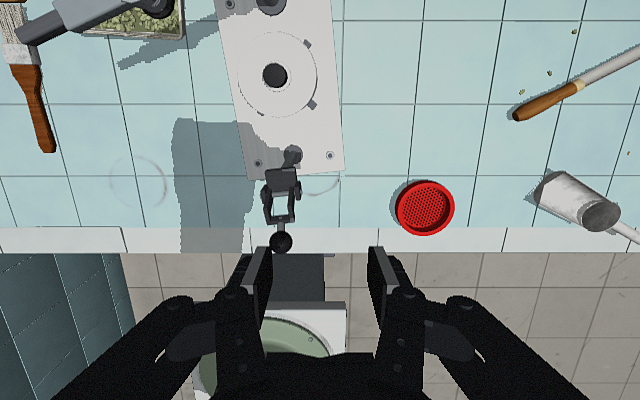

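View pics/s16.png

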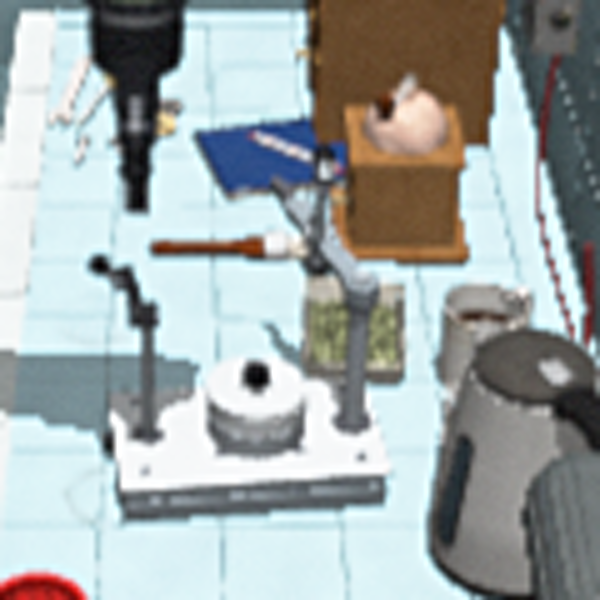

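View pics/t16.png

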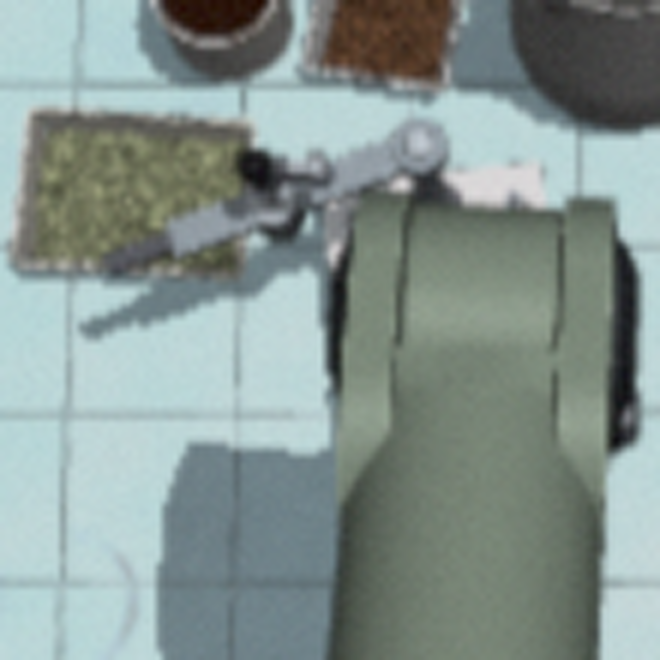

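Run:
```python
from h import *
t=cam('top')
b=lambda u,v:(220+u/6,140+v/6)
for n,p,z in [('ball',(255,165),.29),('pin',(316,160),.29),('hinge',(417,145),.209),('nosetip',(105,262),.209),('noseshoulder',(172,240),.209)]:
    print(n,np.round(onz(t,b(*p),z),3))
g=cam('wrist')
print('latchball',onz(g,(281,242),.235),'pin',onz(g,(282,180),.205))
H=np.array([.6499,-.0487])
for o in outline_of('handle','top')+outline_of('clamp_bar','top'): print(o['score'],o['pixel'])
```

```text
ball [0.615 0.035 0.29 ]
pin [0.618 0.001 0.29 ]
hinge [ 0.648 -0.05   0.209]
nosetip [0.578 0.131 0.209]
noseshoulder [0.591 0.093 0.209]
latchball [ 0.41046003 -0.07494894  0.235     ] pin [ 0.45944099 -0.0741461   0.205     ]
0.84 [268.5, 169.3]
0.55 [268.4, 166.7]
```

Emit:
move_arm:
  motion:
    - [[5,40,0],[0,0,0]]
    - [[10,95,0],[0,0,0]]
    - [[25,150,0],[0,0,0]]
    - [[55,195,0],[0,0,0]]
    - [[105,222,0],[0,0,0]]
    - [[150,233,0],[0,0,0]]
    - [[164,233,0],[0,0,0]]
    - [[164,233,-30],[0,0,0]]
    - [[164,233,-60],[0,0,0]]
    - [[164,233,-60],[0,0,0]]
    - [[164,233,-60],[0,0,0]]
  jaw: 0

```text
clock: 23.98
position: [0.6136, 0.1244, 0.2999]
tool_rot: [-3.141, -0.001, -0.0]
force: [0.4, -0.6, -0.3]
grip_width: -0.0001
```

Run:
```python
from h import *
g=cam('wrist'); s=observe();print(s['position'],s['tool_rot'],s['grip_width'],s['clock'],s['qpos'])
save(g,'w17'); t=cam('side'); save(t,'s17',(280,110,400,230),5)
```

```text
[0.61367717 0.12438609 0.30013847] [-3.14108316e+00 -1.54046983e-03 -1.76107301e-04] -0.0001247611670621046 24.025 [ 0.03058403  0.51883899 -0.48947056  1.52863559  0.25761604  1.15696806
 -2.0788363 ]
```

View pics/w17.png

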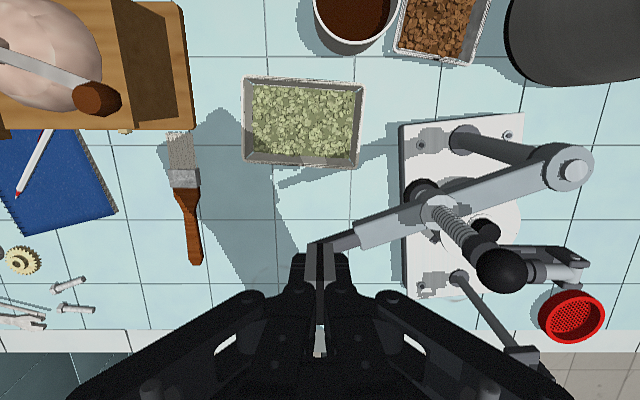

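View pics/s17.png

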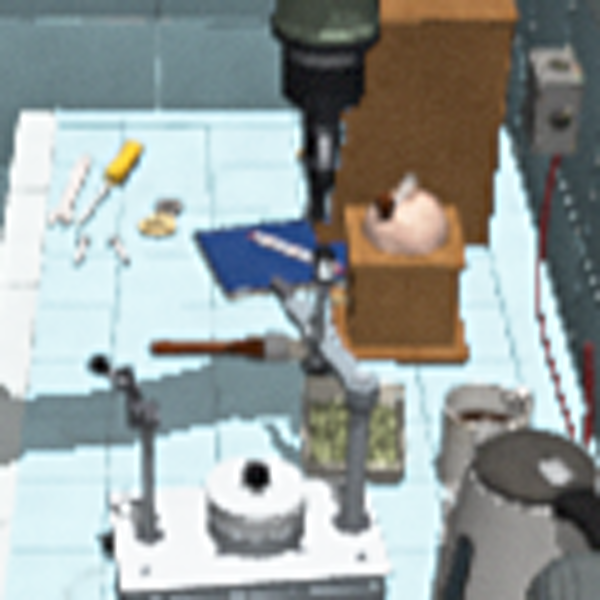

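Run:
```python
import numpy as np
H=np.array([.648,-.050]);P0=np.array([.6137,.1244]);yaw=.11;r=.165
def pt(q,off):
    a=np.pi+yaw-q; d=np.array([np.cos(a),np.sin(a)]); b=np.array([d[1],-d[0]]) # back = cw perp
    return H+r*d+off*b
n=11
for k in range(n):
    q=1.31-(1.31)*k/(n-1); off=.030-.008*k/(n-1)
    p=pt(q,off); print(k,round(q,2),np.round((p-P0)*1000,1),p.round(3))
```

```text
0 1.31 [ 2.5 -9.7] [0.616 0.115]
1 1.18 [-19.5 -15.7] [0.594 0.109]
2 1.05 [-40.4 -24.6] [0.573 0.1  ]
3 0.92 [-59.9 -36.1] [0.554 0.088]
4 0.79 [-77.6 -50.3] [0.536 0.074]
5 0.66 [-93.3 -66.6] [0.52  0.058]
6 0.52 [-106.6  -85. ] [0.507 0.039]
7 0.39 [-117.3 -104.9] [0.496 0.02 ]
8 0.26 [-125.2 -126.1] [ 0.488 -0.002]
9 0.13 [-130.2 -148.1] [ 0.484 -0.024]
10 0.0 [-132.1 -170.6] [ 0.482 -0.046]
```

Emit:
move_arm:
  motion:
    - [[2,-8,-20],[0,0,0]]
    - [[2,-8,-60],[0,0,0]]
    - [[2,-8,-76],[0,0,0]]
    - [[2,-8,-76],[0,0,0]]
    - [[-8,-12,-76],[0,0,0.05]]
    - [[-19,-15.5,-76],[0,0,0.1]]
    - [[-30,-20,-76],[0,0,0.15]]
    - [[-40,-24.5,-76],[0,0,0.2]]
    - [[-50,-30,-76],[0,0,0.25]]
    - [[-60,-36,-76],[0,0,0.3]]
    - [[-60,-36,-76],[0,0,0.3]]

```text
clock: 25.45
position: [0.5537, 0.0879, 0.2244]
tool_rot: [3.141, -0.002, 0.299]
force: [0.2, -0.9, 0.4]
grip_width: 0.0001
```

Run:
```python
from h import *
g=cam('wrist'); s=observe();print(s['position'],s['tool_rot'],s['force'],s['clock'],s['qpos'])
save(g,'w18')
```

```text
[0.55391468 0.08818073 0.22416415] [ 3.14115973e+00 -1.82899467e-03  2.98324455e-01] [ 0.79948423 -0.29492454  0.58038372] 25.5 [ 0.14124169  0.5056126  -0.56043635  1.78551434  0.32479396  0.9414914
 -1.82850524]
```

View pics/w18.png

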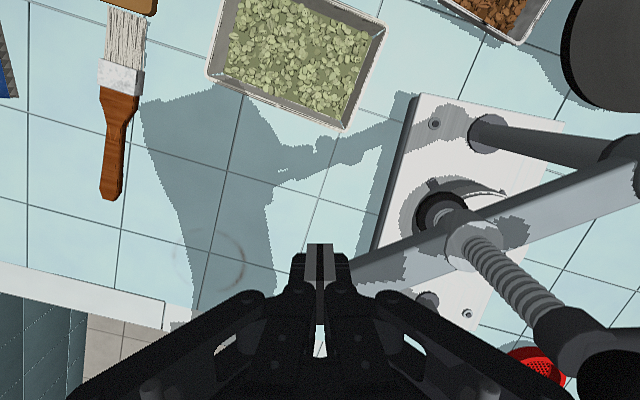

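Emit:
move_arm:
  motion:
    - [[-9,-7,0],[0,0,0.04]]
    - [[-17.5,-14,0],[0,0,0.08]]
    - [[-26,-22,0],[0,0,0.12]]
    - [[-33,-30.5,0],[0,0,0.16]]
    - [[-40.5,-39.5,0],[0,0,0.2]]
    - [[-46.5,-49,0],[0,0,0.25]]
    - [[-52,-59,0],[0,0,0.3]]
    - [[-57,-69,0],[0,0,0.35]]
    - [[-61.5,-79.5,0],[0,0,0.4]]
    - [[-65,-90,0],[0,0,0.45]]
    - [[-68,-101,0],[0,0,0.5]]
    - [[-68,-101,0],[0,0,0.5]]

```text
clock: 27.0
position: [0.4858, -0.0133, 0.2233]
tool_rot: [3.141, -0.0, 0.798]
force: [0.3, 0.6, 0.5]
grip_width: 0.0002
```

Run:
```python
from h import *
g=cam('wrist'); s=observe();print(s['position'],s['tool_rot'],s['force'],s['clock'],s['qpos'])
save(g,'w19');t=cam('side'); save(t,'s19',(280,110,400,230),5)
```

```text
[ 0.48576054 -0.01277259  0.22321335] [ 3.14117181e+00 -5.40453609e-04  7.97421219e-01] [-0.05914133 -0.11755326  0.45860461] 27.05 [ 0.44677165  0.41625268 -0.69505859  1.96693328  0.34376261  0.87642655
 -1.20316657]
```

View pics/w19.png

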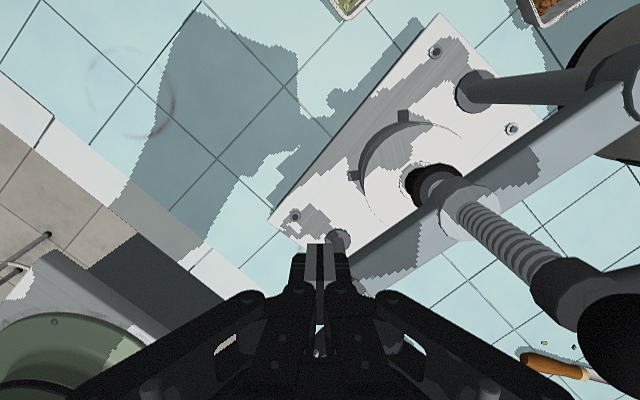

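View pics/s19.png

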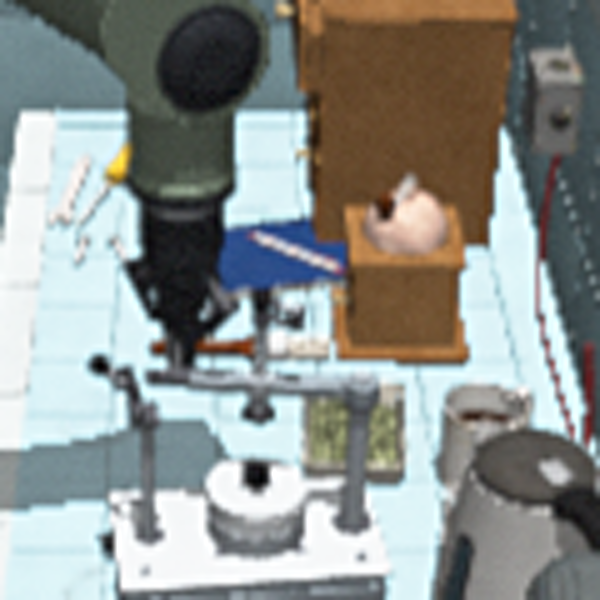

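Emit:
move_arm:
  motion:
    - [[-1.5,-6,0],[0,0,0]]
    - [[-2.5,-12,0],[0,0,0]]
    - [[-3.5,-18,0],[0,0,0]]
    - [[-4,-24,0],[0,0,0]]
    - [[-4,-28,0],[0,0,0]]
    - [[-4,-32,0],[0,0,0]]
    - [[-4,-32,0],[0,0,0]]

```text
clock: 27.98
position: [0.4811, -0.0453, 0.2227]
tool_rot: [-3.141, 0.0, 0.799]
force: [0.2, 0.3, -0.6]
grip_width: 0.0003
```

Emit:
move_arm:
  motion:
    - [[0,-2,0],[0,0,0]]
    - [[0,-4,0],[0,0,0]]
    - [[0,-4,0],[0,0,0]]

```text
clock: 28.35
position: [0.4812, -0.0485, 0.2228]
tool_rot: [-3.141, -0.001, 0.8]
force: [0.4, 5.1, -0.2]
grip_width: -0.0002
```

Emit:
move_arm:
  motion:
    - [[0,-1,0],[0,0,0]]
    - [[0,-2,0],[0,0,0]]
    - [[0,-2,0],[0,0,0]]

```text
clock: 28.72
position: [0.4813, -0.0492, 0.2228]
tool_rot: [-3.14, -0.002, 0.801]
force: [0.8, 13.1, -2.3]
grip_width: -0.0
```

Run:
```python
from h import *
g=cam('wrist'); s=observe();print(s['position'],s['tool_rot'],s['force'],s['clock'],s['qpos'])
save(g,'w20')
```

```text
[ 0.48130256 -0.04924165  0.22279436] [-3.14028358e+00 -1.75892660e-03  8.01249438e-01] [-0.22394002 13.2534554  -1.51876287] 28.775 [ 0.52064486  0.41263916 -0.69005706  1.97211877  0.33712055  0.87196207
 -1.117957  ]
```

View pics/w20.png

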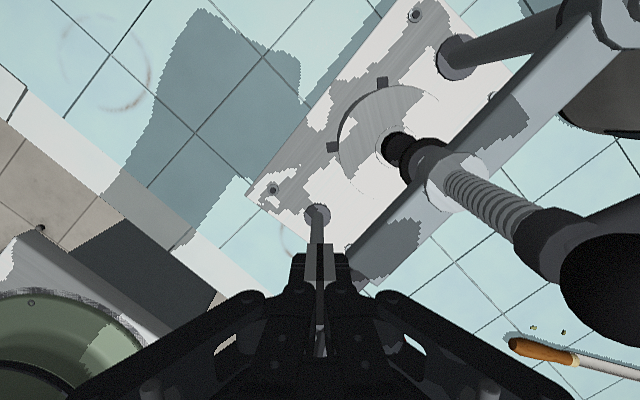

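Emit:
move_arm:
  motion:
    - [[0,12,0],[0,0,0]]
    - [[0,18,20],[0,0,0]]
    - [[0,18,70],[0,0,-0.1]]
    - [[0,10,120],[0,0,-0.25]]
    - [[-10,0,137],[0,0,-0.4]]
    - [[-25,-10,137],[0,0,-0.55]]
    - [[-31,-20,137],[0,0,-0.69]]
    - [[-31,-26,137],[0,0,-0.69]]
    - [[-31,-26,137],[0,0,-0.69]]
    - [[-31,-26,137],[0,0,-0.69]]
  jaw: 45

```text
clock: 30.02
position: [0.4504, -0.0766, 0.3597]
tool_rot: [-3.141, 0.0, 0.112]
force: [-0.5, 0.8, -0.2]
grip_width: 0.045
```

Run:
```python
from h import *
g=cam('wrist'); s=observe();print(s['position'],s['tool_rot'],s['force'],s['clock'],s['qpos'])
save(g,'w21');t=cam('side'); save(t,'s21',(280,130,400,250),5)
for o in outline_of('latch_ball','wrist'): print(o['score'],o['pixel'],onz(g,o['pixel'],.247),o['pixels'].sum())
```

```text
[ 0.45037377 -0.07657505  0.35966858] [-3.14122183e+00  1.84333154e-04  1.11749424e-01] [0.30834103 0.4298011  1.03017995] 30.075 [ 0.57115997  0.17919657 -0.60999155  1.85527667  0.11214141  1.14152531
 -1.53717859]
0.72 [310.7, 222.8] [ 0.4334844  -0.07197124  0.247     ] 930
```

View pics/w21.png

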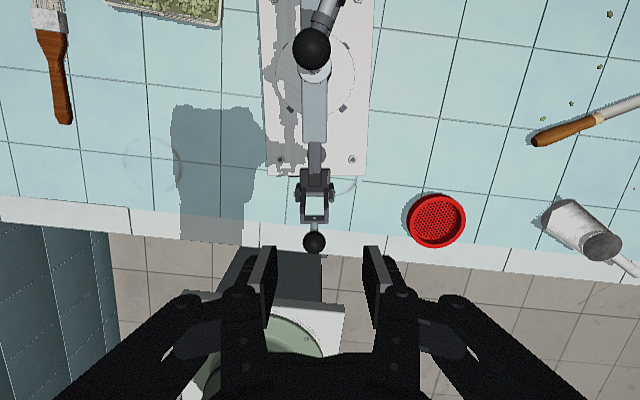

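View pics/s21.png

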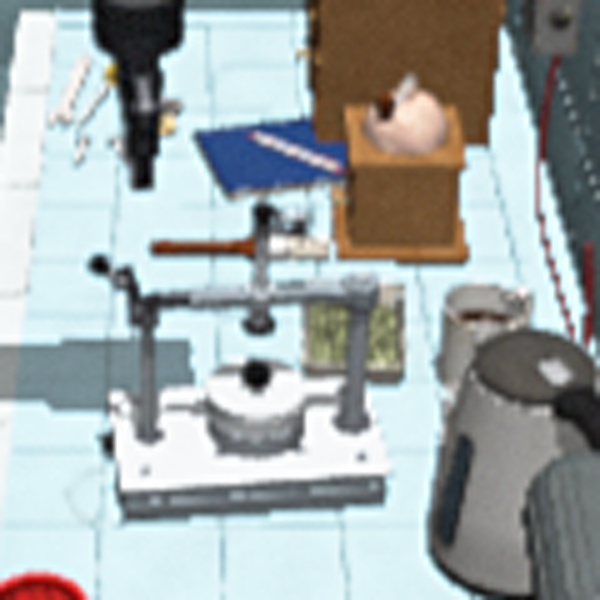

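Run:
```python
from h import *
g=cam('wrist')
c0=np.array([.558,-.060]);yw=.11;X=np.array([np.cos(yw),np.sin(yw)])
for th in np.arange(1.55,2.0,.05):
    l=-.112+.046*np.cos(th)-.020*np.sin(th); z=.205+.046*np.sin(th)+.020*np.cos(th)
    p=np.r_[c0+l*X,z]; print(round(th,2),p.round(4),proj(g,p).round(1))
t=cam('side')
for o in outline_of('latch_ball','side'): print(o['score'],o['pixel'])
for th in (1.6,1.7,1.8,1.9):
    l=-.112+.046*np.cos(th)-.020*np.sin(th); z=.205+.046*np.sin(th)+.020*np.cos(th)
    print(th,proj(t,np.r_[c0+l*X,z]).round(1))
print('crank ball', proj(g,np.r_[c0,.290]), [ (o['score'],o['pixel']) for o in outline_of('handle_ball','wrist')])
```

```text
1.55 [ 0.4278 -0.0744  0.2514] [312.7 231.5]
1.6 [ 0.4255 -0.0746  0.2504] [312.8 233.5]
1.65 [ 0.4232 -0.0749  0.2493] [312.8 235.4]
1.7 [ 0.4211 -0.0751  0.248 ] [312.9 237.1]
1.75 [ 0.419  -0.0754  0.2467] [312.9 238.7]
1.8 [ 0.4169 -0.0756  0.2453] [313.  240.1]
1.85 [ 0.415  -0.0758  0.2437] [313.  241.4]
1.9 [ 0.4131 -0.076   0.2421] [313.1 242.5]
1.95 [ 0.4113 -0.0762  0.2403] [313.1 243.5]
1.6 [301.7 181.3]
1.7 [300.7 181.8]
1.8 [299.8 182.3]
1.9 [298.9 183. ]
crank ball [309.75144777  47.73603431] [(0.59, [314.7, 42.4])]
```

Emit:
move_arm:
  motion:
    - [[-15,1,0],[0,0,0]]
    - [[-35,1,-20],[0,0,0]]
    - [[-35,1,-60],[0,0,0]]
    - [[-35,1,-75],[0,0,0]]
    - [[-35,1,-75],[0,0,0]]
    - [[-35,1,-75],[0,0,0]]

```text
clock: 31.12
position: [0.4157, -0.0759, 0.2858]
tool_rot: [3.141, -0.001, 0.11]
force: [0.6, 0.9, 1.2]
grip_width: 0.0448
```

Run:
```python
from h import *
g=cam('wrist'); s=observe();print(s['position'],s['tool_rot'],s['force'],s['clock'],s['qpos'])
save(g,'w22',(200,150,440,350),3)
c0=np.array([.558,-.060]);yw=.11;X=np.array([np.cos(yw),np.sin(yw)])
for th in (1.75,1.85,1.95):
    l=-.112+.046*np.cos(th)-.020*np.sin(th); z=.205+.046*np.sin(th)+.020*np.cos(th)
    p=np.r_[c0+l*X,z]; print(th,proj(g,p),(proj(g,p)-[200,150])*3)
```

```text
[ 0.41572796 -0.07593136  0.28577907] [ 3.14121161e+00 -1.31945158e-03  1.09731186e-01] [-0.61424772  0.09756534  0.11617847] 31.175 [ 0.57478862  0.19745187 -0.6083196   2.03981591  0.1393677   0.94234307
 -1.56755592]
1.75 [317.66346816 241.11660061] [352.99040449 273.34980182]
1.85 [317.70797233 245.01553772] [353.123917   285.04661316]
1.95 [317.75285205 247.9673963 ] [353.25855615 293.9021889 ]
```

View pics/w22.png

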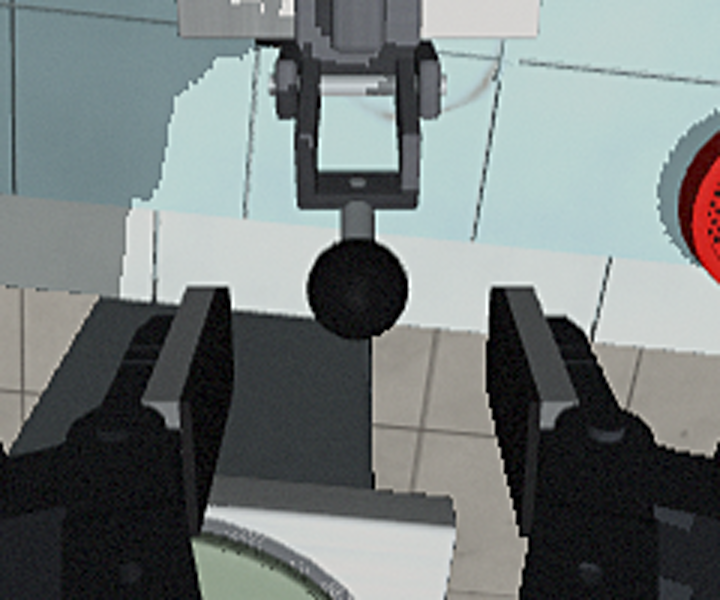

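Emit:
move_arm:
  motion:
    - [[-0.5,-0.5,-15],[0,0,0]]
    - [[-0.5,-0.5,-27],[0,0,0]]
    - [[-0.5,-0.5,-29],[0,0,0]]
    - [[-0.5,-0.5,-29],[0,0,0]]
    - [[-0.5,-0.5,-29],[0,0,0]]

```text
clock: 31.8
position: [0.4149, -0.0764, 0.256]
tool_rot: [3.141, -0.0, 0.11]
force: [0.1, 0.5, 0.9]
grip_width: 0.0452
```

Emit:
move_arm:
  motion:
    - [[0,0,0],[0,0,0]]
    - [[0,0,0],[0,0,0]]
    - [[0,0,0],[0,0,0]]
    - [[0,0,0],[0,0,0]]
    - [[0,0,0],[0,0,0]]
  jaw: 10
  grip_force: 25

```text
clock: 32.42
position: [0.4145, -0.0759, 0.256]
tool_rot: [-3.141, 0.0, 0.11]
force: [-3.2, 5.1, 3.8]
grip_width: 0.0182
```

Run:
```python
from h import *
s=observe();print(s['position'],s['grip_width'],s['force'])
yw=.11;X=np.array([np.cos(yw),np.sin(yw)])
def b(th): return np.array([.046*np.cos(th)-.020*np.sin(th),.046*np.sin(th)+.020*np.cos(th)])
t0=1.87
for th in np.linspace(t0,0,23):
    d=b(th)-b(t0); print(round(th,3),np.round(np.r_[d[0]*X,d[1]]*1000,1).tolist())
```

```text
[ 0.41451409 -0.07587517  0.25595241] 0.018215199479392884 [-3.20287988  5.12507754  3.77614113]
1.87 [0.0, 0.0, 0.0]
1.785 [3.3, 0.4, 2.6]
1.7 [6.9, 0.8, 5.0]
1.615 [10.6, 1.2, 7.0]
1.53 [14.5, 1.6, 8.7]
1.445 [18.5, 2.0, 10.1]
1.36 [22.6, 2.5, 11.1]
1.275 [26.8, 3.0, 11.8]
1.19 [31.0, 3.4, 12.1]
1.105 [35.2, 3.9, 12.0]
1.02 [39.5, 4.4, 11.6]
0.935 [43.6, 4.8, 10.8]
0.85 [47.7, 5.3, 9.7]
0.765 [51.7, 5.7, 8.2]
0.68 [55.5, 6.1, 6.4]
0.595 [59.2, 6.5, 4.3]
0.51 [62.7, 6.9, 1.8]
0.425 [65.9, 7.3, -0.9]
0.34 [68.9, 7.6, -3.9]
0.255 [71.7, 7.9, -7.1]
0.17 [74.2, 8.2, -10.6]
0.085 [76.3, 8.4, -14.2]
0.0 [78.2, 8.6, -18.1]
```

Emit:
move_arm:
  motion:
    - [[3.3,0.4,2.6],[0,0,0]]
    - [[7,0.8,5],[0,0,0]]
    - [[10.6,1.2,7],[0,0,0]]
    - [[14.5,1.6,8.7],[0,0,0]]
    - [[18.5,2,10.1],[0,0,0]]
    - [[22.6,2.5,11.1],[0,0,0]]
    - [[26.8,3,11.8],[0,0,0]]
    - [[31,3.4,12.1],[0,0,0]]
    - [[35.2,3.9,12],[0,0,0]]
    - [[39.5,4.4,11.6],[0,0,0]]
    - [[39.5,4.4,11.6],[0,0,0]]

```text
clock: 33.8
position: [0.4542, -0.0715, 0.2673]
tool_rot: [-3.141, 0.0, 0.11]
force: [-2.1, 5.9, 0.8]
grip_width: 0.0178
```

Run:
```python
from h import *
g=cam('wrist'); s=observe();print(s['position'],s['tool_rot'],s['force'],s['clock'],s['grip_width'])
save(g,'w23',(200,150,440,350),3)
```

```text
[ 0.45407466 -0.07152166  0.26733761] [-3.14089884e+00  2.36442297e-04  1.10224967e-01] [-0.84897421  6.3840989  -0.48534455] 33.85 0.018112138116874028
```

View pics/w23.png

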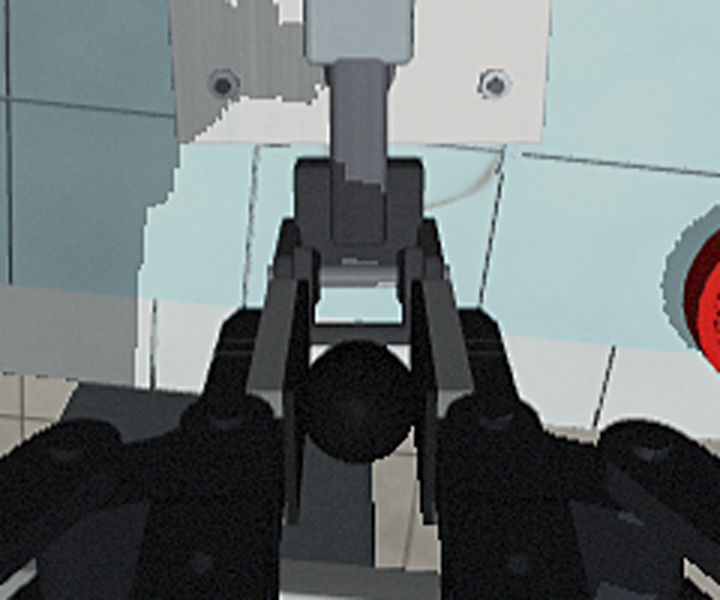

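Emit:
move_arm:
  motion:
    - [[4.1,0.4,-0.8],[0,0,0]]
    - [[8.2,0.9,-1.9],[0,0,0]]
    - [[12.2,1.3,-3.4],[0,0,0]]
    - [[16,1.7,-5.2],[0,0,0]]
    - [[19.7,2.1,-7.3],[0,0,0]]
    - [[23.2,2.5,-9.8],[0,0,0]]
    - [[26.4,2.9,-12.5],[0,0,0]]
    - [[29.4,3.2,-15.5],[0,0,0]]
    - [[32.2,3.5,-18.7],[0,0,0]]
    - [[34.7,3.8,-22.2],[0,0,0]]
    - [[34.7,3.8,-22.2],[0,0,0]]

```text
clock: 35.22
position: [0.4928, -0.0673, 0.2474]
tool_rot: [-3.142, -0.009, 0.111]
force: [15.6, 5.6, 16.5]
grip_width: 0.0118
```

Run:
```python
from h import *
g=cam('wrist'); s=observe();print(s['position'],s['tool_rot'],s['force'],s['clock'],s['grip_width'])
save(g,'w24',(200,150,440,350),3)
```

```text
[ 0.49267569 -0.06728992  0.24743003] [ 3.14157325 -0.0092869   0.11048902] [15.34009847  5.53024282 16.39785177] 35.275 0.011529687379131548
```

View pics/w24.png

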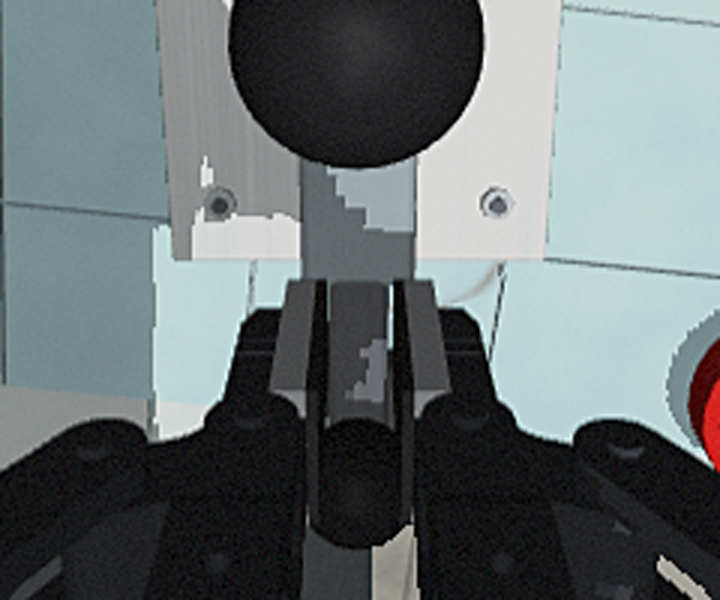

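Emit:
move_arm:
  motion:
    - [[0,0,0],[0,0,0]]
    - [[0,0,0],[0,0,0]]
    - [[0,0,0],[0,0,0]]
    - [[0,0,30],[0,0,0]]
    - [[-10,0,70],[0,0,0]]
    - [[-30,0,100],[0,0,0]]
    - [[-30,0,100],[0,0,0]]
    - [[-30,0,100],[0,0,0]]
  jaw: 40

```text
clock: 36.28
position: [0.4588, -0.0684, 0.3447]
tool_rot: [3.142, 0.0, 0.109]
force: [0.5, 0.8, 0.0]
grip_width: 0.0403
```

Run:
```python
from h import *
g=cam('wrist'); s=observe();print(s['position'],s['tool_rot'],s['force'],s['clock'],s['grip_width'])
save(g,'w25',(200,50,440,250),3);t=cam('side'); save(t,'s25',(280,130,400,250),5)
c0=np.array([.558,-.060]);yw=.11;X=np.array([np.cos(yw),np.sin(yw)])
for th in (0,.2,.4,.6,.8,1.):
    l=-.112+.046*np.cos(th)-.020*np.sin(th); z=.205+.046*np.sin(th)+.020*np.cos(th)
    p=np.r_[c0+l*X,z]; print(th,(proj(g,p)-[200,50])*3,(proj(t,p)-[280,130])*5)
```

```text
[ 0.4588535  -0.06834929  0.34440681] [-3.14122032e+00  1.00334922e-03  1.09632182e-01] [-1.10292269  0.65961126 -0.03553422] 36.325 0.04024617414635704
0 [364.44160324 335.88004755] [185.27436578 276.09191354]
0.2 [364.62235513 361.12592195] [179.81851898 268.16672316]
0.4 [364.77535604 392.99244855] [172.46297506 261.38253551]
0.6 [364.88899595 429.90150084] [163.49304165 256.02820555]
0.8 [364.95408711 469.65843508] [153.26759485 252.33634988]
1.0 [364.96541886 509.6848751 ] [142.20467917 250.47095575]
```

View pics/w25.png

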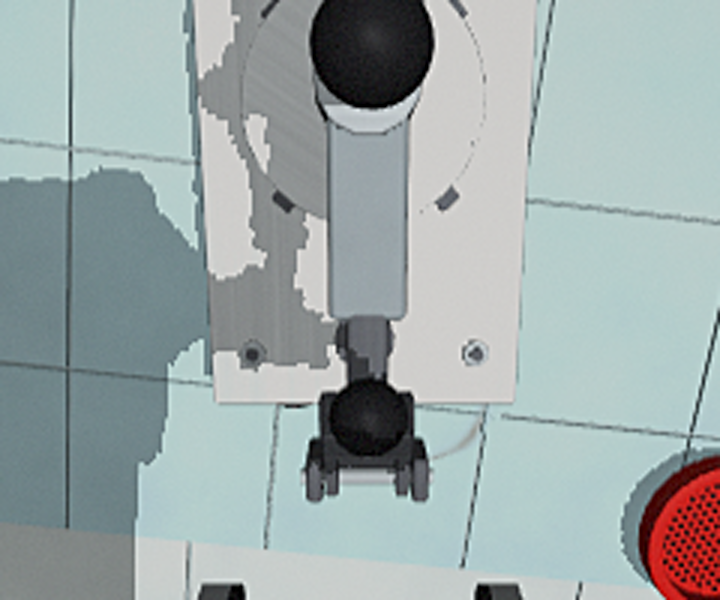

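View pics/s25.png

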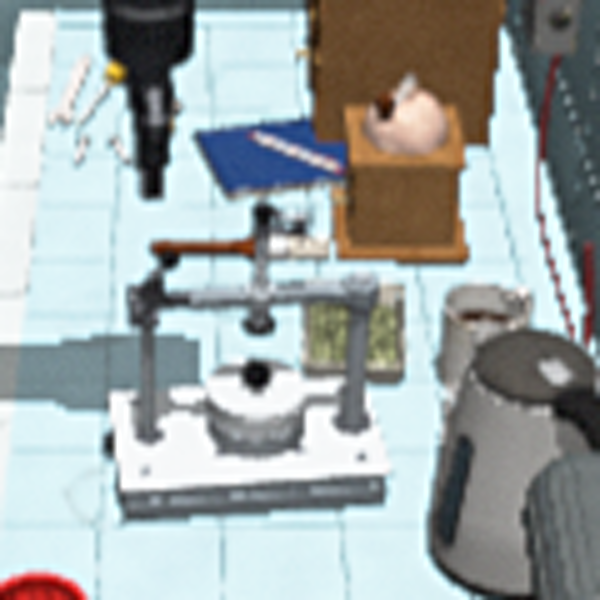

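Emit:
move_arm:
  motion:
    - [[0,0,0],[0,0,0]]
    - [[10,-0.5,0],[0,0,0]]
    - [[19,-0.5,-20],[0,0,0]]
    - [[19,-0.5,-50],[0,0,0]]
    - [[19,-0.5,-60],[0,0,0]]
    - [[19,-0.5,-60],[0,0,0]]
  jaw: 0

```text
clock: 37.12
position: [0.4781, -0.0686, 0.2851]
tool_rot: [-3.141, 0.001, 0.11]
force: [-0.3, -0.6, 0.8]
grip_width: -0.0002
```

Emit:
move_arm:
  motion:
    - [[1,0,-3],[0,0,0]]
    - [[3,0.2,-6],[0,0,0]]
    - [[5,0.4,-9],[0,0,0]]
    - [[7,0.6,-12],[0,0,0]]
    - [[9,0.8,-15],[0,0,0]]
    - [[9,0.8,-15],[0,0,0]]

```text
clock: 37.88
position: [0.4887, -0.0677, 0.2712]
tool_rot: [3.141, -0.004, 0.11]
force: [1.1, 0.0, 2.9]
grip_width: 0.0001
```

Emit:
move_arm:
  motion:
    - [[1,0.1,-3],[0,0,0]]
    - [[2,0.2,-6],[0,0,0]]
    - [[3,0.3,-9],[0,0,0]]
    - [[3,0.3,-9],[0,0,0]]

```text
clock: 38.38
position: [0.4896, -0.0676, 0.2607]
tool_rot: [-3.141, 0.001, 0.11]
force: [-0.7, -0.3, -0.3]
grip_width: 0.0001
```

Run:
```python
from h import *
g=cam('wrist'); s=observe();print(s['position'],s['tool_rot'],s['force'],s['clock'],s['grip_width'])
save(g,'w26',(200,150,440,350),3)
t=cam('side'); save(t,'s26',(280,130,400,250),5)
```

```text
[ 0.48959269 -0.0676522   0.26088504] [-3.14140351e+00  9.44303989e-04  1.09805159e-01] [-0.42824872 -0.08038392 -0.43231423] 38.425 1.6956004159331227e-05
```

View pics/w26.png

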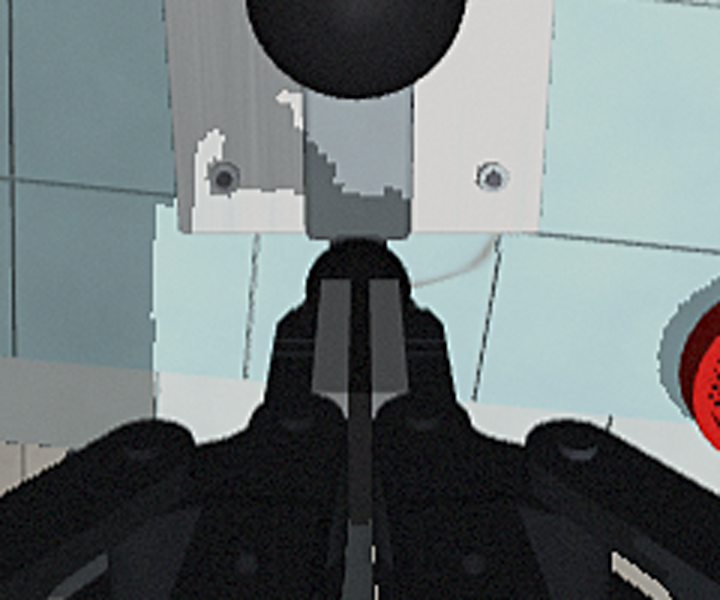

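View pics/s26.png

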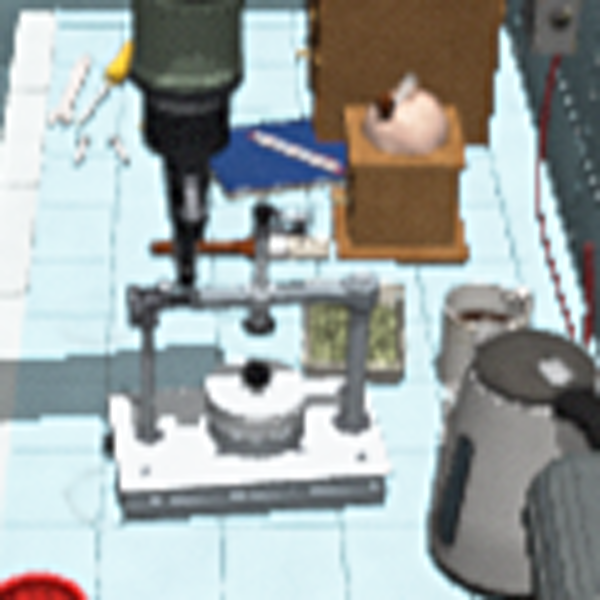

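Emit:
move_arm:
  motion:
    - [[2,0.2,0],[0,0,0]]
    - [[3,0.3,-2],[0,0,0]]
    - [[3,0.3,-4],[0,0,0]]
    - [[3,0.3,-4],[0,0,0]]

```text
clock: 38.98
position: [0.4933, -0.0673, 0.2588]
tool_rot: [3.14, -0.001, 0.11]
force: [-11.4, -0.5, 34.6]
grip_width: -0.0001
```

Emit:
move_arm:
  motion:
    - [[0,0,10],[0,0,0]]
    - [[-10,0,50],[0,0,0]]
    - [[-30,0,90],[0,0,0]]
    - [[-30,0,100],[0,0,0]]
    - [[-30,0,100],[0,0,0]]
    - [[-30,0,100],[0,0,0]]
  jaw: 40

```text
clock: 39.72
position: [0.4628, -0.0674, 0.3561]
tool_rot: [-3.141, 0.001, 0.11]
force: [0.2, -0.6, -1.2]
grip_width: 0.0399
```

Run:
```python
from h import *
g=cam('wrist'); s=observe();print(s['position'],s['tool_rot'],s['force'],s['clock'],s['grip_width'])
save(g,'w27',(200,0,440,200),3);t=cam('side'); save(t,'s27',(280,130,400,250),5)
c0=np.array([.558,-.060]);yw=.11;X=np.array([np.cos(yw),np.sin(yw)])
for th in (0,.1,.2):
    l=-.112+.046*np.cos(th)-.020*np.sin(th); z=.205+.046*np.sin(th)+.020*np.cos(th)
    p=np.r_[c0+l*X,z]; print(th,(proj(g,p)-[200,0])*3,(proj(t,p)-[280,130])*5)
p=np.r_[c0,.29]; print((proj(g,p)-[200,0])*3,(proj(t,p)-[280,130])*5)
```

```text
[ 0.46280875 -0.06732192  0.35605472] [-3.14076498e+00  1.62190924e-03  1.09893297e-01] [-0.16491024 -0.03758307  0.62188981] 39.775 0.04004324970615251
0 [366.77745219 491.85539541] [185.27436578 276.09191354]
0.1 [366.88415854 503.11255072] [182.79855841 272.00655758]
0.2 [366.98265796 516.05648561] [179.81851898 268.16672316]
[370.32820162 218.286611  ] [261.51782545 209.6143967 ]
```

View pics/w27.png

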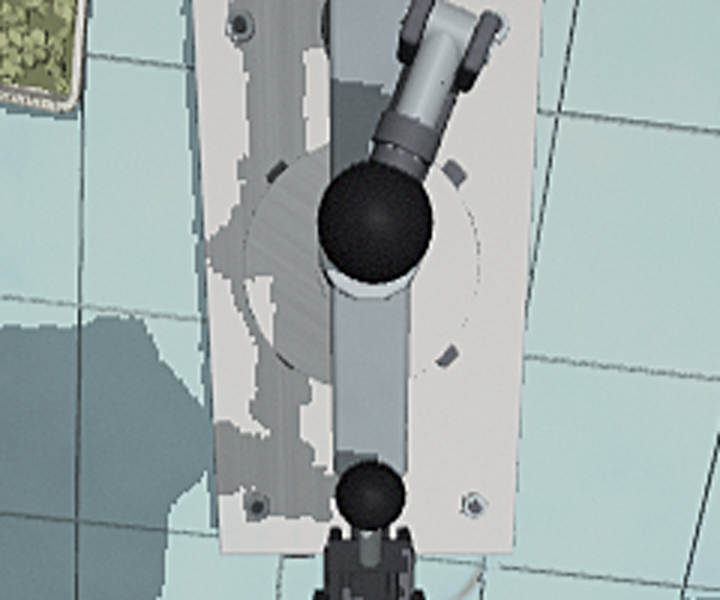

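View pics/s27.png

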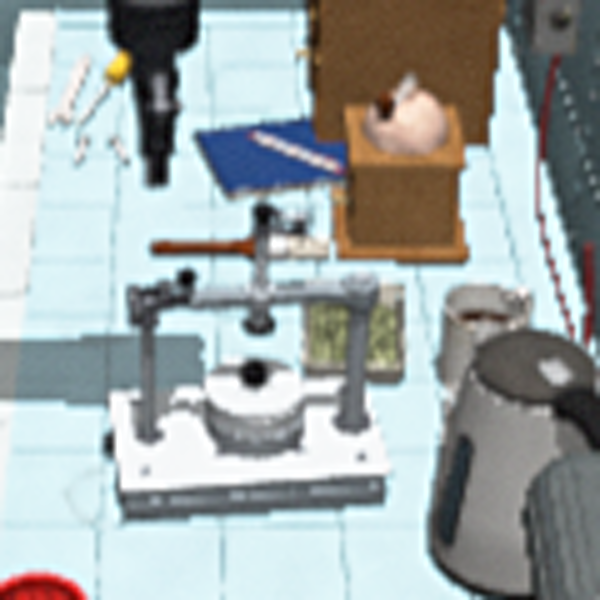

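Run:
```python
from h import *
g=cam('wrist')
for p in ((375,222),(456,35),(403,150)): print(onz(g,(200+p[0]/3,p[1]/3),.290))
```

```text
[ 0.55744021 -0.06081889  0.29      ]
[ 0.5897442  -0.07163103  0.29      ]
[ 0.57026647 -0.06454709  0.29      ]
```

Emit:
move_arm:
  motion:
    - [[20,1,0],[0,0,-0.1]]
    - [[55,4,0],[0,0,-0.25]]
    - [[90,6,0],[0,0,-0.38]]
    - [[95,6.5,0],[0,0,-0.41]]
    - [[95,6.5,-15],[0,0,-0.41]]
    - [[95,6.5,-15],[0,0,-0.41]]
    - [[95,6.5,-15],[0,0,-0.41]]

```text
clock: 40.75
position: [0.5574, -0.0611, 0.3423]
tool_rot: [3.141, 0.0, -0.3]
force: [-0.5, 0.3, -0.4]
grip_width: 0.0399
```

Run:
```python
from h import *
g=cam('wrist'); s=observe();print(s['position'],s['tool_rot'],s['force'],s['clock'],s['grip_width'],s['qpos'])
save(g,'w28',(200,150,440,350),3)
for p in ((.5575,-.0608,.29),(.5900,-.0709,.29)): print((proj(g,np.array(p))-[200,150])*3)
```

```text
[ 0.55762369 -0.061075    0.34253472] [ 3.14146639e+00 -4.74290045e-04 -3.00083129e-01] [ 0.85894807 -0.3078925   0.55290549] 40.8 0.039713598572897454 [ 0.39992692  0.37679983 -0.53704778  1.64173889  0.2054165   1.17927312
 -2.05586277]
[354.23577172 260.57512683]
[354.17867328 102.80412582]
```

View pics/w28.png

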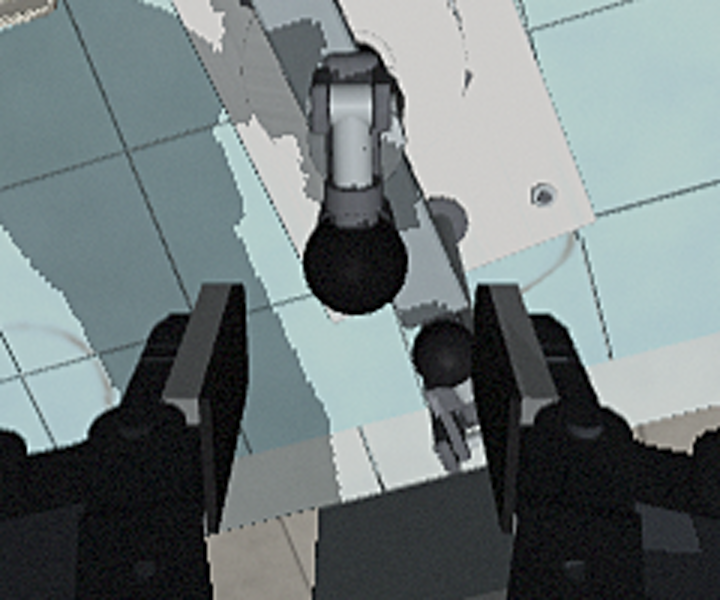

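Emit:
move_arm:
  motion:
    - [[0,0,-20],[0,0,0]]
    - [[0,0,-40],[0,0,0]]
    - [[0,0,-44],[0,0,0]]
    - [[0,0,-44],[0,0,0]]
    - [[0,0,-44],[0,0,0]]

```text
clock: 41.42
position: [0.5582, -0.0608, 0.2991]
tool_rot: [-3.141, -0.001, -0.3]
force: [0.1, 0.1, 1.2]
grip_width: 0.0398
```

Emit:
move_arm:
  motion:
    - [[0,0,0],[0,0,0]]
    - [[0,0,0],[0,0,0]]
    - [[0,0,0],[0,0,0]]
    - [[0,0,0],[0,0,0]]
    - [[0,0,0],[0,0,0]]
  jaw: 10
  grip_force: 35

```text
clock: 42.05
position: [0.5582, -0.0606, 0.2986]
tool_rot: [-3.141, -0.001, -0.3]
force: [0.7, 2.6, 5.9]
grip_width: 0.0193
```

Run:
```python
from h import *
s=observe();print(s['position'],s['grip_width'],s['force'],s['clock'])
u=np.array([np.cos(-.29),np.sin(-.29)])
for k in range(1,12):
    f=k/11*np.pi/2; d=.034*(1-np.cos(f)); print(k,np.round(np.r_[d*u,.034*np.sin(f)]*1000,1).tolist())
```

```text
[ 0.55817147 -0.06058616  0.29858195] 0.019319976026686184 [0.73733017 2.63702987 5.90058943] 42.05
1 [0.3, -0.1, 4.8]
2 [1.3, -0.4, 9.6]
3 [2.9, -0.9, 14.1]
4 [5.2, -1.5, 18.4]
5 [8.0, -2.4, 22.3]
6 [11.2, -3.4, 25.7]
7 [15.0, -4.5, 28.6]
8 [19.0, -5.7, 30.9]
9 [23.4, -7.0, 32.6]
10 [27.9, -8.3, 33.7]
11 [32.6, -9.7, 34.0]
```

Emit:
move_arm:
  motion:
    - [[0.3,0,4.8],[0,0,0]]
    - [[1.3,-0.4,9.6],[0,0,0]]
    - [[2.9,-0.9,14.1],[0,0,0]]
    - [[5.2,-1.5,18.4],[0,0,0]]
    - [[8,-2.4,22.3],[0,0,0]]
    - [[11.2,-3.4,25.7],[0,0,0]]
    - [[15,-4.5,28.6],[0,0,0]]
    - [[19,-5.7,30.9],[0,0,0]]
    - [[23.4,-7,32.6],[0,0,0]]
    - [[27.9,-8.3,33.7],[0,0,0]]
    - [[32.6,-9.7,34],[0,0,0]]
    - [[32.6,-9.7,34],[0,0,0]]

```text
clock: 43.55
position: [0.5908, -0.0709, 0.3323]
tool_rot: [3.141, -0.0, -0.301]
force: [-1.7, 0.6, 1.0]
grip_width: 0.0193
```

Run:
```python
from h import *
g=cam('wrist'); s=observe();print(s['position'],s['tool_rot'],s['force'],s['clock'],s['grip_width'],s['qpos'])
save(g,'w29',(200,150,440,350),3)
t=cam('side'); save(t,'s29',(280,110,400,230),5)
```

```text
[ 0.59069326 -0.07087561  0.33228025] [ 3.14142631e+00 -4.16247013e-04 -3.00645306e-01] [-1.86533937  0.22904316  0.98055016] 43.6 0.019576844023759754 [ 0.38396399  0.44325959 -0.52181581  1.56880384  0.23255937  1.19148784
 -2.05393613]
```

View pics/w29.png

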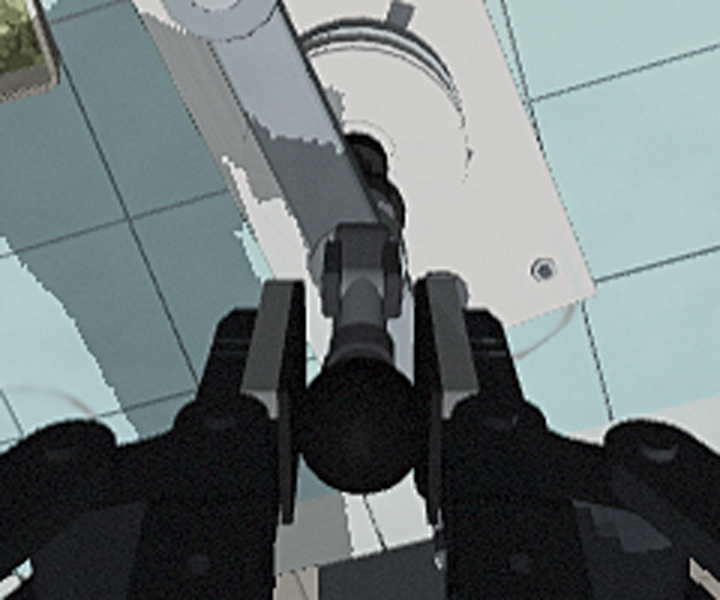

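View pics/s29.png

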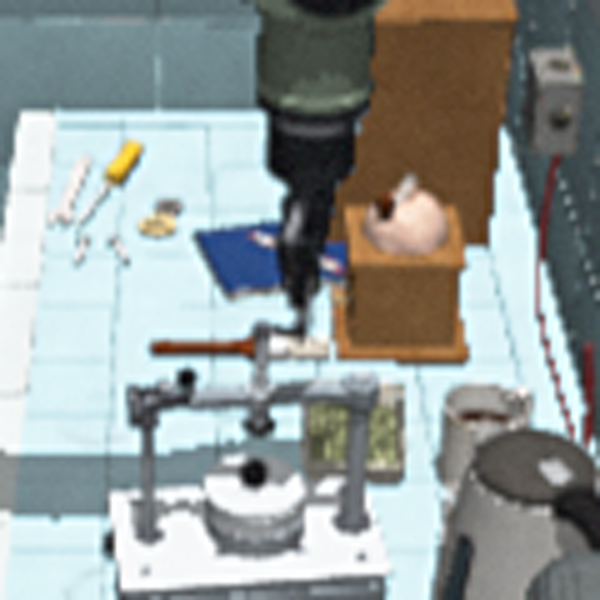

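Run:
```python
import numpy as np,json
a0=-.29
def rows(a0,step,n):
    r=[]
    for k in range(1,n+1):
        a=a0-k*step; r.append([[round(34*(np.cos(a)-np.cos(a0)),1),round(34*(np.sin(a)-np.sin(a0)),1),round(-12*k*step/2/np.pi,1)],[0,0,0]])
    return r
d=np.pi/12
print('A',json.dumps(rows(a0,d,12)));print('B',json.dumps(rows(a0-np.pi,d,12)))
print('L',json.dumps(rows(a0,np.pi/18,12)))
```

```text
A [[[-3.6, -8.1, -0.5], [0, 0, 0]], [[-9.2, -15.0, -1.0], [0, 0, 0]], [[-16.4, -20.2, -1.5], [0, 0, 0]], [[-24.7, -23.4, -2.0], [0, 0, 0]], [[-33.5, -24.3, -2.5], [0, 0, 0]], [[-42.3, -22.9, -3.0], [0, 0, 0]], [[-50.4, -19.2, -3.5], [0, 0, 0]], [[-57.3, -13.6, -4.0], [0, 0, 0]], [[-62.5, -6.4, -4.5], [0, 0, 0]], [[-65.7, 1.9, -5.0], [0, 0, 0]], [[-66.6, 10.7, -5.5], [0, 0, 0]], [[-65.2, 19.4, -6.0], [0, 0, 0]]]
B [[[3.6, 8.1, -0.5], [0, 0, 0]], [[9.2, 15.0, -1.0], [0, 0, 0]], [[16.4, 20.2, -1.5], [0, 0, 0]], [[24.7, 23.4, -2.0], [0, 0, 0]], [[33.5, 24.3, -2.5], [0, 0, 0]], [[42.3, 22.9, -3.0], [0, 0, 0]], [[50.4, 19.2, -3.5], [0, 0, 0]], [[57.3, 13.6, -4.0], [0, 0, 0]], [[62.5, 6.4, -4.5], [0, 0, 0]], [[65.7, -1.9, -5.0], [0, 0, 0]], [[66.6, -10.7, -5.5], [0, 0, 0]], [[65.2, -19.4, -6.0], [0, 0, 0]]]
L [[[-2.2, -5.5, -0.3], [0, 0, 0]], [[-5.3, -10.6, -0.7], [0, 0, 0]], [[-9.2, -15.0, -1.0], [0, 0, 0]], [[-13.9, -18.7, -1.3], [0, 0, 0]], [[-19.1, -21.5, -1.7], [0, 0, 0]], [[-24.7, -23.4, -2.0], [0, 0, 0]], [[-30.6, -24.2, -2.3], [0, 0, 0]], [[-36.5, -24.1, -2.7], [0, 0, 0]], [[-42.3, -22.9, -3.0], [0, 0, 0]], [[-47.8, -20.7, -3.3], [0, 0, 0]], [[-52.9, -17.6, -3.7], [0, 0, 0]], [[-57.3, -13.6, -4.0], [0, 0, 0]]]
```

Emit:
move_arm:
  motion:
    - [[-3.6,-8.1,-0.5],[0,0,0]]
    - [[-9.2,-15.0,-1.0],[0,0,0]]
    - [[-16.4,-20.2,-1.5],[0,0,0]]
    - [[-24.7,-23.4,-2.0],[0,0,0]]
    - [[-33.5,-24.3,-2.5],[0,0,0]]
    - [[-42.3,-22.9,-3.0],[0,0,0]]
    - [[-50.4,-19.2,-3.5],[0,0,0]]
    - [[-57.3,-13.6,-4.0],[0,0,0]]
    - [[-62.5,-6.4,-4.5],[0,0,0]]
    - [[-65.7,1.9,-5.0],[0,0,0]]
    - [[-66.6,10.7,-5.5],[0,0,0]]
    - [[-65.2,19.4,-6.0],[0,0,0]]

```text
clock: 45.15
position: [0.5288, -0.0529, 0.3265]
tool_rot: [-3.14, -0.009, -0.302]
force: [36.8, -9.9, -13.9]
grip_width: 0.0185
```

Run:
```python
from h import *
g=cam('wrist'); s=observe();print(s['position'],s['tool_rot'],s['force'],s['clock'],s['grip_width'],s['qpos'])
save(g,'w30',(200,150,440,350),3)
t=cam('side'); save(t,'s30',(280,110,400,230),5)
```

```text
[ 0.5289146  -0.05175001  0.32685245] [-3.13991441 -0.00933446 -0.30090491] [30.89287141 -5.72921824 -2.40033409] 45.2 0.018263734298481885 [ 0.41125172  0.33501904 -0.55030859  1.74348618  0.19584054  1.10803206
 -2.07230394]
```

View pics/w30.png

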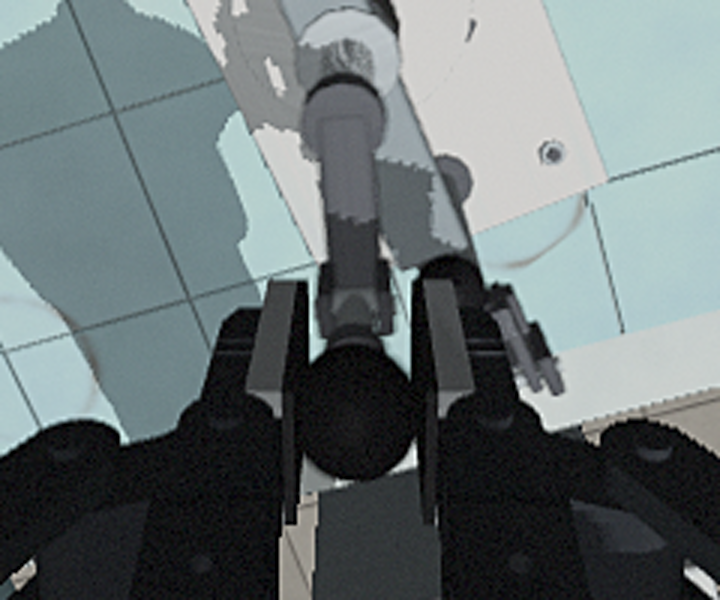

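View pics/s30.png

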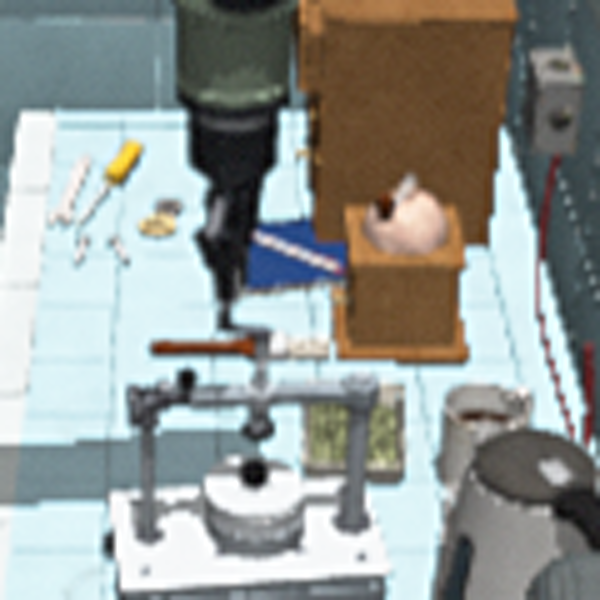

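Run:
```python
from h import *
g=grab_frame('wrist'); g['Tw']=g['mount']
for bx in (-.003,0,.003):
  print(bx,[((proj(g,np.array([bx+dx,0,z]))-[200,150])*3).round() for dx,z in ((0,.008),(0,.042),(-.009,.041),(.009,.041))])
```

```text
-0.003 [array([355., 396.]), array([355., 297.]), array([356., 340.]), array([355., 258.])]
0 [array([355., 380.]), array([355., 283.]), array([355., 326.]), array([355., 244.])]
0.003 [array([355., 363.]), array([355., 269.]), array([355., 313.]), array([355., 229.])]
```

Emit:
move_arm:
  motion:
    - [[0,0,0],[0,0,0]]
    - [[0,0,0],[0,0,0]]
    - [[0,0,0],[0,0,0]]
    - [[0,0,0],[0,0,0]]
    - [[0,0,0],[0,0,0]]
  jaw: 40

```text
clock: 45.92
position: [0.5252, -0.0512, 0.3262]
tool_rot: [3.142, 0.0, -0.3]
force: [-0.3, -0.6, -0.4]
grip_width: 0.04
```

Run:
```python
from h import *
g=cam('wrist'); s=observe();print(s['position'],s['tool_rot'],s['force'],s['clock'],s['grip_width'])
save(g,'w31',(200,150,440,350),3)
for a in (-.29,-.2,-.4):
  for A in ((.5575,-.0608),):
    u=np.array([np.cos(a),np.sin(a)]); b=np.r_[np.array(A)-.034*u,.318]; p=np.r_[np.array(A)-.034*u,.284]
    print(a,b,((proj(g,b)-[200,150])*3).round(),((proj(g,p)-[200,150])*3).round())
```

```text
[ 0.52525413 -0.05118205  0.32619378] [ 3.14155943e+00  3.88387890e-05 -3.00306463e-01] [-0.32426393 -0.43023047  0.16958976] 45.975 0.040148362841715
-0.29 [ 0.52491971 -0.05107762  0.318     ] [355. 381.] [355. 284.]
-0.2 [ 0.52417774 -0.05404524  0.318     ] [374. 380.] [371. 283.]
-0.4 [ 0.52618393 -0.04755978  0.318     ] [332. 380.] [336. 283.]
```

View pics/w31.png

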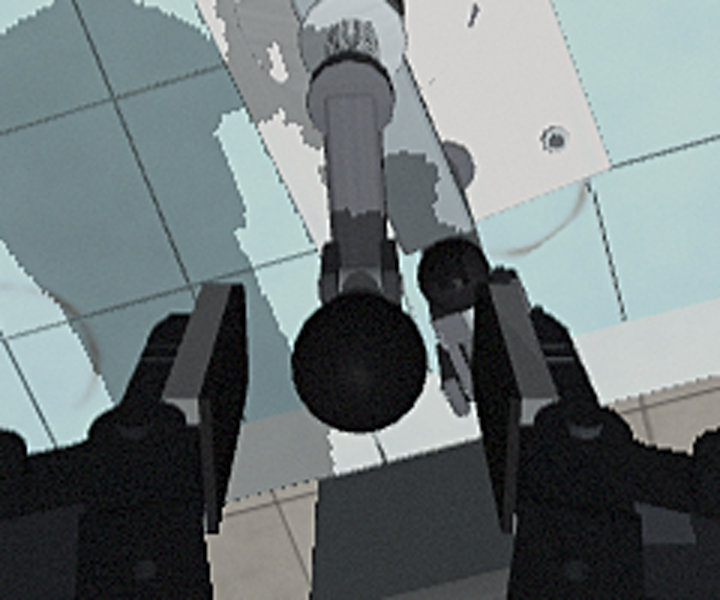

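Emit:
move_arm:
  motion:
    - [[2.9,-0.9,-3],[0,0,0]]
    - [[2.9,-0.9,-3],[0,0,0]]
    - [[2.9,-0.9,-3],[0,0,0]]
  jaw: 32

```text
clock: 46.35
position: [0.5282, -0.052, 0.3231]
tool_rot: [-3.142, 0.0, -0.3]
force: [-0.0, 0.7, 0.0]
grip_width: 0.0319
```

Emit:
move_arm:
  motion:
    - [[0,0,0],[0,0,0]]
    - [[0,0,0],[0,0,0]]
    - [[0,0,0],[0,0,0]]
    - [[0,0,0],[0,0,0]]
  jaw: 10
  grip_force: 60

```text
clock: 46.85
position: [0.5282, -0.052, 0.3233]
tool_rot: [-3.142, -0.0, -0.3]
force: [0.6, 0.7, 1.3]
grip_width: 0.0189
```

Run:
```python
from h import *
g=cam('wrist'); s=observe();print(s['position'],s['tool_rot'],s['force'],s['clock'],s['grip_width'])
save(g,'w32',(200,150,440,350),3)
```

```text
[ 0.52823523 -0.05203438  0.32327251] [-3.14155103e+00 -1.44792126e-04 -3.00272068e-01] [-0.69287825 -0.03304082  2.34666222] 46.9 0.018937299639610987
```

View pics/w32.png

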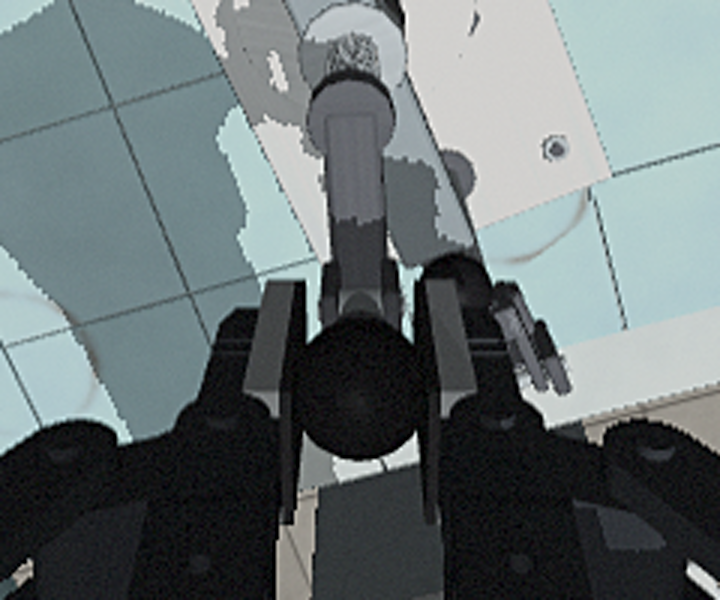

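Emit:
move_arm:
  motion:
    - [[-1,0.3,0],[0,0,0]]
    - [[-2,0.6,0],[0,0,0]]
    - [[-2,0.6,0],[0,0,0]]

```text
clock: 47.28
position: [0.5263, -0.0515, 0.3233]
tool_rot: [-3.141, -0.001, -0.3]
force: [2.7, -0.8, 2.8]
grip_width: 0.0185
```

Emit:
move_arm:
  motion:
    - [[-1,0.3,0],[0,0,0]]
    - [[-2,0.6,0],[0,0,0]]
    - [[-2,0.6,0],[0,0,0]]

```text
clock: 47.65
position: [0.5244, -0.0509, 0.3233]
tool_rot: [-3.141, -0.001, -0.3]
force: [5.0, -1.2, 2.7]
grip_width: 0.0185
```

Emit:
move_arm:
  motion:
    - [[-1,0.3,0],[0,0,0]]
    - [[-2,0.6,0],[0,0,0]]
    - [[-2,0.6,0],[0,0,0]]

```text
clock: 48.02
position: [0.523, -0.0504, 0.3233]
tool_rot: [-3.141, -0.002, -0.3]
force: [10.1, -1.9, -2.7]
grip_width: 0.0188
```

Run:
```python
from h import *
g=cam('wrist'); s=observe();print(s['position'],s['tool_rot'],s['force'],s['clock'],s['grip_width'])
save(g,'w33',(200,150,440,350),3)
```

```text
[ 0.5229919  -0.05038315  0.32335118] [-3.14095757e+00 -2.00607030e-03 -3.00394291e-01] [10.01765127 -1.341183   -1.62695505] 48.075 0.018932711045704573
```

View pics/w33.png

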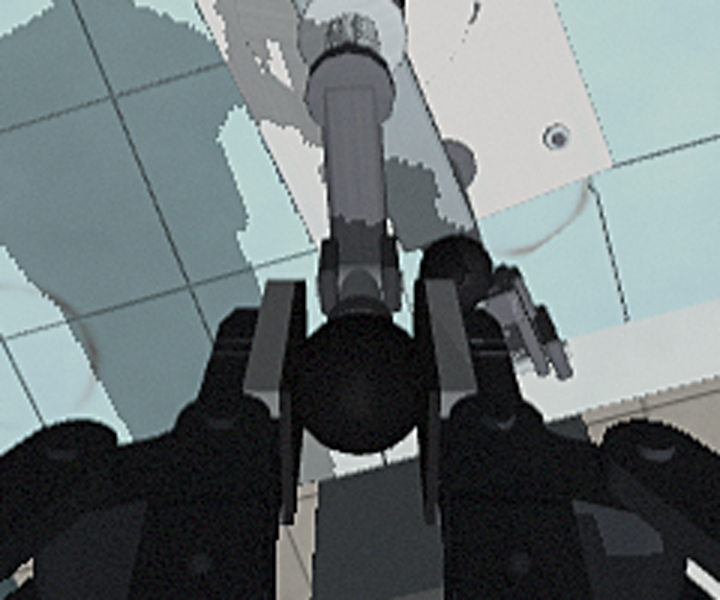

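```bash
cat > circ.py <<'E'
import numpy as np,json,sys
def rows(P,C,r,a0,a1,n,dz,yaw=0):
    out=[]
    for k in range(1,n+1):
        a=a0+(a1-a0)*k/n
        out.append([[round((C[0]-P[0])*1000+r*np.cos(a),1),round((C[1]-P[1])*1000+r*np.sin(a),1),round(dz*k/n,1)],[0,0,round(yaw*k/n,3)]])
    print(json.dumps(out))
E
python3 - <<'E'
from circ import *
P=(.5225,-.0503);C=(.556,-.0602)
rows(P,C,33.5,np.pi-.29,np.pi-.29+np.radians(172),12,12*172/360)
E
```

```text
[[[0.0, -8.6, 0.5], [0, 0, 0.0]], [[0.7, -16.9, 1.0], [0, 0, 0.0]], [[3.5, -24.8, 1.4], [0, 0, 0.0]], [[8.1, -31.8, 1.9], [0, 0, 0.0]], [[14.3, -37.4, 2.4], [0, 0, 0.0]], [[21.7, -41.3, 2.9], [0, 0, 0.0]], [[29.8, -43.2, 3.3], [0, 0, 0.0]], [[38.2, -43.1, 3.8], [0, 0, 0.0]], [[46.3, -40.9, 4.3], [0, 0, 0.0]], [[53.5, -36.8, 4.8], [0, 0, 0.0]], [[59.6, -31.0, 5.3], [0, 0, 0.0]], [[64.0, -23.9, 5.7], [0, 0, 0.0]]]
```

Emit:
move_arm:
  motion:
    - [[0,-8.6,0.5],[0,0,0]]
    - [[0.7,-16.9,1.0],[0,0,0]]
    - [[3.5,-24.8,1.4],[0,0,0]]
    - [[8.1,-31.8,1.9],[0,0,0]]
    - [[14.3,-37.4,2.4],[0,0,0]]
    - [[21.7,-41.3,2.9],[0,0,0]]
    - [[29.8,-43.2,3.3],[0,0,0]]
    - [[38.2,-43.1,3.8],[0,0,0]]
    - [[46.3,-40.9,4.3],[0,0,0]]
    - [[53.5,-36.8,4.8],[0,0,0]]
    - [[59.6,-31,5.3],[0,0,0]]
    - [[64,-23.9,5.7],[0,0,0]]

```text
clock: 49.58
position: [0.5872, -0.0745, 0.3291]
tool_rot: [3.141, -0.002, -0.301]
force: [4.9, -4.8, 4.9]
grip_width: 0.0186
```

Emit:
move_arm:
  motion:
    - [[0,0,0],[0,0,0]]
    - [[0,0,0],[0,0,0]]

```text
clock: 49.82
position: [0.5873, -0.0738, 0.3293]
tool_rot: [-3.141, -0.002, -0.3]
force: [6.2, -1.5, 4.0]
grip_width: 0.0186
```

Run:
```python
from h import *
g=cam('wrist'); s=observe();print(s['position'],s['tool_rot'],s['force'],s['moment'],s['clock'],s['grip_width'])
save(g,'w34',(200,150,440,350),3)
```

```text
[ 0.58730992 -0.07381415  0.32927278] [-3.14083952e+00 -2.21392250e-03 -3.00044839e-01] [ 6.37199497 -1.68364669  4.41832376] [-0.35615098 -1.42021673  0.00281551] 49.875 0.0192945699948899
```

View pics/w34.png

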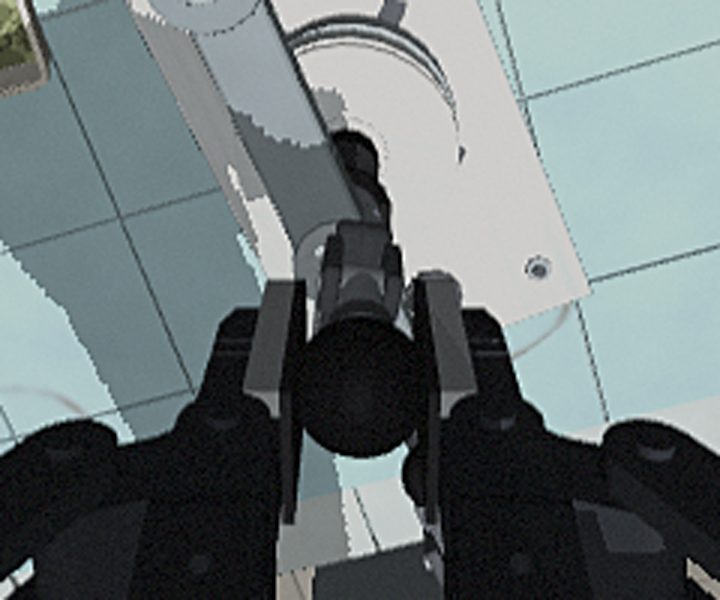

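Emit:
move_arm:
  motion:
    - [[2,-0.5,0],[0,0,0]]
    - [[4,-1,0.3],[0,0,0]]
    - [[4,-1,0.3],[0,0,0]]

```text
clock: 50.25
position: [0.5897, -0.0748, 0.3288]
tool_rot: [3.141, 0.002, -0.3]
force: [-5.4, 1.0, 2.6]
grip_width: 0.0185
```

Emit:
move_arm:
  motion:
    - [[1.5,-0.4,0],[0,0,0]]
    - [[3,-0.8,0.2],[0,0,0]]
    - [[3,-0.8,0.2],[0,0,0]]

```text
clock: 50.62
position: [0.5915, -0.075, 0.3284]
tool_rot: [3.141, 0.005, -0.299]
force: [-11.5, 3.3, 0.3]
grip_width: 0.0188
```

Run:
```python
from h import *
g=cam('wrist'); s=observe();print(s['position'],s['force'],s['moment'],s['clock'],s['grip_width'])
save(g,'w35',(200,150,440,350),3)
```

```text
[ 0.59147442 -0.07501112  0.32835974] [-12.61424955   4.50908239   1.13453891] [0.87943971 2.59052394 0.0588615 ] 50.675 0.01836602486317378
```

View pics/w35.png

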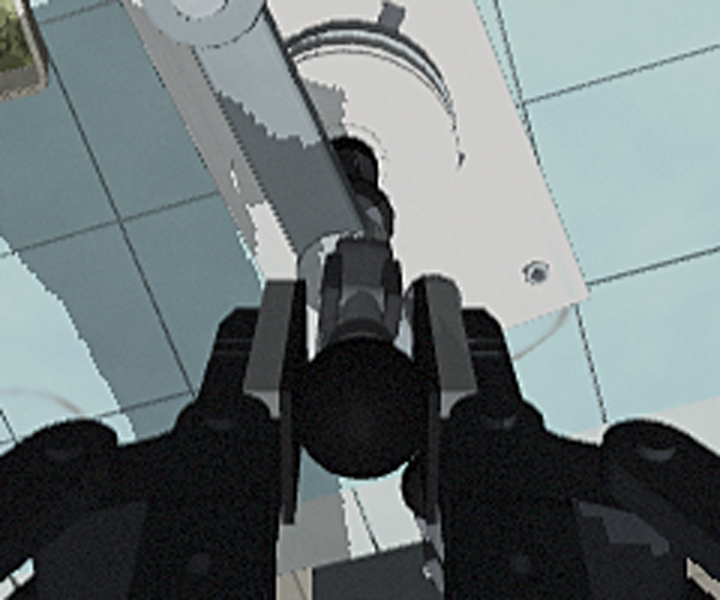

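Emit:
move_arm:
  motion:
    - [[0,0,0],[0,0,0]]
    - [[0,0,0],[0,0,0]]
    - [[0,0,0],[0,0,0]]
    - [[0,0,0],[0,0,0]]
  jaw: 34

```text
clock: 51.18
position: [0.5932, -0.076, 0.3294]
tool_rot: [-3.142, -0.0, -0.3]
force: [-0.1, 0.0, 0.6]
grip_width: 0.0338
```

Run:
```python
from h import *
g=cam('wrist'); s=observe();print(s['position'],s['force'],s['clock'],s['grip_width'])
save(g,'w36',(200,150,440,350),3)
```

```text
[ 0.59323064 -0.07594749  0.32940418] [0.13459416 0.42645671 0.14765249] 51.225 0.03374844252646289
```

View pics/w36.png

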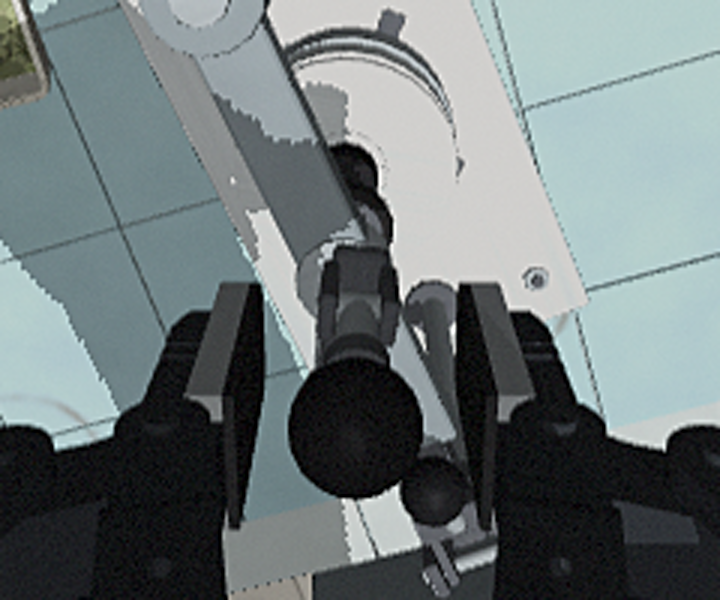

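Emit:
move_arm:
  motion:
    - [[-4,1.2,0],[0,0,0]]
    - [[-7,2.1,0],[0,0,0]]
    - [[-7,2.1,0],[0,0,0]]

```text
clock: 51.6
position: [0.586, -0.0738, 0.3296]
tool_rot: [3.142, -0.0, -0.3]
force: [0.7, -0.5, 0.5]
grip_width: 0.0339
```

Emit:
move_arm:
  motion:
    - [[0,0,0],[0,0,0]]
    - [[0,0,0],[0,0,0]]
    - [[0,0,0],[0,0,0]]
    - [[0,0,0],[0,0,0]]
  jaw: 10

```text
clock: 52.1
position: [0.5863, -0.0738, 0.3296]
tool_rot: [-3.141, -0.0, -0.3]
force: [0.4, 0.6, 4.8]
grip_width: 0.0191
```

Run:
```python
from h import *
from circ import *
g=cam('wrist'); s=observe();print(s['position'],s['force'],s['clock'],s['grip_width'])
save(g,'w37',(200,150,440,350),3)
P=s['position'][:2];C=(.556,-.060); a=np.arctan2(P[1]-C[1],P[0]-C[0]); print(a,np.hypot(P[0]-C[0],P[1]-C[1]))
rows(P,C,33.7,a,a-np.pi,12,-6)
rows(C+33.7e-3*np.array([np.cos(a+np.pi),np.sin(a+np.pi)]),C,33.7,a+np.pi,a,12,-6)
```

```text
[ 0.58633469 -0.07378416  0.3295421 ] [0.25328597 0.12534186 5.35604072] 52.15 0.01852452387423574
-0.4265089699061857 0.033319608671396314
[[[-4.3, -7.6, -0.5], [0, 0, 0.0]], [[-10.7, -13.6, -1.0], [0, 0, 0.0]], [[-18.5, -17.8, -1.5], [0, 0, 0.0]], [[-27.1, -19.8, -2.0], [0, 0, 0.0]], [[-35.9, -19.5, -2.5], [0, 0, 0.0]], [[-44.3, -16.9, -3.0], [0, 0, 0.0]], [[-51.7, -12.2, -3.5], [0, 0, 0.0]], [[-57.7, -5.8, -4.0], [0, 0, 0.0]], [[-61.9, 1.9, -4.5], [0, 0, 0.0]], [[-63.9, 10.5, -5.0], [0, 0, 0.0]], [[-63.6, 19.3, -5.5], [0, 0, 0.0]], [[-61.0, 27.7, -6.0], [0, 0, 0.0]]]
[[[4.7, 7.5, -0.5], [0, 0, 0.0]], [[11.1, 13.5, -1.0], [0, 0, 0.0]], [[18.8, 17.6, -1.5], [0, 0, 0.0]], [[27.4, 19.6, -2.0], [0, 0, 0.0]], [[36.2, 19.3, -2.5], [0, 0, 0.0]], [[44.6, 16.7, -3.0], [0, 0, 0.0]], [[52.1, 12.1, -3.5], [0, 0, 0.0]], [[58.1, 5.7, -4.0], [0, 0, 0.0]], [[62.2, -2.1, -4.5], [0, 0, 0.0]], [[64.2, -10.7, -5.0], [0, 0, 0.0]], [[63.9, -19.5, -5.5], [0, 0, 0.0]], [[61.4, -27.9, -6.0], [0, 0, 0.0]]]
```

View pics/w37.png

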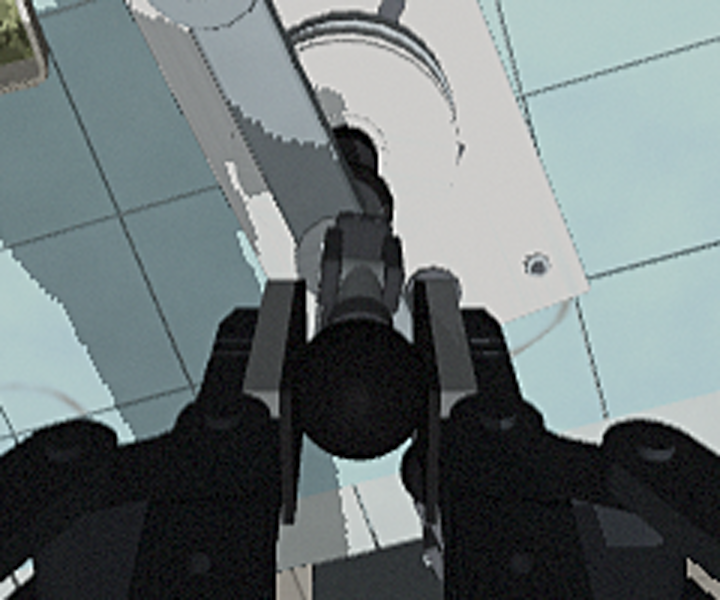

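Emit:
move_arm:
  motion:
    - [[-4.3,-7.6,-0.5],[0,0,0]]
    - [[-10.7,-13.6,-1.0],[0,0,0]]
    - [[-18.5,-17.8,-1.5],[0,0,0]]
    - [[-27.1,-19.8,-2.0],[0,0,0]]
    - [[-35.9,-19.5,-2.5],[0,0,0]]
    - [[-44.3,-16.9,-3.0],[0,0,0]]
    - [[-51.7,-12.2,-3.5],[0,0,0]]
    - [[-57.7,-5.8,-4.0],[0,0,0]]
    - [[-61.9,1.9,-4.5],[0,0,0]]
    - [[-63.9,10.5,-5.0],[0,0,0]]
    - [[-63.6,19.3,-5.5],[0,0,0]]
    - [[-61.0,27.7,-6.0],[0,0,0]]

```text
clock: 53.65
position: [0.5251, -0.0457, 0.3234]
tool_rot: [3.141, 0.0, -0.3]
force: [0.9, -1.8, 5.8]
grip_width: 0.0188
```

Run:
```python
from h import *
g=cam('wrist'); s=observe();print(s['position'],s['force'],s['moment'],s['clock'],s['grip_width'])
save(g,'w38',(200,150,440,350),3)
```

```text
[ 0.52540139 -0.04449676  0.32338626] [1.07819758 0.05408738 4.67953796] [-0.23443323 -0.22922932 -0.02309075] 53.7 0.018501176526921466
```

View pics/w38.png

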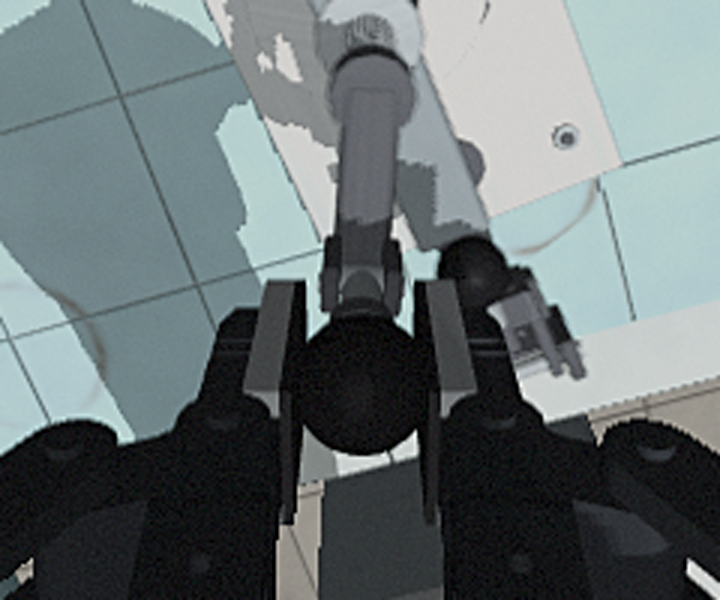

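Smooth and low force. Continue.

Emit:
move_arm:
  motion:
    - [[4.7,7.5,-0.5],[0,0,0]]
    - [[11.1,13.5,-1.0],[0,0,0]]
    - [[18.8,17.6,-1.5],[0,0,0]]
    - [[27.4,19.6,-2.0],[0,0,0]]
    - [[36.2,19.3,-2.5],[0,0,0]]
    - [[44.6,16.7,-3.0],[0,0,0]]
    - [[52.1,12.1,-3.5],[0,0,0]]
    - [[58.1,5.7,-4.0],[0,0,0]]
    - [[62.2,-2.1,-4.5],[0,0,0]]
    - [[64.2,-10.7,-5.0],[0,0,0]]
    - [[63.9,-19.5,-5.5],[0,0,0]]
    - [[61.4,-27.9,-6.0],[0,0,0]]

```text
clock: 55.2
position: [0.5867, -0.0735, 0.3174]
tool_rot: [-3.141, 0.0, -0.3]
force: [-0.0, 1.5, 7.0]
grip_width: 0.0185
```

Emit:
move_arm:
  motion:
    - [[-4.7,-7.5,-0.5],[0,0,0]]
    - [[-11.1,-13.5,-1.0],[0,0,0]]
    - [[-18.8,-17.6,-1.5],[0,0,0]]
    - [[-27.4,-19.6,-2.0],[0,0,0]]
    - [[-36.2,-19.3,-2.5],[0,0,0]]
    - [[-44.6,-16.7,-3.0],[0,0,0]]
    - [[-52.1,-12.1,-3.5],[0,0,0]]
    - [[-58.1,-5.7,-4.0],[0,0,0]]
    - [[-62.2,2.1,-4.5],[0,0,0]]
    - [[-64.2,10.7,-5.0],[0,0,0]]
    - [[-63.9,19.5,-5.5],[0,0,0]]
    - [[-61.4,27.9,-6.0],[0,0,0]]

```text
clock: 56.7
position: [0.5252, -0.0456, 0.3114]
tool_rot: [3.141, 0.0, -0.3]
force: [0.5, -1.7, 5.5]
grip_width: 0.0186
```

Emit:
move_arm:
  motion:
    - [[4.7,7.5,-0.5],[0,0,0]]
    - [[11.1,13.5,-1.0],[0,0,0]]
    - [[18.8,17.6,-1.5],[0,0,0]]
    - [[27.4,19.6,-2.0],[0,0,0]]
    - [[36.2,19.3,-2.5],[0,0,0]]
    - [[44.6,16.7,-3.0],[0,0,0]]
    - [[52.1,12.1,-3.5],[0,0,0]]
    - [[58.1,5.7,-4.0],[0,0,0]]
    - [[62.2,-2.1,-4.5],[0,0,0]]
    - [[64.2,-10.7,-5.0],[0,0,0]]
    - [[63.9,-19.5,-5.5],[0,0,0]]
    - [[61.4,-27.9,-6.0],[0,0,0]]

```text
clock: 58.2
position: [0.5868, -0.0734, 0.3054]
tool_rot: [-3.141, 0.0, -0.3]
force: [-0.4, 1.6, 6.9]
grip_width: 0.019
```

Run:
```python
from h import *
g=cam('wrist'); s=observe();print(s['position'],s['force'],s['moment'],s['clock'],s['grip_width'],s['qpos'])
save(g,'w39',(200,150,440,350),3)
t=cam('side'); save(t,'s39',(280,110,400,230),5)
```

```text
[ 0.58633252 -0.0747581   0.30524226] [-0.88334051  1.35262175  8.33328957] [ 0.14233885  0.10608305 -0.0427104 ] 58.25 0.018424420779348284 [ 0.39773817  0.46165409 -0.52942678  1.61444918  0.25087716  1.1346809
 -2.06453325]
```

View pics/w39.png

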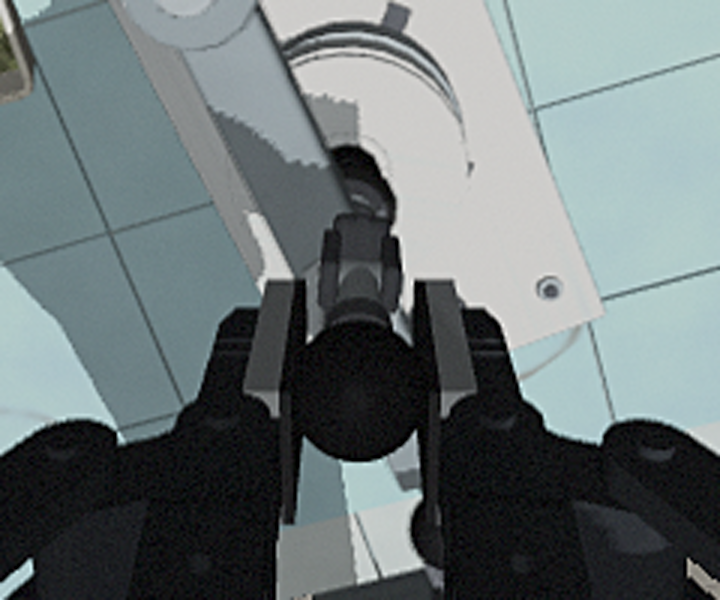

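View pics/s39.png

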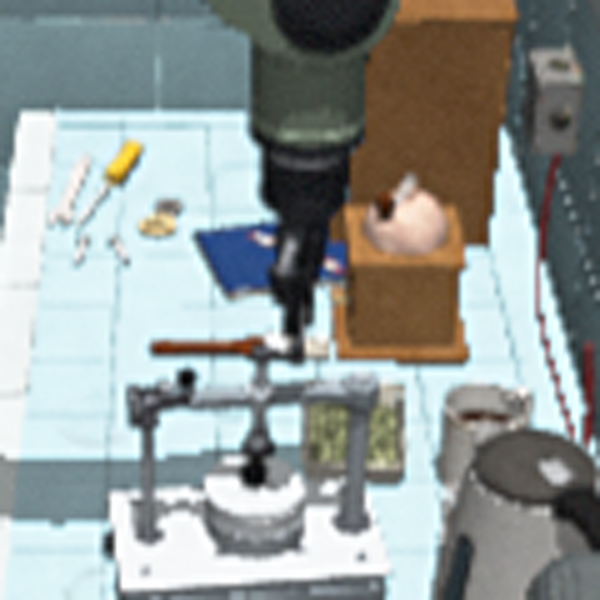

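Emit:
move_arm:
  motion:
    - [[-4.7,-7.5,-0.5],[0,0,0]]
    - [[-11.1,-13.5,-1.0],[0,0,0]]
    - [[-18.8,-17.6,-1.5],[0,0,0]]
    - [[-27.4,-19.6,-2.0],[0,0,0]]
    - [[-36.2,-19.3,-2.5],[0,0,0]]
    - [[-44.6,-16.7,-3.0],[0,0,0]]
    - [[-52.1,-12.1,-3.5],[0,0,0]]
    - [[-58.1,-5.7,-4.0],[0,0,0]]
    - [[-62.2,2.1,-4.5],[0,0,0]]
    - [[-64.2,10.7,-5.0],[0,0,0]]
    - [[-63.9,19.5,-5.5],[0,0,0]]
    - [[-61.4,27.9,-6.0],[0,0,0]]

```text
clock: 59.8
position: [0.5252, -0.0456, 0.2994]
tool_rot: [3.141, 0.0, -0.3]
force: [1.1, -1.3, 5.9]
grip_width: 0.0186
```

Emit:
move_arm:
  motion:
    - [[4.7,7.5,-0.5],[0,0,0]]
    - [[11.1,13.5,-1.0],[0,0,0]]
    - [[18.8,17.6,-1.5],[0,0,0]]
    - [[27.4,19.6,-2.0],[0,0,0]]
    - [[36.2,19.3,-2.5],[0,0,0]]
    - [[44.6,16.7,-3.0],[0,0,0]]
    - [[52.1,12.1,-3.5],[0,0,0]]
    - [[58.1,5.7,-4.0],[0,0,0]]
    - [[62.2,-2.1,-4.5],[0,0,0]]
    - [[64.2,-10.7,-5.0],[0,0,0]]
    - [[63.9,-19.5,-5.5],[0,0,0]]
    - [[61.4,-27.9,-6.0],[0,0,0]]

```text
clock: 61.3
position: [0.5868, -0.0734, 0.2934]
tool_rot: [-3.141, 0.0, -0.3]
force: [-0.4, 1.7, 7.1]
grip_width: 0.0189
```

Emit:
move_arm:
  motion:
    - [[-4.7,-7.5,-0.5],[0,0,0]]
    - [[-11.1,-13.5,-1.0],[0,0,0]]
    - [[-18.8,-17.6,-1.5],[0,0,0]]
    - [[-27.4,-19.6,-2.0],[0,0,0]]
    - [[-36.2,-19.3,-2.5],[0,0,0]]
    - [[-44.6,-16.7,-3.0],[0,0,0]]
    - [[-52.1,-12.1,-3.5],[0,0,0]]
    - [[-58.1,-5.7,-4.0],[0,0,0]]
    - [[-62.2,2.1,-4.5],[0,0,0]]
    - [[-64.2,10.7,-5.0],[0,0,0]]
    - [[-63.9,19.5,-5.5],[0,0,0]]
    - [[-61.4,27.9,-6.0],[0,0,0]]

```text
clock: 62.8
position: [0.5253, -0.0455, 0.2874]
tool_rot: [3.141, 0.0, -0.3]
force: [1.6, -1.7, 5.5]
grip_width: 0.0192
```

Run:
```python
from h import *
g=cam('wrist'); s=observe();print(s['position'],s['force'],s['moment'],s['clock'],s['grip_width'],s['qpos'])
save(g,'w40',(200,150,440,350),3)
t=cam('side'); save(t,'s40',(280,110,400,230),5)
```

```text
[ 0.52562583 -0.04442583  0.28733816] [ 0.07532134 -0.05485336  4.99406803] [-0.09264843 -0.23192705 -0.02008162] 62.85 0.018755352377386104 [ 0.40432849  0.37609645 -0.56396954  1.79814468  0.23010522  1.03318088
 -2.11683771]
```

View pics/w40.png

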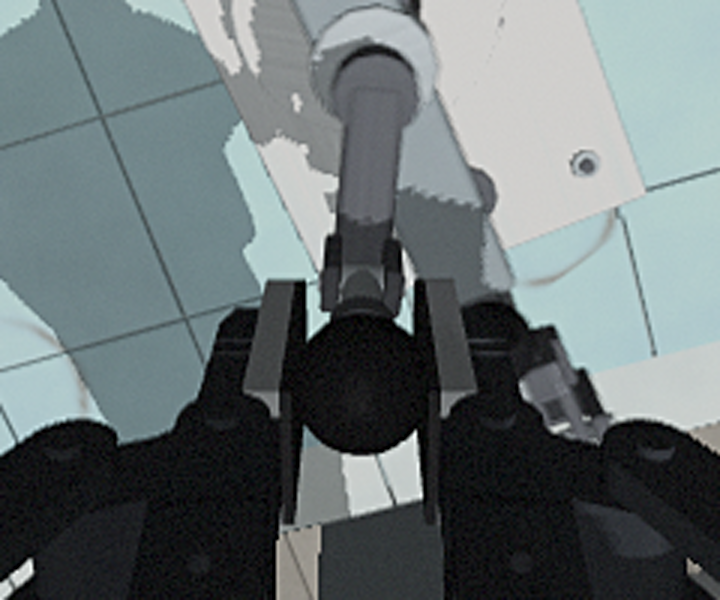

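View pics/s40.png

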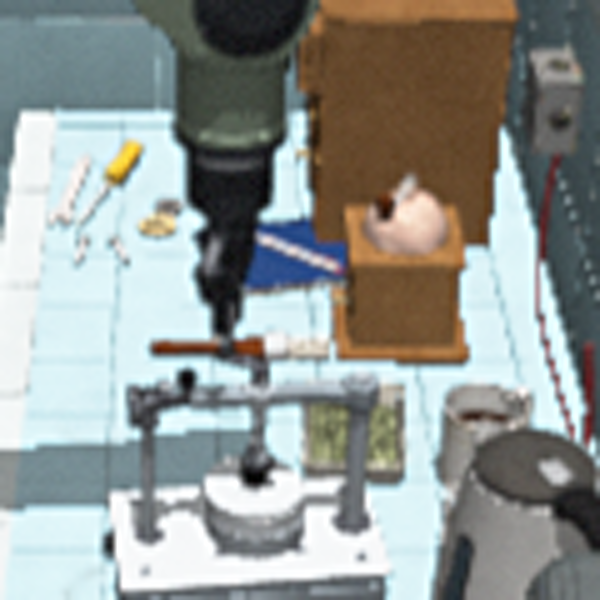

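Emit:
move_arm:
  motion:
    - [[4.7,7.5,-0.5],[0,0,0]]
    - [[11.1,13.5,-1.0],[0,0,0]]
    - [[18.8,17.6,-1.5],[0,0,0]]
    - [[27.4,19.6,-2.0],[0,0,0]]
    - [[36.2,19.3,-2.5],[0,0,0]]
    - [[44.6,16.7,-3.0],[0,0,0]]
    - [[52.1,12.1,-3.5],[0,0,0]]
    - [[58.1,5.7,-4.0],[0,0,0]]
    - [[62.2,-2.1,-4.5],[0,0,0]]
    - [[64.2,-10.7,-5.0],[0,0,0]]
    - [[63.9,-19.5,-5.5],[0,0,0]]
    - [[61.4,-27.9,-6.0],[0,0,0]]

```text
clock: 64.4
position: [0.5869, -0.0734, 0.2814]
tool_rot: [-3.141, 0.0, -0.3]
force: [-0.1, 2.4, 7.8]
grip_width: 0.0187
```

Run:
```python
from h import *
from circ import *
s=observe();print(s['position'],s['force'],s['clock'])
C=np.array((.556,-.060)); a=-.4265
rows(C+.0337*np.array([np.cos(a),np.sin(a)]),C,33.7,a,-.30-2.0944,12,-12*1.968/2/np.pi,0)
```

```text
[ 0.5868732  -0.0733836   0.28141117] [-0.1098295   2.38760905  7.80078489] 64.4
[[[-2.7, -4.8, -0.3], [0, 0, 0.0]], [[-6.1, -9.1, -0.6], [0, 0, 0.0]], [[-10.2, -12.8, -0.9], [0, 0, 0.0]], [[-14.9, -15.8, -1.3], [0, 0, 0.0]], [[-19.9, -18.0, -1.6], [0, 0, 0.0]], [[-25.3, -19.3, -1.9], [0, 0, 0.0]], [[-30.8, -19.8, -2.2], [0, 0, 0.0]], [[-36.3, -19.3, -2.5], [0, 0, 0.0]], [[-41.7, -17.9, -2.8], [0, 0, 0.0]], [[-46.7, -15.7, -3.1], [0, 0, 0.0]], [[-51.3, -12.7, -3.4], [0, 0, 0.0]], [[-55.4, -9.0, -3.8], [0, 0, 0.0]]]
```

Emit:
move_arm:
  motion:
    - [[-2.7,-4.8,-0.3],[0,0,0]]
    - [[-6.1,-9.1,-0.6],[0,0,0]]
    - [[-10.2,-12.8,-0.9],[0,0,0]]
    - [[-14.9,-15.8,-1.3],[0,0,0]]
    - [[-19.9,-18,-1.6],[0,0,0]]
    - [[-25.3,-19.3,-1.9],[0,0,0]]
    - [[-30.8,-19.8,-2.2],[0,0,0]]
    - [[-36.3,-19.3,-2.5],[0,0,0]]
    - [[-41.7,-17.9,-2.8],[0,0,0]]
    - [[-46.7,-15.7,-3.1],[0,0,0]]
    - [[-51.3,-12.7,-3.4],[0,0,0]]
    - [[-55.4,-9,-3.8],[0,0,0]]

```text
clock: 65.9
position: [0.5314, -0.0825, 0.2777]
tool_rot: [-3.141, -0.0, -0.3]
force: [1.9, 0.3, 7.8]
grip_width: 0.0187
```

Run:
```python
from h import *
g=cam('wrist'); s=observe();print(s['position'],s['force'],s['moment'],s['clock'],s['grip_width'],s['qpos'])
save(g,'w41',(200,130,440,330),3)
C=np.array((.556,-.060));print(np.arctan2(*(s['position'][:2]-C)[::-1]))
t=cam('side'); save(t,'s41',(280,110,400,230),5)
```

```text
[ 0.53108544 -0.08196266  0.27768984] [1.36889869 0.10995018 7.68088848] [-0.00702812 -0.18068346  0.00797347] 65.95 0.018753809309731424 [ 0.45928811  0.40164723 -0.55165821  1.78627268  0.24230075  1.02138675
 -2.05485492]
-2.4190823474814667
```

View pics/w41.png

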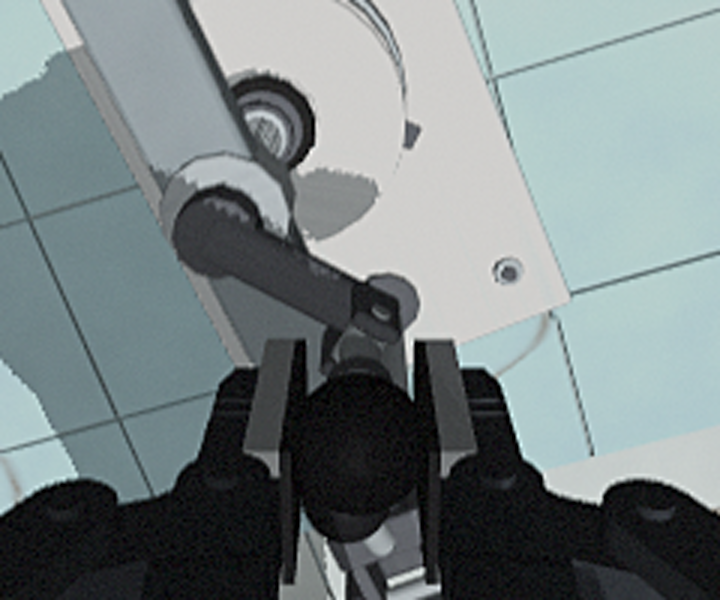

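View pics/s41.png

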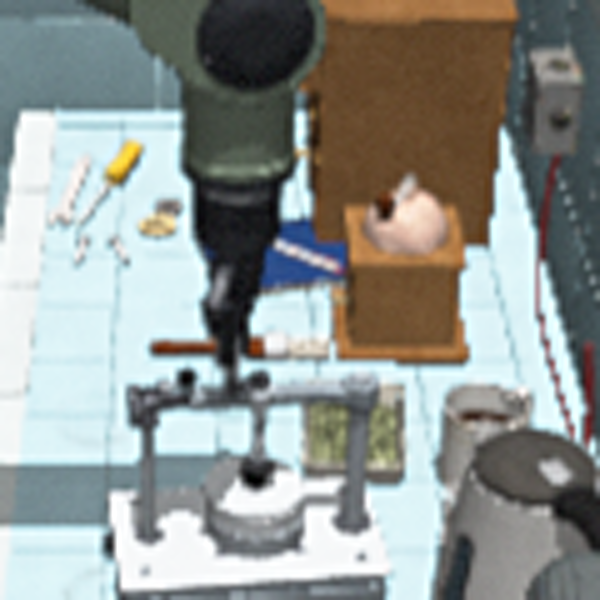

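Emit:
move_arm:
  motion:
    - [[0,0,0],[0,0,0.1]]
    - [[0,0,0],[0,0,0.22]]
    - [[0,0,0],[0,0,0.35]]
    - [[0,0,0],[0,0,0.48]]
    - [[0,0,0],[0,0,0.61]]
    - [[0,0,0],[0,0,0.74]]
    - [[0,0,0],[0,0,0.87]]
    - [[0,0,0],[0,0,0.98]]
    - [[0,0,0],[0,0,1.04]]
    - [[0,0,0],[0,0,1.04]]
  grip_force: 30

```text
clock: 67.25
position: [0.5313, -0.0824, 0.2776]
tool_rot: [-3.141, 0.0, 0.741]
force: [-1.4, 2.2, 7.9]
grip_width: 0.0187
```

Run:
```python
from h import *
g=cam('wrist'); s=observe();print(s['position'],s['tool_rot'],s['force'],s['moment'],s['clock'],s['grip_width'],s['qpos'])
save(g,'w42',(200,130,440,330),3)
u=-np.array([np.cos(-2.40),np.sin(-2.40)])
for k in range(1,13):
    t=k/12*np.pi/2; print(np.round(np.r_[34*np.sin(t)*u,-34*(1-np.cos(t))],1).tolist())
```

```text
[ 0.53127011 -0.08235321  0.2775992 ] [-3.14080954e+00  5.00208598e-05  7.40319437e-01] [-1.28602512  0.38707704  8.08761969] [0.17376717 0.32793118 0.01515392] 67.3 0.018653974129222286 [ 0.623092    0.45193255 -0.78534683  1.77739914  0.36051706  1.06277375
 -1.12146671]
[3.3, 3.0, -0.3]
[6.5, 5.9, -1.2]
[9.6, 8.8, -2.6]
[12.5, 11.5, -4.6]
[15.3, 14.0, -7.0]
[17.7, 16.2, -10.0]
[19.9, 18.2, -13.3]
[21.7, 19.9, -17.0]
[23.2, 21.2, -21.0]
[24.2, 22.2, -25.2]
[24.9, 22.8, -29.6]
[25.1, 23.0, -34.0]
```

View pics/w42.png

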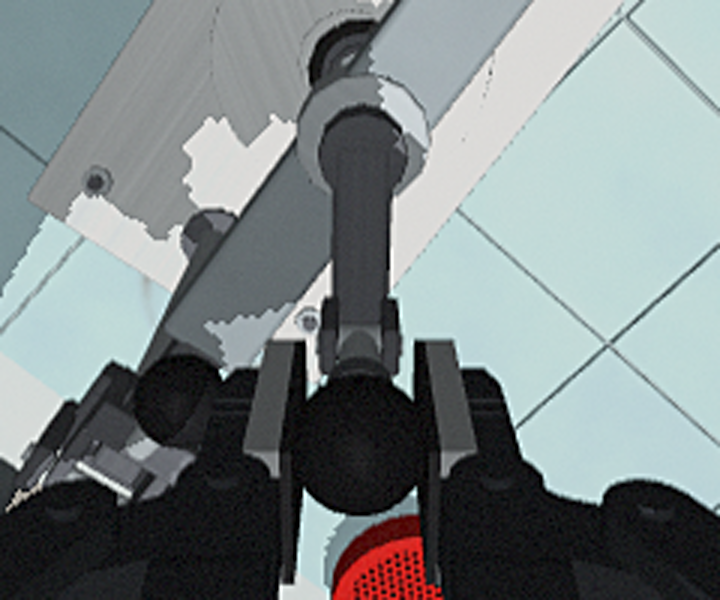

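Emit:
move_arm:
  motion:
    - [[3.3,3,-0.3],[0,0,0]]
    - [[6.5,5.9,-1.2],[0,0,0]]
    - [[9.6,8.8,-2.6],[0,0,0]]
    - [[12.5,11.5,-4.6],[0,0,0]]
    - [[15.3,14,-7],[0,0,0]]
    - [[17.7,16.2,-10],[0,0,0]]
    - [[19.9,18.2,-13.3],[0,0,0]]
    - [[21.7,19.9,-17],[0,0,0]]
    - [[23.2,21.2,-21],[0,0,0]]
    - [[24.2,22.2,-25.2],[0,0,0]]
    - [[24.2,22.2,-25.2],[0,0,0]]

```text
clock: 68.68
position: [0.5554, -0.0604, 0.252]
tool_rot: [-3.141, 0.001, 0.74]
force: [0.6, -1.4, 5.5]
grip_width: 0.0189
```

Run:
```python
from h import *
g=cam('wrist'); s=observe();print(s['position'],s['tool_rot'],s['force'],s['moment'],s['clock'],s['grip_width'])
save(g,'w43',(200,130,440,330),3)
```

```text
[ 0.55544135 -0.06050561  0.25213265] [-3.14107898e+00  6.33513393e-04  7.39852021e-01] [-0.23438278 -0.68979321  6.50395625] [-0.36745526  0.12106267 -0.07180993] 68.725 0.01933791922582045
```

View pics/w43.png

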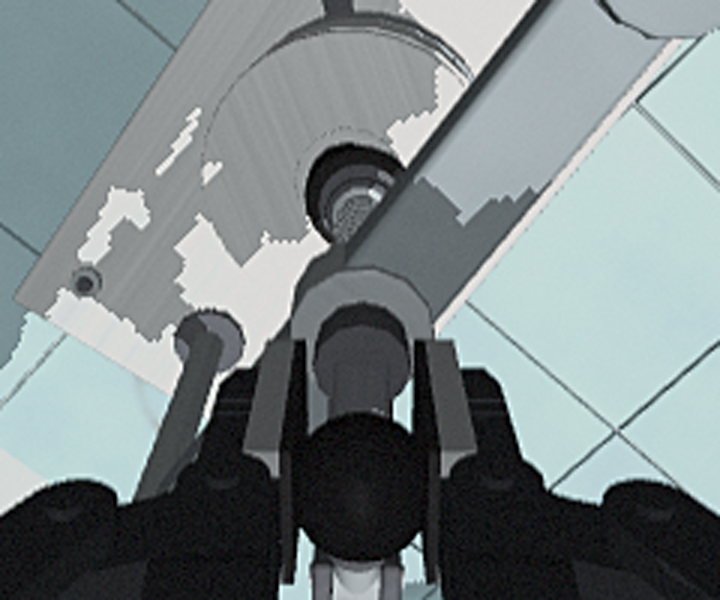

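Emit:
move_arm:
  motion:
    - [[0,0,0],[0,0,0]]
    - [[0,0,0],[0,0,0]]
    - [[0,0,0],[0,0,0]]
    - [[0,0,30],[0,0,0]]
    - [[0,0,70],[0,0,0]]
    - [[0,0,80],[0,0,0]]
    - [[0,0,80],[0,0,0]]
  jaw: 36

```text
clock: 69.6
position: [0.5554, -0.0609, 0.3325]
tool_rot: [3.141, -0.0, 0.74]
force: [-0.1, 0.4, -1.1]
grip_width: 0.0362
```

Run:
```python
from h import *
g=cam('wrist'); s=observe();print(s['position'],s['tool_rot'],s['force'],s['clock'],s['grip_width'])
save(g,'w44',(200,130,440,330),3)
A=np.array([.5575,-.0608]);u=np.array([np.cos(-2.42),np.sin(-2.42)])
for h in (0,.2,.4,.6,.8):
    p=np.r_[A+u*.034*(1-np.cos(h)),.238+.034*np.sin(h)]; print(h,p.round(4),((proj(g,p)-[200,130])*3).round())
print(((proj(g,np.r_[A+u*.034,.238])-[200,130])*3).round())
t=cam('side'); save(t,'s44',(280,110,400,230),5)
```

```text
[ 0.55515346 -0.06098376  0.33172587] [-3.14123712e+00  5.65194692e-04  7.39540648e-01] [-0.24448119 -0.64228576 -1.16397664] 69.65 0.03621542127754895
0 [ 0.5575 -0.0608  0.238 ] [360. 239.]
0.2 [ 0.557  -0.0612  0.2448] [360. 251.]
0.4 [ 0.5555 -0.0626  0.2512] [359. 269.]
0.6 [ 0.553  -0.0647  0.2572] [359. 291.]
0.8 [ 0.5498 -0.0676  0.2624] [359. 318.]
[357. 360.]
```

View pics/w44.png

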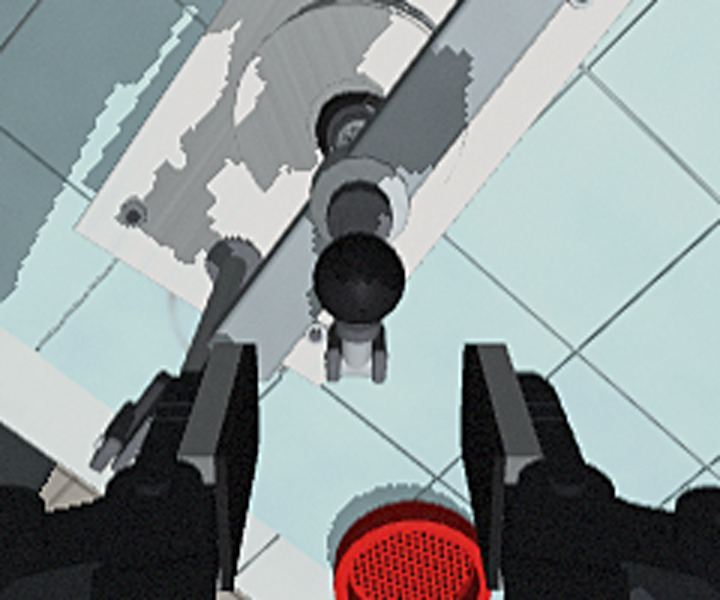

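Emit:
move_arm:
  motion:
    - [[0,0,0],[0,0,0]]
    - [[0,0,0],[0,0,0]]
    - [[0.5,-1,-20],[0,0,0]]
    - [[0.5,-1,-36],[0,0,0]]
    - [[0.5,-1,-42],[0,0,0]]
    - [[0.7,-0.8,-46],[0,0,0]]
    - [[1,-0.5,-50],[0,0,0]]
    - [[1.2,-0.3,-54],[0,0,0]]
    - [[1.2,-0.3,-56],[0,0,0]]
    - [[1.2,-0.3,-56],[0,0,0]]
  jaw: 0

```text
clock: 70.95
position: [0.5565, -0.0612, 0.2763]
tool_rot: [-3.141, 0.0, 0.74]
force: [0.6, -0.5, 0.5]
grip_width: -0.0001
```

Emit:
move_arm:
  motion:
    - [[0,0,-1],[0,0,0]]
    - [[0,0,-2],[0,0,0]]
    - [[0,0,-2],[0,0,0]]

```text
clock: 71.32
position: [0.5566, -0.0612, 0.2743]
tool_rot: [-3.142, 0.0, 0.74]
force: [0.2, 0.6, -0.2]
grip_width: -0.0
```

Emit:
move_arm:
  motion:
    - [[0,0,-1],[0,0,0]]
    - [[0,0,-2],[0,0,0]]
    - [[0,0,-2],[0,0,0]]

```text
clock: 71.7
position: [0.5568, -0.0611, 0.2727]
tool_rot: [3.141, -0.0, 0.74]
force: [-1.1, -0.6, 6.0]
grip_width: 0.0002
```

Run:
```python
from h import *
g=cam('wrist'); s=observe();print(s['position'],s['force'],s['clock'],s['grip_width'])
save(g,'w45',(200,130,440,330),3)
```

```text
[ 0.55681074 -0.0611404   0.27269202] [-0.20789205 -0.32056874  6.43239689] 71.75 4.597476367953104e-06
```

View pics/w45.png

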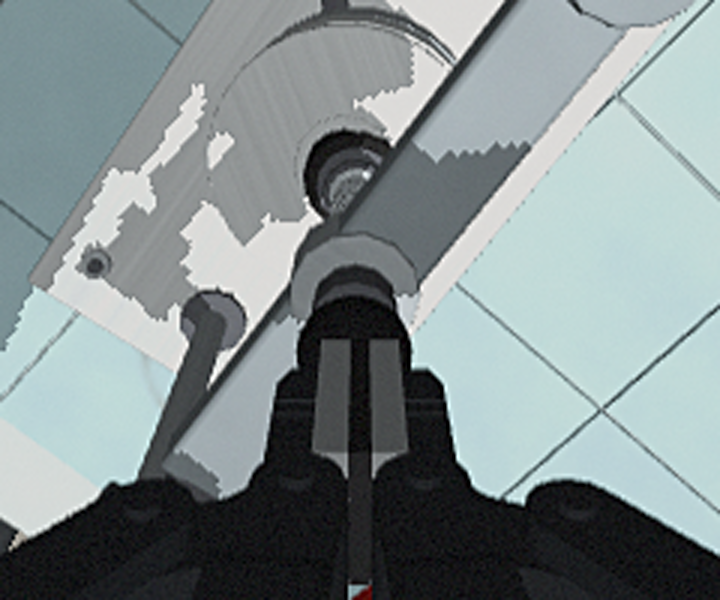

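Emit:
move_arm:
  motion:
    - [[0,0,-1],[0,0,0]]
    - [[0,0,-1],[0,0,0]]

```text
clock: 72.0
position: [0.5571, -0.0611, 0.2722]
tool_rot: [3.14, -0.001, 0.74]
force: [-2.4, -0.3, 11.4]
grip_width: -0.0
```

Emit:
move_arm:
  motion:
    - [[0,0,20],[0,0,0]]
    - [[0,0,60],[0,0,0]]
    - [[0,0,85],[0,0,0]]
    - [[-10,-10,100],[0,0,0]]
    - [[-10,-10,100],[0,0,0]]
    - [[-10,-10,100],[0,0,0]]

```text
clock: 72.75
position: [0.5462, -0.0715, 0.3705]
tool_rot: [-3.141, 0.001, 0.739]
force: [0.9, -0.0, -0.8]
grip_width: -0.0003
```

Run:
```python
from h import *
g=cam('wrist'); s=observe();print(s['position'],s['tool_rot'],s['force'],s['clock'],s['grip_width'])
save(g,'w46',(160,60,480,300),2.4)
A=np.array([.5575,-.0608]);u=np.array([np.cos(-2.42),np.sin(-2.42)])
for h in (0,.1,.2,.3):
    p=np.r_[A+u*.034*(1-np.cos(h)),.238+.034*np.sin(h)]; print(h,p.round(4),((proj(g,p)-[160,60])*2.4).round())
```

```text
[ 0.5462942  -0.07131516  0.37046512] [-3.14062374e+00  7.93767780e-04  7.39546486e-01] [-0.52845689 -0.80922955  0.86856323] 72.8 -2.757644254659607e-05
0 [ 0.5575 -0.0608  0.238 ] [379. 285.]
0.1 [ 0.5574 -0.0609  0.2414] [379. 288.]
0.2 [ 0.557  -0.0612  0.2448] [379. 292.]
0.3 [ 0.5564 -0.0618  0.248 ] [379. 297.]
```

View pics/w46.png

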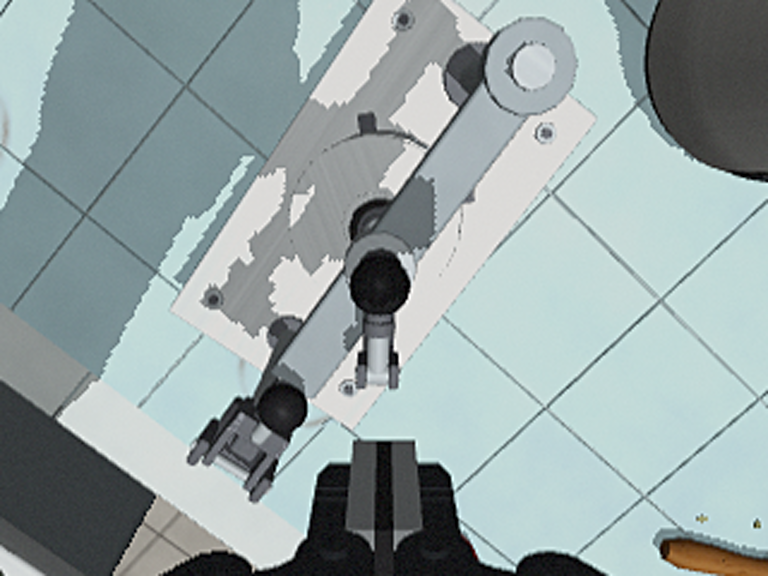

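Emit:
move_arm:
  motion:
    - [[-10,-30,20],[0,0,0]]
    - [[-30,-80,40],[0,0,0]]
    - [[-50,-135,50],[0,0,0]]
    - [[-70,-190,50],[0,0,0]]
    - [[-80,-240,50],[0,0,0]]
    - [[-80,-250,50],[0,0,0]]
    - [[-80,-250,50],[0,0,0]]
    - [[-80,-250,50],[0,0,0]]

```text
clock: 73.8
position: [0.4672, -0.3196, 0.4213]
tool_rot: [-3.141, -0.0, 0.742]
force: [-0.1, -0.5, 0.6]
grip_width: -0.0001
```

Run:
```python
from h import *
s=observe();print(s['position'],s['clock'],s['qd'].max())
t=cam('side'); save(t,'s47',(290,150,390,230),7.5); tt=cam('top'); save(tt,'t47',(180,110,340,250),4.5)
A=np.array([.5575,-.0608])
for n,z in (('ball',.238),('bosstop',.121),('lidtop',.101),('panrim',.075)): print(n,((proj(t,np.r_[A,z])-[290,150])*7.5).round())
```

```text
[ 0.46722028 -0.31956287  0.4212646 ] 73.8 0.0028012778889196926
ball [314. 240.]
bosstop [308. 400.]
lidtop [307. 426.]
panrim [306. 459.]
```

View pics/s47.png

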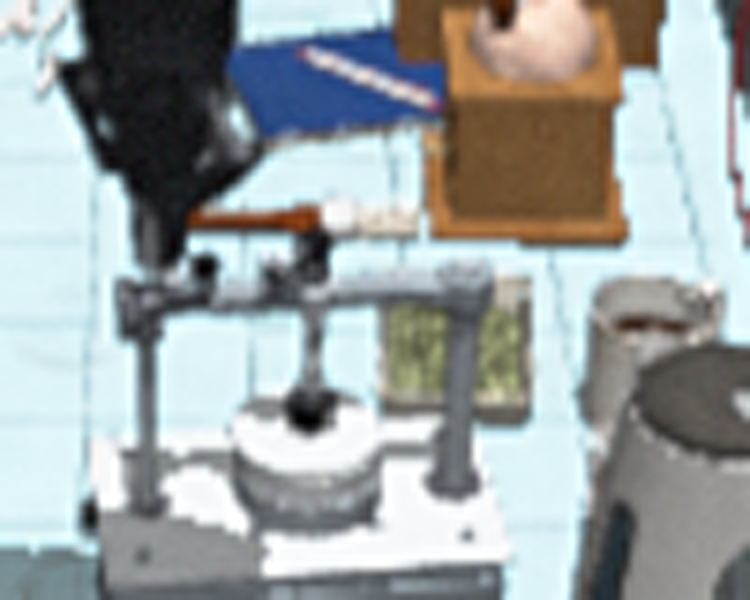

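View pics/t47.png

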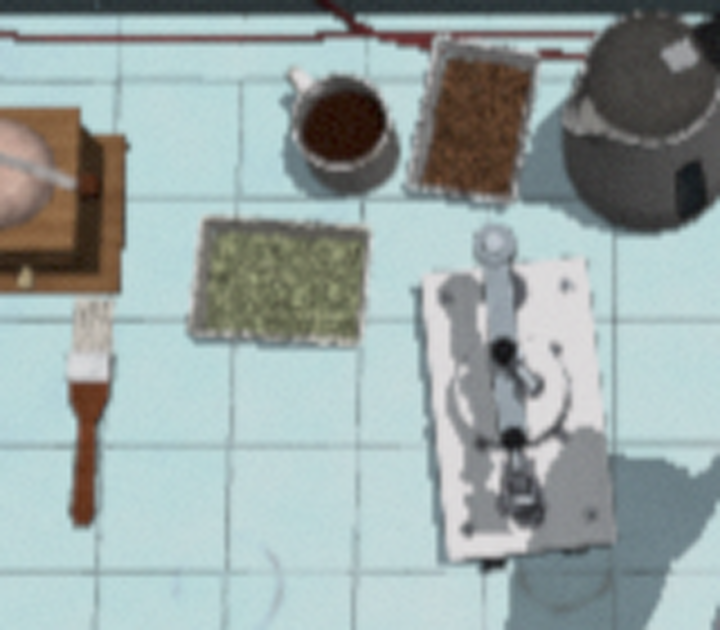

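Run:
```python
from workcell import *
print(job_done())
```

```text
the job is handed in; nothing more can be done
None
```

The job is handed in at about 74 s of the 210 s. The only screen I found on the counter, the finest, is on the shaker's pan with the lid on it. The bar is closed and latched, the screw is wound down, and the handle is folded flat.

**What I did**
- I seated the screen on the pan and then the lid. Both stopped at the heights I expected.
- I pushed the clamp bar to its stop and brought the latch down.
- I unfolded the handle upright and wound 4.33 turns: 3.83 for the foot to reach the boss, by the given heights, and half a turn more. I then folded the handle flat.
- I left the red screen and the blue lid alone.

**Last checks**
- The latch ball and the folded handle ball were within a few pixels of where their closed positions should appear.
- The crank angle was within about 2° of target.
- The side view showed the foot on the boss and the stack closed.
- The brush and tray looked unmoved.

**What did not go cleanly**
- **Latch:** the ball slipped from the jaws about two thirds of the way down, so I pressed it the rest of the way with closed fingers.
- **Handle:** the first unfolding left it leaning inward by my estimate of about 20°, and I had already wound half a turn. I unwound nearly all of that, pushed the handle to its upright stop, regripped it and wound again. The order was therefore briefly imperfect.
- **Folding:** it needed a final press from above.

The foot's spring compression could not be read directly. I inferred it from the turns counted and the seated height of the lid.

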